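# Change the battery packs of the pantry's power-cut lamp

## Task

Get the pantry's power-cut lamp ready with fresh batteries: first slide its dimmer fully to off, then lift each flat pack out of its bay and put it in the wire basket on the left. Drop every charged pack standing on the counter on the right fully home into a bay, swing all three locking levers fully shut (also over a bay that stays empty), and only then slide the dimmer up to the half-way mark. Leave the other pantry things standing where they are.

Things in the scene. Friction and masses are not known exactly. Their poses are not given: they have to be found in the camera images.
- lamp: grey battery lamp 270 mm wide (y), fixed; origin at counter level under the middle of its three bays; x from its front (dimmer, robot's side) to its back, z up. Middle block x -52 to 52 mm, 46 mm high, bays in a row at y -80, 0, 80 mm. Dimmer deck x -112 to -52 mm, 36 mm high; lever deck x 52 to 118 mm, 46 mm high; behind it a white light tube 43 mm high, to x 141 mm
- bay0 (a point): centre of the floor of the bay at lamp y -80 mm (robot's right), 15 mm above the counter; axes as the lamp's. The open-topped pocket is 73 mm (x) by 57 mm (y), 31 mm deep, mouth 46 mm above the counter. A pack is fully home when its underside is on this floor
- bay1 (a point): centre of the floor of the bay at lamp y 0 (middle), 15 mm above the counter; axes as the lamp's. The open-topped pocket is 73 mm (x) by 57 mm (y), 31 mm deep, mouth 46 mm above the counter. A pack is fully home when its underside is on this floor
- bay2 (a point): centre of the floor of the bay at lamp y 80 mm (robot's left), 15 mm above the counter; axes as the lamp's. The open-topped pocket is 73 mm (x) by 57 mm (y), 31 mm deep, mouth 46 mm above the counter. A pack is fully home when its underside is on this floor
- lever0 (a joint): locking lever of bay0: flat steel blade swinging level about an upright pivot at lamp x 76 mm, y as bay0. 0 rad = shut: it points to lamp -x, over the far 15 mm of the bay, 3 mm above a seated pack (one not home blocks it). Grows as it opens, clockwise from above: 1.57 = pointing to lamp +y; stop at 2.0; starts open. Stays where left, friction 0.02 N m. Blade 54 to 59 mm above the counter
- lever0_knob (a point): top centre of lever0's knob: an upright black peg 12 mm across, 20 mm tall, 42 mm from the pivot, its top 79 mm above the counter; pinch it from above or push it
- lever1 (a joint): locking lever of bay1: flat steel blade swinging level about an upright pivot at lamp x 76 mm, y as bay1. 0 rad = shut: it points to lamp -x, over the far 15 mm of the bay, 3 mm above a seated pack (one not home blocks it). Grows as it opens, clockwise from above: 1.57 = pointing to lamp +y; stop at 2.0; starts open. Stays where left, friction 0.02 N m. Blade 54 to 59 mm above the counter
- lever1_knob (a point): top centre of lever1's knob: an upright black peg 12 mm across, 20 mm tall, 42 mm from the pivot, its top 79 mm above the counter; pinch it from above or push it
- lever2 (a joint): locking lever of bay2: flat steel blade swinging level about an upright pivot at lamp x 76 mm, y as bay2. 0 rad = shut: it points to lamp -x, over the far 15 mm of the bay, 3 mm above a seated pack (one not home blocks it). Grows as it opens, clockwise from above: 1.57 = pointing to lamp +y; stop at 2.0; starts open. Stays where left, friction 0.02 N m. Blade 54 to 59 mm above the counter
- lever2_knob (a point): top centre of lever2's knob: an upright black peg 12 mm across, 20 mm tall, 42 mm from the pivot, its top 79 mm above the counter; pinch it from above or push it
- dimmer (a joint): dimmer slider, m: 0 = off, stop at robot's left; 0.1 = full, stop at right; 0.05 = half-way mark (one thick white bar among thin ticks that grow towards full). Black grip with white line on top, 28 mm (lamp x) by 20 mm (y), 28 mm tall, top 64 mm above the counter, at lamp x -80 mm, y = 50 mm - value, slides along lamp y; friction 1.5 N, stays where left
- pack0: charged battery pack: black block, grey band, 70 (x) by 54 (y) by 36 mm tall, foot tapered 3 mm, on top a finger-grip rib 26 (x) by 14 (y) by 28 mm tall; 64 mm over all; 0.2 to 0.33 kg. Origin: centre of underside, z up. Fits a bay with x along lamp x, either way round, 1.5 mm play per side. Upright on the counter, robot's right; 2 or 3 present, None if absent
- pack1: charged battery pack: black block, grey band, 70 (x) by 54 (y) by 36 mm tall, foot tapered 3 mm, on top a finger-grip rib 26 (x) by 14 (y) by 28 mm tall; 64 mm over all; 0.2 to 0.33 kg. Origin: centre of underside, z up. Fits a bay with x along lamp x, either way round, 1.5 mm play per side. Upright on the counter, robot's right; 2 or 3 present, None if absent
- pack2: charged battery pack: black block, grey band, 70 (x) by 54 (y) by 36 mm tall, foot tapered 3 mm, on top a finger-grip rib 26 (x) by 14 (y) by 28 mm tall; 64 mm over all; 0.2 to 0.33 kg. Origin: centre of underside, z up. Fits a bay with x along lamp x, either way round, 1.5 mm play per side. Upright on the counter, robot's right; 2 or 3 present, None if absent
- flat0: flat battery pack: black block, grey band, 70 (x) by 54 (y) by 36 mm tall, foot tapered 3 mm, on top a finger-grip rib 26 (x) by 14 (y) by 28 mm tall; 64 mm over all; 0.2 to 0.33 kg. Origin: centre of underside, z up. Fits a bay with x along lamp x, either way round, 1.5 mm play per side. Starts home in bay0, lever open; 1 or 2 flat ones present, None if absent
- flat1: flat battery pack: black block, grey band, 70 (x) by 54 (y) by 36 mm tall, foot tapered 3 mm, on top a finger-grip rib 26 (x) by 14 (y) by 28 mm tall; 64 mm over all; 0.2 to 0.33 kg. Origin: centre of underside, z up. Fits a bay with x along lamp x, either way round, 1.5 mm play per side. Starts home in bay1, lever open; 1 or 2 flat ones present, None if absent
- flat2: flat battery pack: black block, grey band, 70 (x) by 54 (y) by 36 mm tall, foot tapered 3 mm, on top a finger-grip rib 26 (x) by 14 (y) by 28 mm tall; 64 mm over all; 0.2 to 0.33 kg. Origin: centre of underside, z up. Fits a bay with x along lamp x, either way round, 1.5 mm play per side. Starts home in bay2, lever open; 1 or 2 flat ones present, None if absent
- basket: empty white wire basket, 200 mm (x) by 150 mm (y), 80 mm tall, walls 4 mm, fixed, to the robot's left; origin at the centre of its underside, floor 5 mm above it
- soup_tin: steel soup tin with a paper band, 74 mm across, 100 mm tall; origin at the centre of its underside; a bystander
- spice_jar: small glass spice jar with a black cap, 44 mm across, 90 mm tall; origin at the centre of its underside; a bystander
- nut_jar: amber jar with a steel lid, 72 mm across, 110 mm tall; origin at the centre of its underside; a bystander
- honey_jar: amber honey jar with a brass-coloured lid, 64 mm across, 90 mm tall; origin at the centre of its underside; a bystander
- tea_tin: oblong metal tea tin with an overlapping lid, 52 x 72 mm, 78 mm tall; origin at the centre of its underside; a bystander
- mug: white mug with a handle, 80 mm across, 90 mm tall; origin at the centre of its underside; a bystander
Things that resemble listed ones, but are neither listed nor needed, are in the scene too. Leave any blue or green look-alike of the pack0 alone.

How it is judged:
On the way, in this order (a step that is already met when the one before it is completed fails the run):
1. the dimmer is slid fully to off (value of joint dimmer below 0.006 m), for 0.2 s.
2. with the lamp off, every flat pack is taken out of its bay and lies in the basket (value of joint dimmer below 0.006 m and x of flat0 in the frame of basket between -0.1 and 0.1 m and y of flat0 in the frame of basket between -0.075 and 0.075 m and z of each of flat0, flat1, flat2 in the frame of basket below 0.07 m and linear speed of each of flat0, flat1, flat2 below 0.03 m/s and x of flat1 in the frame of basket between -0.1 and 0.1 m and y of flat1 in the frame of basket between -0.075 and 0.075 m and x of flat2 in the frame of basket between -0.1 and 0.1 m and y of flat2 in the frame of basket between -0.075 and 0.075 m), for 0.2 s.
3. with the lamp still off, every charged pack is fully home in a bay and all three levers are shut (value of joint dimmer below 0.006 m and ((horizontal distance between pack0 and bay0 below 0.006 m and z of pack0 in the frame of bay0 between -0.004 and 0.004 m) or (horizontal distance between pack0 and bay1 below 0.006 m and z of pack0 in the frame of bay1 between -0.004 and 0.004 m) or (horizontal distance between pack0 and bay2 below 0.006 m and z of pack0 in the frame of bay2 between -0.004 and 0.004 m)) and ((horizontal distance between pack1 and bay0 below 0.006 m and z of pack1 in the frame of bay0 between -0.004 and 0.004 m) or (horizontal distance between pack1 and bay1 below 0.006 m and z of pack1 in the frame of bay1 between -0.004 and 0.004 m) or (horizontal distance between pack1 and bay2 below 0.006 m and z of pack1 in the frame of bay2 between -0.004 and 0.004 m)) and ((horizontal distance between pack2 and bay0 below 0.006 m and z of pack2 in the frame of bay0 between -0.004 and 0.004 m) or (horizontal distance between pack2 and bay1 below 0.006 m and z of pack2 in the frame of bay1 between -0.004 and 0.004 m) or (horizontal distance between pack2 and bay2 below 0.006 m and z of pack2 in the frame of bay2 between -0.004 and 0.004 m)) and value of joint each of lever0, lever1, lever2 below 0.12 rad), for 0.2 s.
4. the dimmer is slid up to the half-way mark (value of joint dimmer between 0.044 and 0.056 m), for 0.2 s.
At the end, for the whole second after the job is handed in: Every charged pack stands home in a bay (underside within 4 mm of the bay floor's height and 6 mm of its centre), all three levers are within 0.12 rad of shut, every flat pack rests in the basket, and the dimmer stands within 6 mm of the half-way mark (all of step 4 and ((horizontal distance between pack0 and bay0 below 0.006 m and z of pack0 in the frame of bay0 between -0.004 and 0.004 m) or (horizontal distance between pack0 and bay1 below 0.006 m and z of pack0 in the frame of bay1 between -0.004 and 0.004 m) or (horizontal distance between pack0 and bay2 below 0.006 m and z of pack0 in the frame of bay2 between -0.004 and 0.004 m)) and ((horizontal distance between pack1 and bay0 below 0.006 m and z of pack1 in the frame of bay0 between -0.004 and 0.004 m) or (horizontal distance between pack1 and bay1 below 0.006 m and z of pack1 in the frame of bay1 between -0.004 and 0.004 m) or (horizontal distance between pack1 and bay2 below 0.006 m and z of pack1 in the frame of bay2 between -0.004 and 0.004 m)) and ((horizontal distance between pack2 and bay0 below 0.006 m and z of pack2 in the frame of bay0 between -0.004 and 0.004 m) or (horizontal distance between pack2 and bay1 below 0.006 m and z of pack2 in the frame of bay1 between -0.004 and 0.004 m) or (horizontal distance between pack2 and bay2 below 0.006 m and z of pack2 in the frame of bay2 between -0.004 and 0.004 m)) and value of joint each of lever0, lever1, lever2 below 0.12 rad and x of flat0 in the frame of basket between -0.1 and 0.1 m and y of flat0 in the frame of basket between -0.075 and 0.075 m and z of each of flat0, flat1, flat2 in the frame of basket below 0.07 m and linear speed of each of flat0, flat1, flat2 below 0.03 m/s and x of flat1 in the frame of basket between -0.1 and 0.1 m and y of flat1 in the frame of basket between -0.075 and 0.075 m and x of flat2 in the frame of basket between -0.1 and 0.1 m and y of flat2 in the frame of basket between -0.075 and 0.075 m); the robot touches nothing.
It fails at once if another pantry thing is pushed more than 4 cm or tipped (distance of any of soup_tin, spice_jar, nut_jar, honey_jar, tea_tin, mug from where it was at the start of the episode above 0.04 m or angle between any of soup_tin, spice_jar, nut_jar, honey_jar, tea_tin, mug's own z axis and vertical above 0.5 rad).
Of pack0, pack1, pack2 only 2 to 3 are there at a start; the rules pass over those that are not, and their reading is None.
Of flat0, flat1, flat2 only 1 to 2 are there at a start; the rules pass over those that are not, and their reading is None.
At some moment in a run one of pack0, pack1, pack2 may be knocked a few centimetres aside while the robot is not near it.
It also fails if it takes over 200 s, if anything falls off the work surface, if the arm or the gripper's body presses on something with over 40 N, if the wrist force passes 120 N, or if a joint passes its speed limit or range.

## Robot

A 6-joint arm with a two-finger parallel gripper is mounted at the origin on the work surface. World frame = base frame: x ahead of the robot, y to its left, z up, the work surface at z = 0. Lengths are in m, angles in rad, forces in N, time in s.
With the tool pointing down it reaches from about 0.325 to 0.775 m from the base axis. Payload 9.3 kg.
Tool frame: the origin (TCP) lies midway between the tips of the shut fingers; the grasp point (between the pads) lies 19 mm behind it; z points along the fingers, y is the direction in which the jaws open and shut (so a half turn about z gives the same grasp; the last joint's range is limited). The gripper opens to 85 mm and grips with 20 to 120 N. Pads are 22 mm wide; open, the fingers measure 114 mm over their backs; the gripper's body (76 mm by 85 mm) begins 54 mm behind the grasp point. The pads swing forward as they close: fully open they stand 13 mm farther back than shut.
Start: joints at [1.147, 0.259, 0.021, 1.334, 0, 1.418], TCP at [0.147, 0.53, 0.207] pointing down, gripper open.
Joint ranges: [-3.04, 3.04], [-0.91, 1.82], [-1.04, 1.36], [-1.92, 1.95], [-1.52, 1.45], [-3.14, 3.14]. Speed limits (rad/s): [2.22, 2.22, 2.79, 3.14, 3.14, 3.14].

## Interface

Orientations are given as a unit quaternion [w, x, y, z].
In Python, from cell import bot gives the robot as it stands.
- The arm moves only by the tool send_rows, never from a script. Its argument "motion" is text: rows parted by semicolons, each of 6 numbers parted by spaces: the shift along the tool's x, y, z in m, then the turn, a rotation vector about the tool's x, y, z in rad. A call has 1 to 5 rows; each row is the pose to reach, as a shift and turn from the pose commanded when the call began, along the tool's axes at that moment; what a row does not reach only later rows make up. A row lasts 1/10 s, in which the tool goes at most 50 mm and 8.59 degrees, less where a joint would pass 70% of its speed; a pose out of reach is approached as far as the arm can. A call with a gripper value outside its range is refused whole. "hand" is the opening, from 0 (shut) to 1 (fully open), set as the call begins (left out, the last holds). The fingers move at their own pace and stop on an object; "force" is the grip in N (left out, the last holds). Time passes only in rows, so rows that repeat a pose let the fingers close. It gives the time, the measured TCP pose, the force and the opening at its end, in the units of the state.
- bot.sense(): the state, without advancing time (a new reading comes with each control period).
- bot.read_camera(name): name is "side" or "top" or "wrist"; returns a dict with "frame" (420x560x3 uint8, blue, green, red), "fx", "fy", "cx", "cy" (pixels), "R" (3x3) and "t" (3): a world point X has camera coordinates R X + t. Camera axes: x right, y down, z forward; pixel columns grow to the right and rows downward; lengths in m; the calibration is good to about 2 mm. The wrist camera is an equidistant fisheye: a pixel r from the principal point sees the ray r / f radians off the axis. A picture is of the moment at which its call begins. There is no depth.
- bot.hand_in(): hands the job in, once; it reports no verdict.
The state is a dict: "time": time; "qpos": joint angles; "dq": joint speeds; "joint_torque": joint torques, N m; "ee_pos": TCP position; "tool_rot": TCP orientation; "contact_force": force on the tool from outside, world axes, zero at the start; "moment": the same for the moment, N m; "grip_width": finger opening in m.
Only numpy, scipy, OpenCV 4.12 (cv2) and the standard library are available. Lean on these libraries where they do the work, as an engineer would, in place of code of your own. Each camera call takes 0.05 s, during which the arm holds its last target.

## Working session

There is one attempt and no reset: what is moved stays moved. The work goes in short steps, Python scripts to look and compute and a tool call to move; the robot and the scene stay as the last step left them, time stands still between calls to the robot, and variables do not carry over. Pictures are saved under pics/ and viewed, and the job is handed in when it is done.

Besides the shell and the picture viewer there is one more tool, called after "Call:" as name(argument=value, ...) on one line, values as JSON. send_rows: Moves the arm, as the interface text tells. Its arguments: {"type":"object","properties":{"motion":{"type":"string"},"hand":{"type":"number"},"force":{"type":"number"}},"required":["motion"]}

```bash
ls; mkdir -p pics; python3 - <<'E'
from cell import bot
import cv2,numpy as np
s=bot.sense()
for k,v in s.items(): print(k,np.round(v,4))
for n in ["side","top","wrist"]:
    c=bot.read_camera(n); cv2.imwrite(f"pics/{n}0.png",c["frame"]); print(n,c["fx"],c["fy"],c["cx"],c["cy"],np.round(c["R"],4).tolist(),np.round(c["t"],4).tolist(), (-np.array(c["R"]).T@np.array(c["t"])).round(3))
E
```

```text
pics
time 0.0
qpos [ 1.1474  0.2592  0.0208  1.3337 -0.      1.4182]
dq [ 0.0014  0.001   0.0006 -0.001   0.0006  0.0009]
joint_torque [-5.00000e-04 -5.55647e+01  3.44534e+01  1.39000e-02 -3.00000e-04
 -0.00000e+00]
ee_pos [0.147  0.5297 0.2067]
tool_rot [-2.000e-04  1.350e-01  9.908e-01 -6.000e-04]
contact_force [-0.341  -0.3222  0.5118]
moment [0.0034 0.0244 0.0111]
grip_width 0.085
side 405.57986890899605 405.57986890899605 276.13172267530626 210.39368513571048 [[-0.8714, -0.4903, -0.0169], [-0.319, 0.5923, -0.7399], [0.3728, -0.6393, -0.6725]] [0.4714, 0.254, 0.7179] [0.224 0.54  0.679]
top 392.4027159902108 392.4027159902108 278.8089439615652 206.701982439534 [[0.0056, -0.9997, -0.024], [-0.9898, -0.0021, -0.1423], [0.1422, 0.0245, -0.9895]] [-0.0162, 0.5546, 1.1122] [ 0.391 -0.042  1.179]
wrist 325.19226210127806 325.19226210127806 282.7091080684094 211.35114478296674 [[0.2673, 0.9636, -0.0011], [0.9194, -0.2546, 0.2999], [0.2887, -0.0812, -0.954]] [-0.5508, -0.0403, 0.3793] [0.075 0.551 0.373]
```

View pics/top0.png

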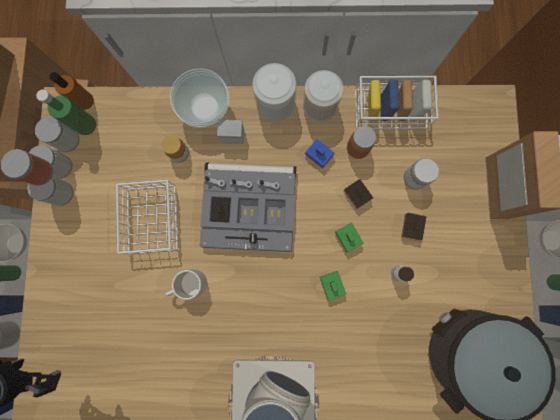

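View pics/side0.png

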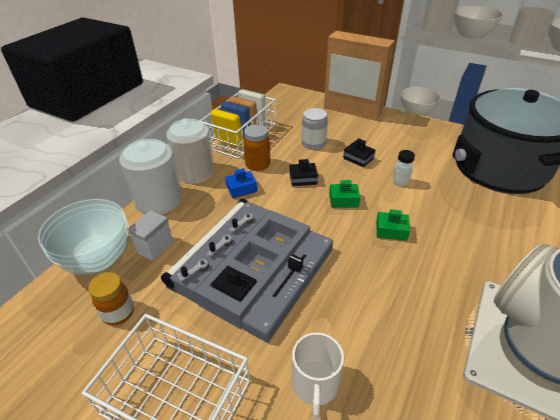

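View pics/wrist0.png

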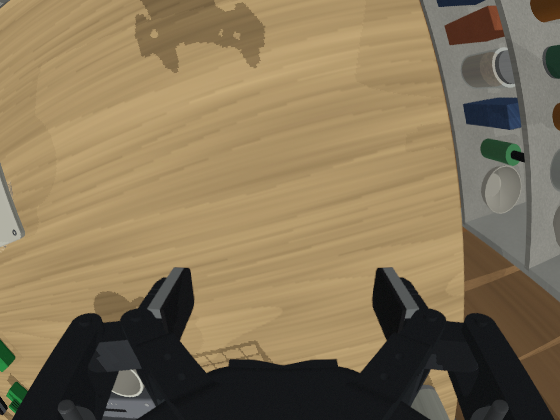

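The top view shows the lamp at about (250,208), with a flat pack only in the left bay (220,209) and bays 0 and 1 empty. There are two black packs at (358,194) and (413,227). The basket is at (147,217). I'll zoom in to measure.

```bash
cat > h.py <<'E'
import numpy as np,cv2
from scipy.spatial.transform import Rotation as Rn
from cell import bot
def cam(n):
    c=bot.read_camera(n); c["R"]=np.array(c["R"]);c["t"]=np.array(c["t"]);return c
def ray(c,u,v,wrist=False):
    x=(u-c["cx"])/c["fx"];y=(v-c["cy"])/c["fy"]
    if wrist:
        r=np.hypot(x,y); d=np.array([x/r*np.sin(r),y/r*np.sin(r),np.cos(r)]) if r>0 else np.array([0,0,1.])
    else: d=np.array([x,y,1.])
    return -c["R"].T@c["t"], c["R"].T@d
def onz(c,u,v,z,wrist=False):
    o,d=ray(c,u,v,wrist); return o+d*(z-o[2])/d[2]
def proj(c,X,wrist=False):
    p=c["R"]@np.array(X)+c["t"]
    if wrist:
        r=np.hypot(p[0],p[1]);th=np.arctan2(r,p[2]);return np.array([c["cx"]+c["fx"]*th*p[0]/r,c["cy"]+c["fy"]*th*p[1]/r])
    return np.array([c["cx"]+c["fx"]*p[0]/p[2],c["cy"]+c["fy"]*p[1]/p[2]])
def crop(c,x0,y0,x1,y1,k,name):
    im=cv2.resize(c["frame"][y0:y1,x0:x1],None,fx=k,fy=k,interpolation=cv2.INTER_CUBIC); cv2.imwrite("pics/"+name,im)
def tool():
    s=bot.sense(); q=s["tool_rot"]; return np.array(s["ee_pos"]),Rn.from_quat([q[1],q[2],q[3],q[0]])
E
python3 - <<'E'
from h import *
c=cam("top"); crop(c,190,155,310,265,6,"t1.png"); crop(c,300,130,440,310,3,"t1b.png")
s=cam("side"); crop(s,155,190,345,345,4,"s1.png"); crop(s,210,120,430,250,3,"s1b.png")
E
```

```text
(no output)
```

View pics/t1.png

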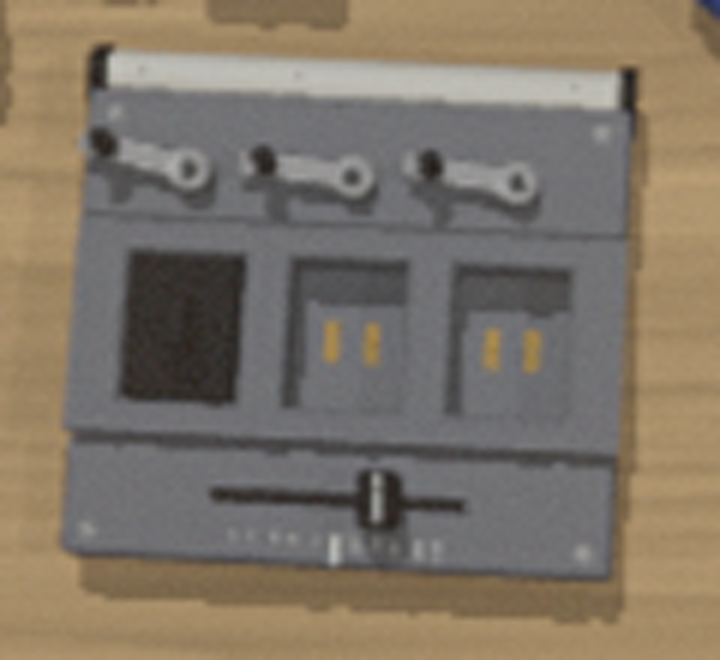

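View pics/s1.png

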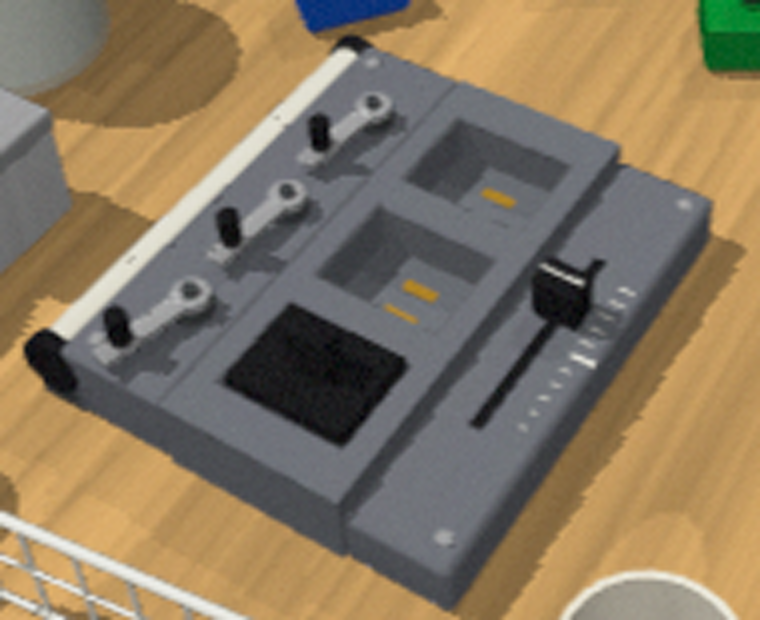

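View pics/t1b.png

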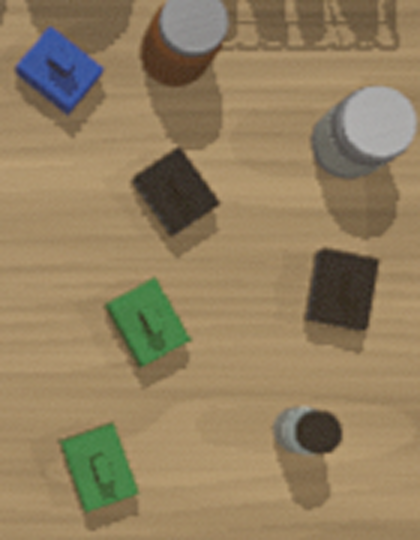

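View pics/s1b.png

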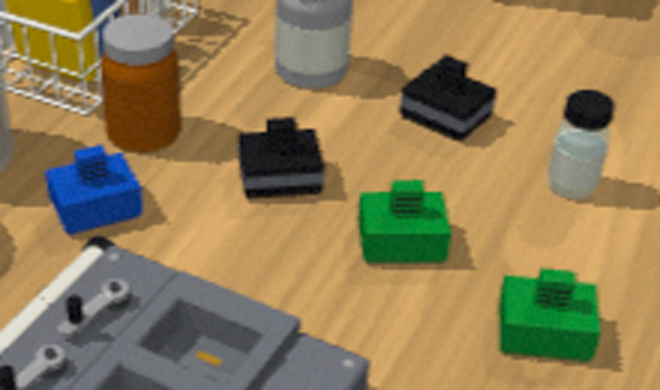

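```bash
cat > fit.py <<'E'
from h import *
from scipy.optimize import least_squares
T=cam("top");S=cam("side")
P=[(T,190+188/6,155+168/6,76,80,59),(T,190+350/6,155+176/6,76,0,59),(T,190+517/6,155+182/6,76,-80,59),
(T,190+68/6,155+548/6,-112,135,36),(T,190+608/6,155+575/6,-112,-135,36),(T,190+70/6,155+428/6,-52,135,46),(T,190+617/6,155+457/6,-52,-135,46),
(S,155+190/4,190+295/4,76,80,59),(S,155+288/4,190+193/4,76,0,59),(S,155+374/4,190+104/4,76,-80,59),
(S,155+450/4,190+573/4,-112,135,36),(S,155+710/4,190+203/4,-112,-135,36),(S,155+347/4,190+514/4,-52,135,46),(S,155+618/4,190+152/4,-52,-135,46)]
def W(p,x,y,z):
    c,s=np.cos(p[2]),np.sin(p[2]);return np.array([p[0]+(c*x-s*y)/1e3,p[1]+(s*x+c*y)/1e3,z/1e3])
def f(p,Q=P): return np.concatenate([proj(a[0],W(p,*a[3:]))-a[1:3] for a in Q])
for Q in (P[:7],P[7:],P):
    r=least_squares(f,[0.45,0.05,0],args=(Q,)); print(r.x.round(4),np.abs(r.fun).max())
print(r.fun.reshape(-1,2).round(1).tolist())
np.save("lamp.npy",r.x)
p=r.x
# dimmer grip top z=64: white line
g=onz(T,190+378/6,155+497/6,.064); g2=onz(S,155+560/4,190+275/4,.064)
c,s=np.cos(p[2]),np.sin(p[2]);R=np.array([[c,s],[-s,c]])
print("grip lamp",R@(g[:2]-p[:2]),R@(g2[:2]-p[:2]))
for n,(u,v) in dict(k2=(102,142),k1=(262,160),k0=(430,165)).items():
    w=onz(T,190+u/6,155+v/6,.079); print(n,(R@(w[:2]-p[:2])).round(4))
for n,(u,v) in dict(k2=(118,312),k1=(228,212),k0=(318,120)).items():
    w=onz(S,155+u/4,190+v/4,.079); print(n,(R@(w[:2]-p[:2])).round(4))
# pack masks
def packmask(c,x0,y0,x1,y1,th=60):
    m=(c["frame"].max(2)<th).astype(np.uint8); o=np.zeros_like(m); o[y0:y1,x0:x1]=m[y0:y1,x0:x1];return o
for n,b in dict(A=(335,170,380,215),B=(395,205,435,250),F=(205,190,235,230)).items():
    m=packmask(T,*b); ct=max(cv2.findContours(m,cv2.RETR_EXTERNAL,cv2.CHAIN_APPROX_NONE)[0],key=cv2.contourArea)
    print(n,cv2.minAreaRect(ct),cv2.contourArea(ct))
# basket rim
E
python3 fit.py; python3 - <<'E'
from h import *
c=cam("top"); crop(c,105,165,215,310,5,"t2.png")
c=cam("side"); crop(c,60,300,360,420,2.6,"s2.png")
E
```

```text
[ 0.5422  0.0762 -0.0416] 1.5184091758290208
[ 0.5397  0.0813 -0.0352] 1.9534452632897228
[ 0.5409  0.0791 -0.0374] 2.8129239462122086
[[-0.8, 0.5], [-0.5, 0.2], [-1.0, 0.3], [-2.4, 1.3], [0.2, 0.8], [-2.0, 0.5], [-0.4, -0.5], [0.3, -0.7], [-0.2, -0.1], [-0.3, -0.1], [0.5, 0.7], [1.7, -2.1], [-2.0, -2.8], [0.5, -2.4]]
grip lamp [-0.07852163 -0.02376521] [-0.07857883 -0.01985232]
k2 [0.0848 0.1161]
k1 [0.0789 0.0388]
k0 [ 0.0796 -0.0417]
k2 [0.0852 0.1194]
k1 [0.0805 0.0408]
k0 [ 0.0808 -0.0374]
A ((358.10809326171875, 193.35137939453125), (22.31954574584961, 17.902135848999023), 54.462318420410156) 356.5
B ((413.615966796875, 226.11199951171875), (18.96185874938965, 23.076223373413086), 10.304845809936523) 338.5
F ((220.0155029296875, 209.26771545410156), (18.558801651000977, 23.680763244628906), 3.8140745162963867) 395.5
```

View pics/t2.png

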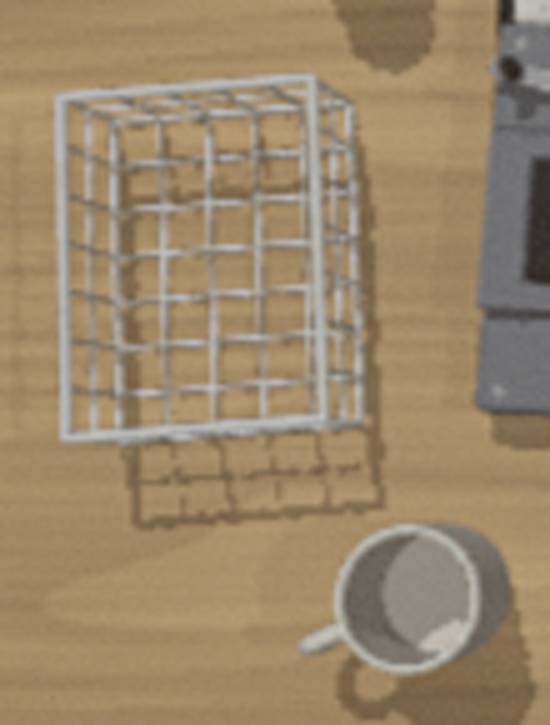

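View pics/s2.png

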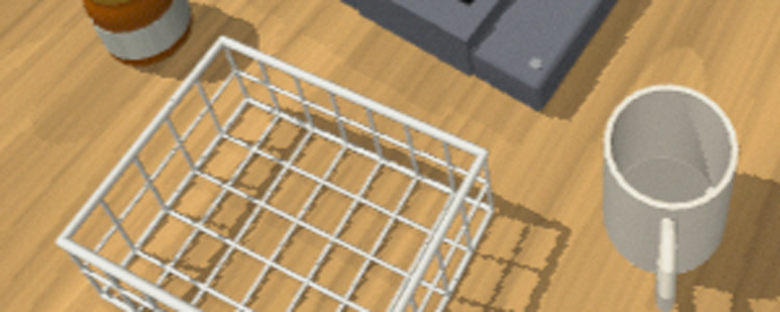

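```bash
cat >> h.py <<'E'
def goto(x,y,z,jaw,show=True):
    """shift/turn (tool axes) to TCP x,y,z with jaw axis at world angle jaw (rad), tool down"""
    p,R=tool(); best=None
    for k in (0,np.pi):
        a=jaw+k; yv=np.array([np.cos(a),np.sin(a),0]); zv=np.array([0,0,-1.]); xv=np.cross(yv,zv)
        G=Rn.from_matrix(np.column_stack([xv,yv,zv])); rv=(R.inv()*G).as_rotvec()
        if best is None or np.linalg.norm(rv)<np.linalg.norm(best): best=rv
    d=R.inv().apply(np.array([x,y,z])-p)
    print("shift",d.round(4),"rot",best.round(4),"|",round(np.linalg.norm(d),3)); return d,best
def jawang():
    p,R=tool(); v=R.apply([0,1,0]); return np.arctan2(v[1],v[0])
E
python3 - <<'E'
from h import *
T=cam("top");S=cam("side")
p=np.load("lamp.npy")
def L(x,y): 
    c,s=np.cos(p[2]),np.sin(p[2]);return np.array([p[0]+c*x-s*y,p[1]+s*x+c*y])
print("jaw",jawang(),tool()[0])
for n,(u,v) in dict(A=(358.1,193.3),B=(413.6,226.1),F=(220,209.3)).items(): print(n,onz(T,u,v,.036).round(4))
# rib tops side
for n,(u,v) in dict(A=(210+283/3,120+122/3),B=(210+455/3,120+63/3)).items(): print(n,"side",onz(S,u,v,.064).round(4))
for n,cs in dict(basT=[(105+60/5,165+98/5),(105+315/5,165+78/5),(105+322/5,165+418/5),(105+65/5,165+437/5)]).items():
    q=np.array([onz(T,u,v,.08) for u,v in cs]); print(q.round(3).tolist(),q.mean(0).round(3))
print("dim grip",L(-.08,-.022)); print("bays",L(0,-.08),L(0,0),L(0,.08))
g=L(-.08,-.022); goto(*g,.15,p[2]+np.pi/2)
for n,(u,v) in dict(sp=(402,274),spice=(405,272),nut=(363,140),tin=(425,170)).items(): print(n,onz(T,u,v,.1).round(3))
E
```

```text
jaw 1.300020199978806 [0.14709641 0.52995254 0.20725543]
A [ 0.5955 -0.2472  0.036 ]
B [ 0.4992 -0.4051  0.036 ]
F [0.547  0.1597 0.036 ]
A side [ 0.5945 -0.2469  0.064 ]
B side [ 0.4966 -0.4045  0.064 ]
[[0.612, 0.452, 0.08], [0.624, 0.304, 0.08], [0.429, 0.291, 0.08], [0.418, 0.436, 0.08]] [0.521 0.371 0.08 ]
dim grip [0.46012009 0.06011712]
bays [ 0.53789761 -0.00083087] [0.54088609 0.07911329] [0.54387456 0.15905745]
shift [-0.4273 -0.369   0.0573] rot [-1.000e-04 -0.000e+00 -2.334e-01] | 0.567
sp [ 0.364 -0.348  0.1  ]
spice [ 0.369 -0.357  0.1  ]
nut [ 0.737 -0.253  0.1  ]
tin [ 0.65  -0.423  0.1  ]
```

Call:
send_rows(motion="-0.427 -0.369 0 0 0 -0.233;-0.427 -0.369 0 0 0 -0.233;-0.427 -0.369 0 0 0 -0.233;-0.427 -0.369 0 0 0 -0.233;-0.427 -0.369 0 0 0 -0.233")

```text
time: 1.05
ee_pos: [0.2849, 0.3224, 0.2075]
tool_rot: [0.0, 0.019, 1.0, 0.0]
contact_force: [0.8, -0.7, 0.7]
grip_width: 0.0854
```

```bash
python3 -c "
from h import *
p=np.load('lamp.npy');goto(.46,.06,.2,p[2]+np.pi/2)"
```

```text
shift [-0.1848 -0.2558  0.0075] rot [0.0004 0.0006 0.0002] | 0.316
```

Call:
send_rows(motion="-0.185 -0.256 0 0 0 0;-0.185 -0.256 0 0 0 0;-0.185 -0.256 0 0 0 0;-0.185 -0.256 0 0 0 0;-0.185 -0.256 0 0 0 0")

```text
time: 1.55
ee_pos: [0.4237, 0.1141, 0.2077]
tool_rot: [0.0, 0.019, 1.0, 0.0]
contact_force: [0.7, 0.9, -1.0]
grip_width: 0.0856
```

Call:
send_rows(motion="0 0 0 0 0 0;0 0 0 0 0 0")

```text
time: 1.75
ee_pos: [0.4233, 0.1149, 0.2071]
tool_rot: [-0.0, 0.021, 1.0, 0.0]
contact_force: [-1.0, -0.3, -0.6]
grip_width: 0.0854
```

```bash
python3 - <<'E'
from h import *
p=np.load('lamp.npy');goto(.46,.06,.2,p[2]+np.pi/2); print(tool()[0])
cv2.imwrite("pics/w1.png",cam("wrist")["frame"])
E
```

```text
shift [-0.0389 -0.0534  0.0071] rot [ 0.0001 -0.0006 -0.0038] | 0.066
[0.42332649 0.11491298 0.20712282]
```

View pics/w1.png

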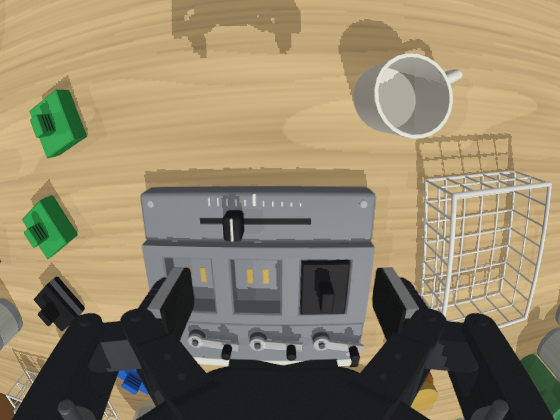

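Call:
send_rows(motion="-0.039 -0.053 0.05 0 0 0;-0.039 -0.053 0.1 0 0 0;-0.039 -0.053 0.1 0 0 0;-0.039 -0.053 0.1 0 0 0")

```text
time: 2.2
ee_pos: [0.4579, 0.0624, 0.1048]
tool_rot: [-0.003, 0.018, 1.0, 0.0]
contact_force: [1.0, -0.1, 0.5]
grip_width: 0.0851
```

```bash
python3 - <<'E'
from h import *
p=np.load('lamp.npy');goto(.46,.06,.2,p[2]+np.pi/2); print(tool()[0])
c=cam("wrist");cv2.imwrite("pics/w2.png",c["frame"])
c=cam("side");crop(c,155,150,345,345,3.8,"s3.png")
E
```

```text
shift [-0.0017 -0.0024 -0.0952] rot [ 0.0001 -0.0053  0.0008] | 0.095
[0.45793271 0.06244636 0.10476663]
```

View pics/w2.png

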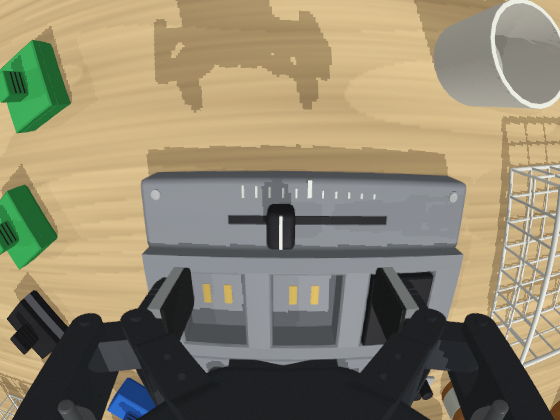

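View pics/s3.png

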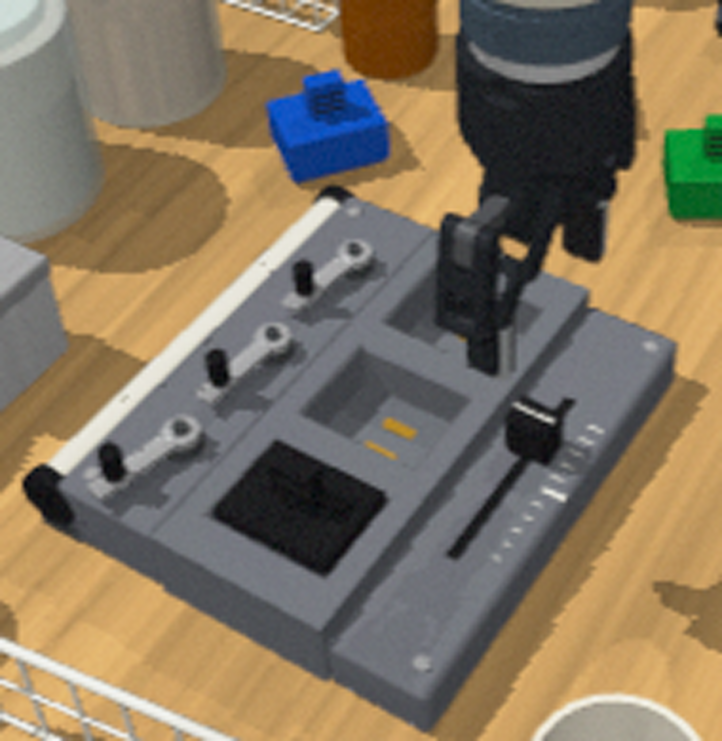

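Call:
send_rows(motion="-0.002 -0.002 0.03 0 0 0;-0.002 -0.002 0.058 0 0 0;-0.002 -0.002 0.058 0 0 0")

```text
time: 2.6
ee_pos: [0.4605, 0.0607, 0.0487]
tool_rot: [-0.001, 0.018, 1.0, 0.0]
contact_force: [-1.5, 0.4, 0.7]
grip_width: 0.0852
```

Call:
send_rows(motion="0 0 0 0 0 0;0 0 0 0 0 0;0 0 0 0 0 0;0 0 0 0 0 0;0 0 0 0 0 0", hand=0, force=25)

```text
time: 3.1
ee_pos: [0.4621, 0.0595, 0.0498]
tool_rot: [0.0, 0.019, 1.0, -0.0]
contact_force: [-0.8, 0.2, 0.3]
grip_width: 0.0123
```

Call:
send_rows(motion="0 0 0 0 0 0;0 0 0 0 0 0;0 0 0 0 0 0")

```text
time: 3.4
ee_pos: [0.4618, 0.0595, 0.0493]
tool_rot: [-0.0, 0.019, 1.0, 0.0]
contact_force: [-0.6, 0.1, -0.7]
grip_width: 0.0002
```

```bash
python3 - <<'E'
from h import *
c=cam("wrist");cv2.imwrite("pics/w3.png",c["frame"])
c=cam("side");crop(c,155,150,345,345,3.8,"s4.png")
E
```

```text
(no output)
```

View pics/w3.png

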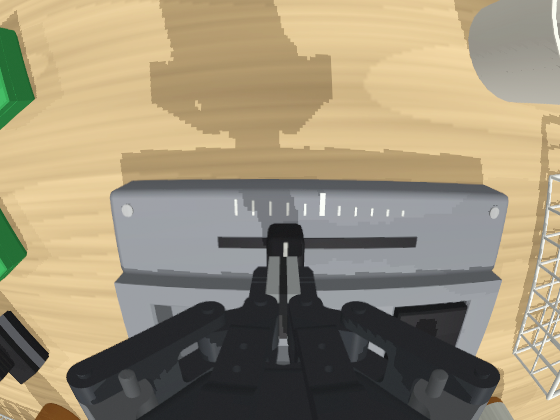

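View pics/s4.png

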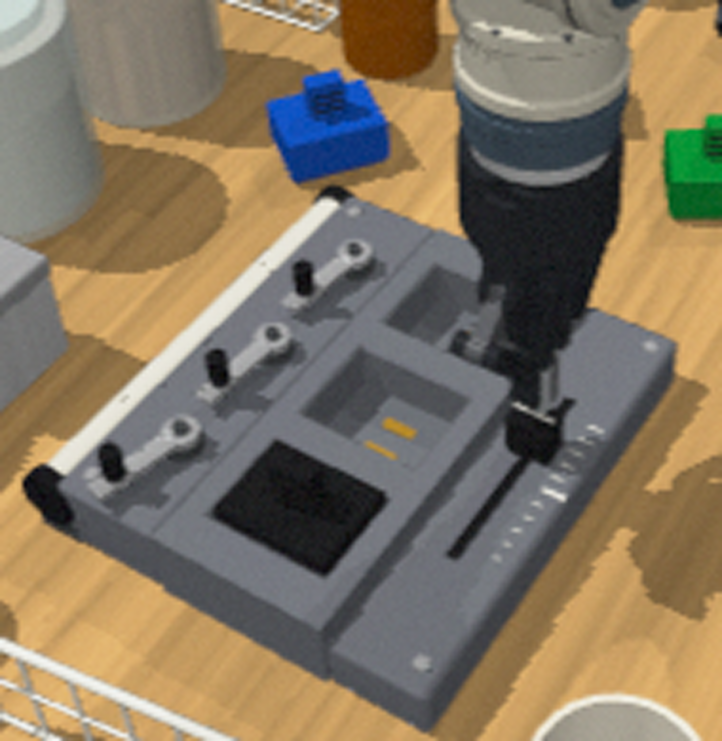

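```bash
python3 - <<'E'
from h import *
p,R=tool(); print(p,R.as_matrix().round(3))
for n in ("side","top","wrist"):
    c=cam(n); 
    for k in (0,.03): print(n,k,proj(c,p-R.apply([0,0,k]),n=="wrist").round(1))
    if n!="wrist":
        f=c["frame"].copy()
        u,v=proj(c,p); cv2.circle(f,(int(round(u)),int(round(v))),1,(0,0,255),-1)
        x,y=int(u),int(v); c["frame"]=f; crop(c,x-50,y-50,x+50,y+40,6,f"{n}_tcp.png")
E
```

```text
[0.46186365 0.05952115 0.04926871] [[-0.999  0.038 -0.   ]
 [ 0.038  0.999  0.   ]
 [ 0.     0.    -1.   ]]
side 0 [295.4 262.6]
side 0.03 [295.6 252.7]
top 0 [253. 238.]
top 0.03 [252.1 237.4]
wrist 0 [281.  250.1]
wrist 0.03 [280.7 275.9]
```

View pics/side_tcp.png

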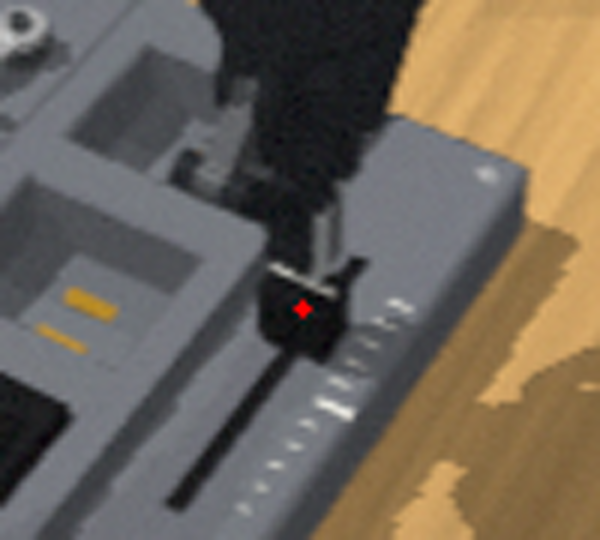

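View pics/top_tcp.png

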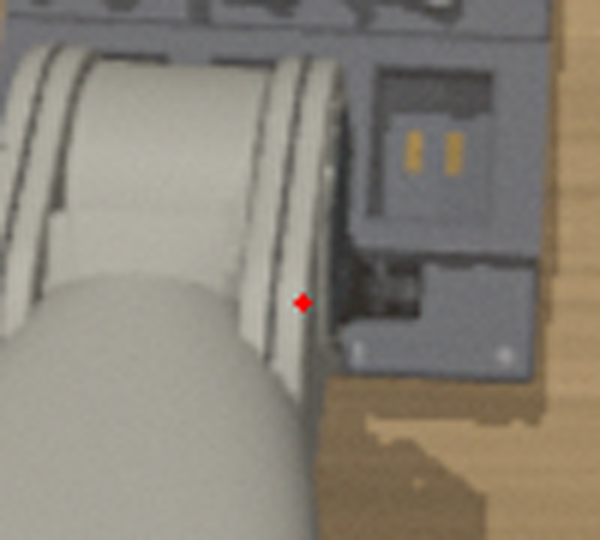

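Call:
send_rows(motion="0 0 -0.05 0 0 0;0 0 -0.05 0 0 0;0 0 -0.05 0 0 0")

```text
time: 3.95
ee_pos: [0.4626, 0.0595, 0.1002]
tool_rot: [0.001, 0.019, 1.0, -0.0]
contact_force: [0.6, -0.7, -0.5]
grip_width: 0.0001
```

```bash
python3 - <<'E'
from h import *
p,R=tool(); print(p, bot.sense()["grip_width"])
for n in ("side","wrist"):
    c=cam(n); 
    f=c["frame"].copy()
    u,v=proj(c,p,n=="wrist"); f[int(round(v)),int(round(u))]=(0,0,255)
    x,y=int(u),int(v); c["frame"]=f; crop(c,x-50,y-50,x+50,y+40,6,f"{n}_tcp2.png")
E
```

```text
[0.46262708 0.05953894 0.10019614] 0.0001335177229693543
```

View pics/side_tcp2.png

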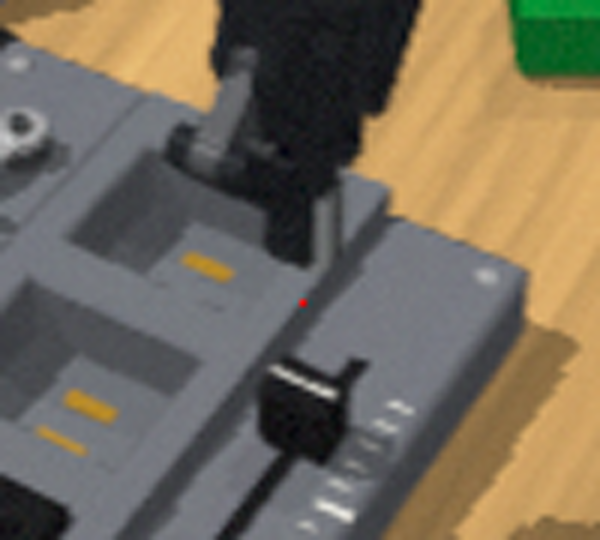

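View pics/wrist_tcp2.png

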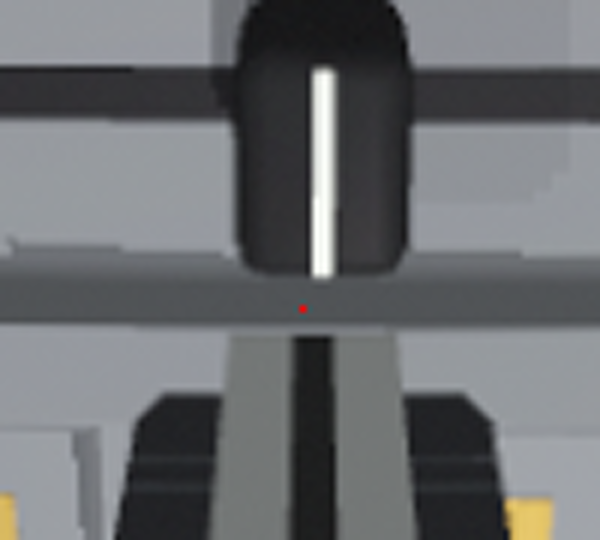

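```bash
python3 - <<'E'
from h import *
c=cam("wrist"); print(c["R"].round(3).tolist(),c["t"].round(3), (-c["R"].T@c["t"]).round(4), tool()[0].round(4))
crop(c,100,140,520,330,1.9,"w4.png")
E
```

```text
[[0.038, 0.999, -0.0], [0.953, -0.036, 0.299], [0.299, -0.011, -0.954]] [-0.078 -0.446  0.138] [0.3865 0.0633 0.2654] [0.4613 0.0596 0.0985]
```

View pics/w4.png

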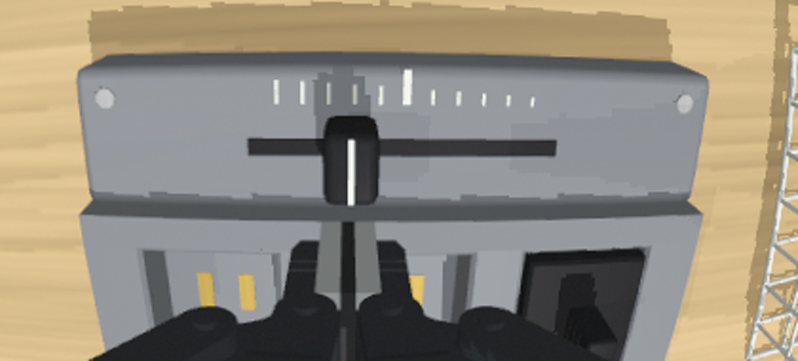

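```bash
python3 - <<'E'
from h import *
from scipy.optimize import least_squares
c=cam("wrist")
Q=[(82,72,-112,-135,36),(706,79,-112,135,36),(80,214,-52,-135,46),(702,216,-52,135,46)]
def W(p,x,y,z):
    C,s=np.cos(p[2]),np.sin(p[2]);return np.array([p[0]+(C*x-s*y)/1e3,p[1]+(s*x+C*y)/1e3,z/1e3+p[3]])
f=lambda p:np.concatenate([proj(c,W(p,*a[2:]),True)-[100+a[0]/1.9,140+a[1]/1.9] for a in Q])
r=least_squares(f,[.54,.08,0,0]);print(r.x.round(4),r.fun.round(1))
pl=np.append(np.load("lamp.npy"),0)
print([proj(c,W(pl,*a[2:]),True).round(1).tolist() for a in Q],[[100+a[0]/1.9,140+a[1]/1.9] for a in Q])
E
```

```text
[ 0.5459  0.0802 -0.0462 -0.0053] [-2.5 -0.5  1.9  0.5  2.6  0.3 -2.1 -0.5]
[[135.0, 174.1], [475.6, 176.0], [139.6, 251.2], [470.2, 249.1]] [[143.1578947368421, 177.89473684210526], [471.5789473684211, 181.57894736842104], [142.10526315789474, 252.63157894736844], [469.47368421052636, 253.68421052631578]]
```

Call:
send_rows(motion="0 -0.065 0 0 0 0;0 -0.065 0.03 0 0 0;0 -0.065 0.045 0 0 0;0 -0.065 0.05 0 0 0;0 -0.065 0.05 0 0 0")

```text
time: 4.65
ee_pos: [0.4587, -0.0052, 0.0485]
tool_rot: [-0.001, 0.019, 1.0, 0.0]
contact_force: [1.6, -0.5, 0.4]
grip_width: -0.0002
```

Call:
send_rows(motion="0 0 0.003 0 0 0;0 0 0.006 0 0 0")

```text
time: 4.85
ee_pos: [0.4599, -0.0052, 0.0438]
tool_rot: [0.001, 0.019, 1.0, -0.0]
contact_force: [-0.5, 0.4, 0.2]
grip_width: -0.0002
```

```bash
python3 - <<'E'
from h import *
p,R=tool(); print(p, bot.sense()["grip_width"])
for n in ("side","wrist"):
    c=cam(n); 
    f=c["frame"].copy()
    u,v=proj(c,p,n=="wrist"); f[int(round(v)),int(round(u))]=(0,0,255)
    x,y=int(u),int(v); c["frame"]=f; crop(c,x-50,y-50,x+50,y+40,6,f"{n}_tcp3.png")
E
```

```text
[ 0.45993278 -0.00516933  0.0437658 ] -0.0002478627270511592
```

View pics/side_tcp3.png

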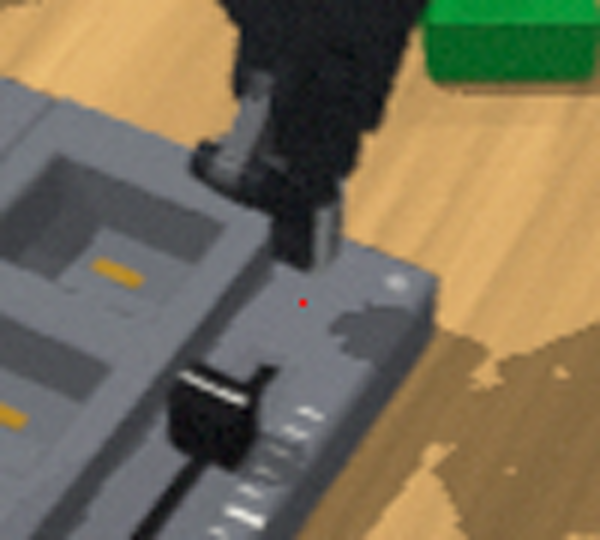

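View pics/wrist_tcp3.png

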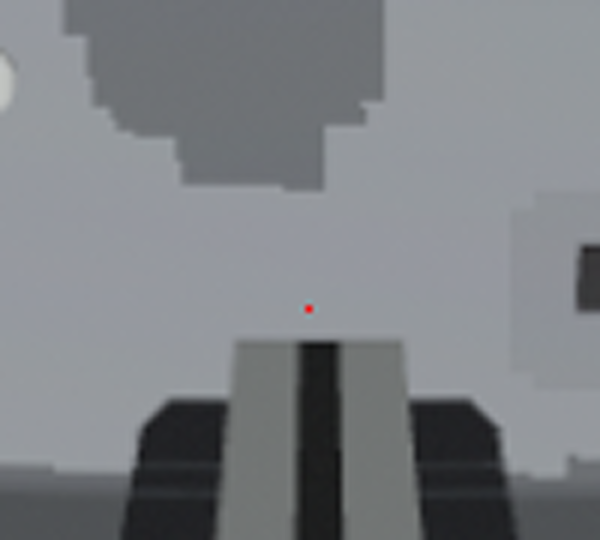

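Call:
send_rows(motion="0 0 0.003 0 0 0;0 0 0.006 0 0 0")

```text
time: 5.15
ee_pos: [0.4596, -0.0053, 0.0373]
tool_rot: [0.0, 0.019, 1.0, -0.0]
contact_force: [-0.9, 0.0, -0.3]
grip_width: 0.0003
```

Call:
send_rows(motion="0 0 0.002 0 0 0;0 0 0.004 0 0 0")

```text
time: 5.35
ee_pos: [0.4593, -0.0054, 0.0331]
tool_rot: [-0.0, 0.019, 1.0, -0.0]
contact_force: [0.4, 0.7, 0.5]
grip_width: -0.0
```

Call:
send_rows(motion="0 0 0.002 0 0 0;0 0 0.003 0 0 0")

```text
time: 5.55
ee_pos: [0.4593, -0.0054, 0.0301]
tool_rot: [-0.0, 0.019, 1.0, 0.0]
contact_force: [-0.0, -0.9, 0.2]
grip_width: 0.0001
```

Call:
send_rows(motion="0 0 0.001 0 0 0;0 0 0.002 0 0 0")

```text
time: 5.75
ee_pos: [0.4594, -0.0054, 0.0283]
tool_rot: [0.0, 0.019, 1.0, -0.0]
contact_force: [0.0, 0.3, 0.5]
grip_width: 0.0003
```

Call:
send_rows(motion="0 0 0.001 0 0 0;0 0 0.002 0 0 0")

```text
time: 5.95
ee_pos: [0.4594, -0.0054, 0.0263]
tool_rot: [0.0, 0.019, 1.0, -0.0]
contact_force: [-0.3, -0.7, -0.2]
grip_width: -0.0001
```

Call:
send_rows(motion="0 0 0.001 0 0 0;0 0 0.002 0 0 0")

```text
time: 6.15
ee_pos: [0.4594, -0.0054, 0.0242]
tool_rot: [-0.0, 0.019, 1.0, -0.0]
contact_force: [-0.3, -0.8, -0.2]
grip_width: -0.0001
```

Call:
send_rows(motion="0 0 0.001 0 0 0;0 0 0.002 0 0 0")

```text
time: 6.35
ee_pos: [0.4594, -0.0054, 0.0222]
tool_rot: [0.0, 0.019, 1.0, 0.0]
contact_force: [0.8, 0.4, 0.1]
grip_width: -0.0001
```

Call:
send_rows(motion="0 0 0.001 0 0 0;0 0 0.001 0 0 0")

```text
time: 6.55
ee_pos: [0.4593, -0.0054, 0.0212]
tool_rot: [-0.0, 0.019, 1.0, 0.0]
contact_force: [-1.0, 0.1, -0.6]
grip_width: 0.0003
```

```bash
python3 - <<'E'
from h import *
p,R=tool(); print(p, bot.sense()["grip_width"])
for n in ("side","wrist"):
    c=cam(n); 
    f=c["frame"].copy()
    u,v=proj(c,p,n=="wrist"); f[int(round(v)),int(round(u))]=(0,0,255)
    x,y=int(u),int(v); c["frame"]=f; crop(c,x-50,y-50,x+50,y+40,6,f"{n}_tcp4.png")
E
```

```text
[ 0.45931436 -0.00537957  0.02115589] 0.00031115622168193007
```

View pics/side_tcp4.png

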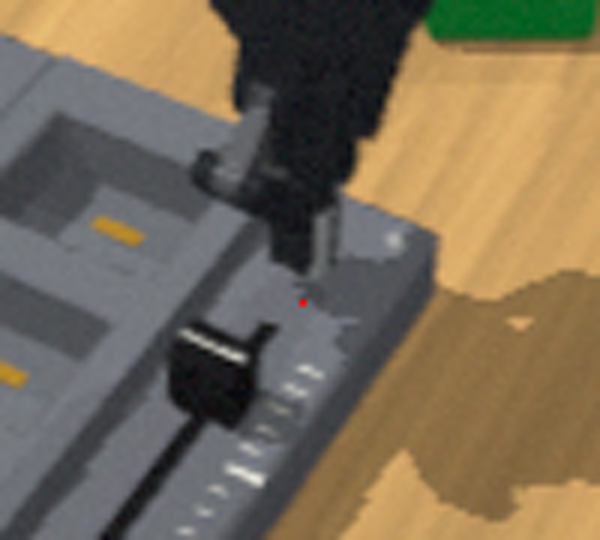

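View pics/wrist_tcp4.png

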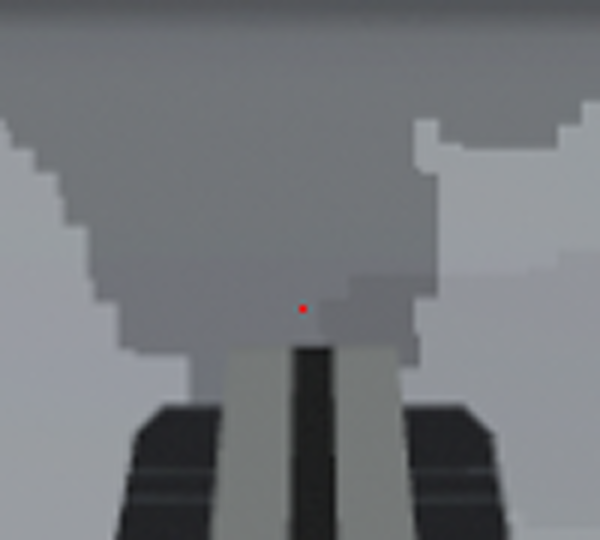

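Nearly touching the deck (the shadow meets the tip). I'll keep going until there's contact.

Call:
send_rows(motion="0 0 0.001 0 0 0;0 0 0.001 0 0 0")

```text
time: 6.85
ee_pos: [0.4594, -0.0054, 0.0202]
tool_rot: [-0.0, 0.019, 1.0, 0.0]
contact_force: [0.4, 0.6, 0.3]
grip_width: 0.0002
```

Call:
send_rows(motion="0 0 0.001 0 0 0;0 0 0.001 0 0 0")

```text
time: 7.05
ee_pos: [0.4593, -0.0054, 0.0192]
tool_rot: [-0.0, 0.019, 1.0, 0.0]
contact_force: [0.1, -0.7, -0.1]
grip_width: 0.0002
```

Call:
send_rows(motion="0 0 0.001 0 0 0;0 0 0.001 0 0 0")

```text
time: 7.25
ee_pos: [0.4593, -0.0054, 0.0182]
tool_rot: [-0.0, 0.019, 1.0, 0.0]
contact_force: [0.4, 0.1, 0.2]
grip_width: 0.0001
```

Call:
send_rows(motion="0 0 0.001 0 0 0;0 0 0.001 0 0 0")

```text
time: 7.45
ee_pos: [0.4593, -0.0054, 0.0172]
tool_rot: [-0.0, 0.019, 1.0, 0.0]
contact_force: [-0.2, -0.5, -0.4]
grip_width: 0.0001
```

Call:
send_rows(motion="0 0 0.001 0 0 0;0 0 0.001 0 0 0")

```text
time: 7.65
ee_pos: [0.4593, -0.0054, 0.0162]
tool_rot: [-0.0, 0.019, 1.0, 0.0]
contact_force: [0.5, 0.5, 0.1]
grip_width: -0.0002
```

Call:
send_rows(motion="0 0 0.001 0 0 0;0 0 0.001 0 0 0")

```text
time: 7.85
ee_pos: [0.4593, -0.0054, 0.0152]
tool_rot: [-0.0, 0.019, 1.0, 0.0]
contact_force: [1.2, -0.1, 0.8]
grip_width: 0.0002
```

```bash
python3 - <<'E'
from h import *
p,R=tool(); print(p, bot.sense()["contact_force"])
c=cam("side"); crop(c,260,190,350,270,8,"side_tcp5.png")
c=cam("wrist"); crop(c,230,200,340,290,7,"w_tcp5.png")
E
```

```text
[ 0.45932086 -0.00537272  0.01518576] [ 1.15107976 -0.12272529  0.80812236]
```

View pics/side_tcp5.png

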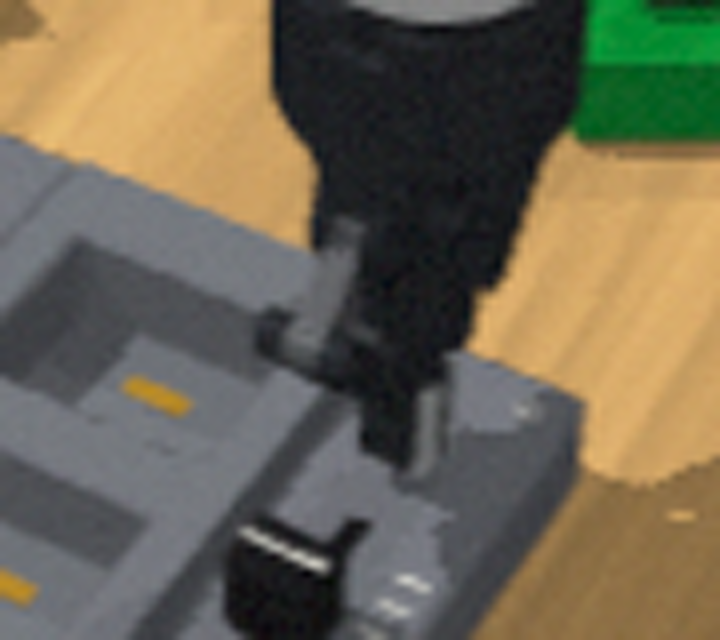

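View pics/w_tcp5.png

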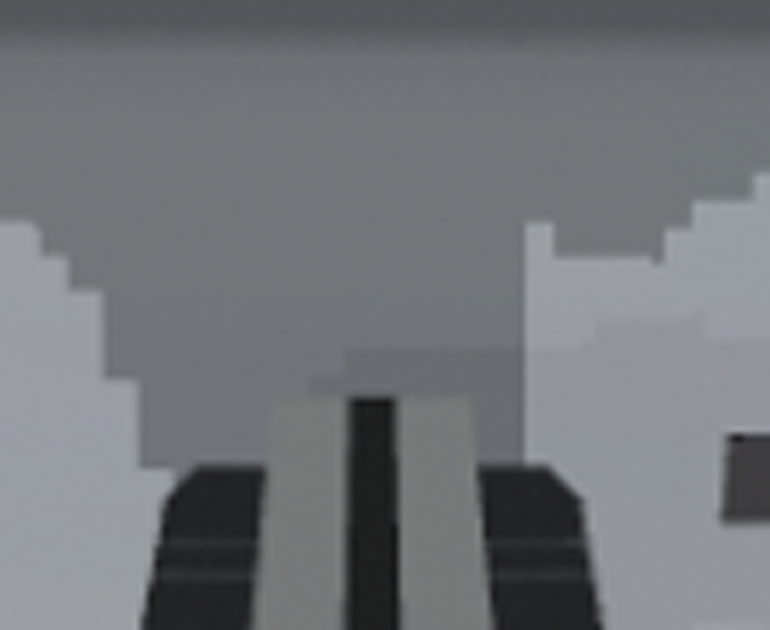

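Call:
send_rows(motion="0 0 0.001 0 0 0;0 0 0.001 0 0 0")

```text
time: 8.15
ee_pos: [0.4593, -0.0054, 0.0142]
tool_rot: [-0.0, 0.019, 1.0, 0.0]
contact_force: [1.0, 0.3, -0.3]
grip_width: -0.0001
```

Call:
send_rows(motion="0 0 0.001 0 0 0;0 0 0.001 0 0 0")

```text
time: 8.35
ee_pos: [0.4593, -0.0054, 0.0132]
tool_rot: [-0.0, 0.019, 1.0, -0.0]
contact_force: [-0.5, -0.6, -0.8]
grip_width: 0.0003
```

Call:
send_rows(motion="0 0 0.001 0 0 0;0 0 0.001 0 0 0")

```text
time: 8.55
ee_pos: [0.4593, -0.0054, 0.0122]
tool_rot: [-0.0, 0.019, 1.0, 0.0]
contact_force: [0.0, -0.5, 0.2]
grip_width: 0.0002
```

Call:
send_rows(motion="0 0 0.001 0 0 0;0 0 0.001 0 0 0")

```text
time: 8.75
ee_pos: [0.4594, -0.0054, 0.012]
tool_rot: [0.0, 0.019, 1.0, -0.0]
contact_force: [-4.1, -0.0, 12.3]
grip_width: 0.0
```

```bash
python3 - <<'E'
from h import *
p,R=tool(); print(p)
for n in ("side","wrist","top"):
    c=cam(n)
    for z in (p[2],.036): print(n,z,proj(c,[p[0],p[1],z],n=="wrist").round(1))
    f=c["frame"].copy();u,v=proj(c,[p[0],p[1],.036],n=="wrist"); f[int(round(v)),int(round(u))]=(0,0,255);c["frame"]=f
    x,y=int(u),int(v);crop(c,x-45,y-40,x+45,y+35,8,n+"_6.png")
s=cam("side")
print("side ray at z=.036 for tip:",onz(s,260+415/8,190+472/8,.036))
E
```

```text
[ 0.45944326 -0.00539497  0.01203052]
side 0.012030519047754734 [309.8 254.1]
side 0.036 [310.3 246.6]
wrist 0.012030519047754734 [281.1 250.1]
wrist 0.036 [280.8 270. ]
top 0.012030519047754734 [276.  239.7]
top 0.036 [275.7 239.3]
side ray at z=.036 for tip: [ 0.45345654 -0.00089876  0.036     ]
```

View pics/side_6.png

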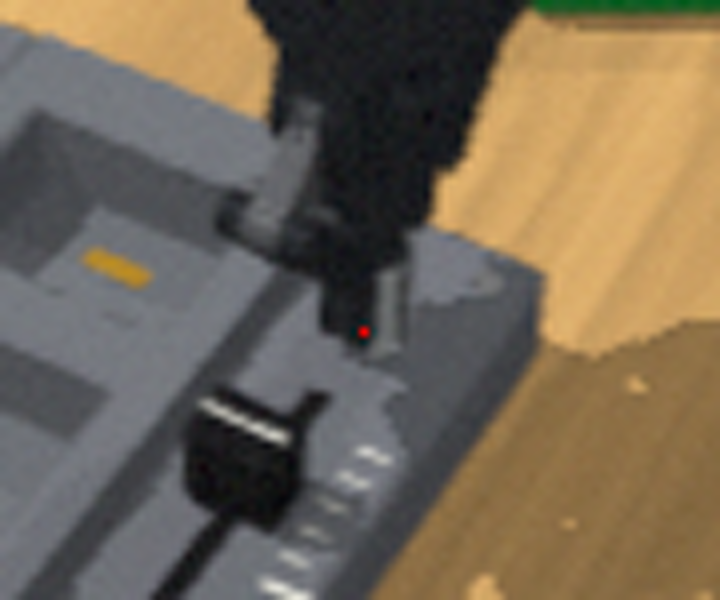

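View pics/wrist_6.png

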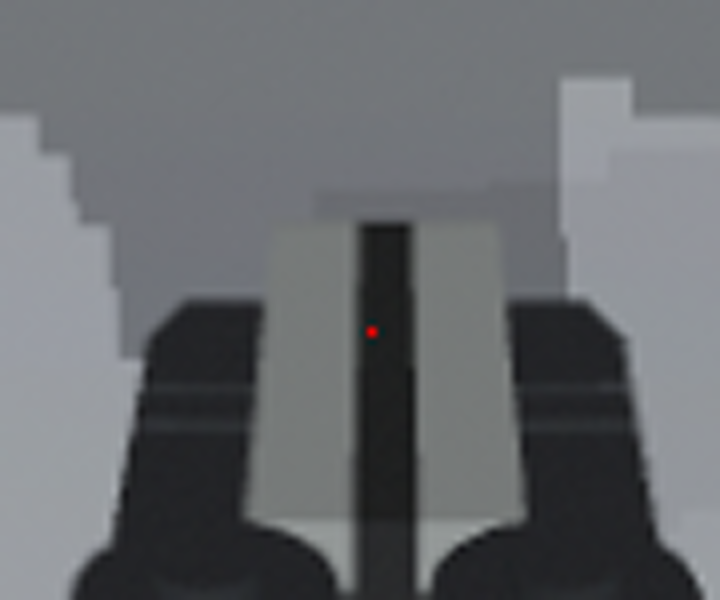

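Call:
send_rows(motion="0 0 -0.04 0 0 0;0 0 -0.065 0 0 0;0 0.03 -0.065 0 0 0;0 0.064 -0.065 0 0 0;0 0.064 -0.065 0 0 0", hand=1)

```text
time: 9.45
ee_pos: [0.4617, 0.0611, 0.0766]
tool_rot: [0.0, 0.018, 1.0, 0.0]
contact_force: [0.4, -1.2, 0.1]
grip_width: 0.0725
```

Call:
send_rows(motion="0 0 0 0 0 0;0 0 0 0 0 0;0 0 0 0 0 0")

```text
time: 9.75
ee_pos: [0.4618, 0.0579, 0.0762]
tool_rot: [-0.0, 0.019, 1.0, -0.0]
contact_force: [1.2, 0.7, 0.1]
grip_width: 0.0852
```

```bash
python3 - <<'E'
from h import *
p,R=tool(); print(p,bot.sense()["grip_width"])
c=cam("wrist");cv2.imwrite("pics/w7.png",c["frame"])
c=cam("side");crop(c,155,150,345,345,3.8,"s7.png")
E
```

```text
[0.46180336 0.05786054 0.07616064] 0.08524926706259356
```

View pics/w7.png

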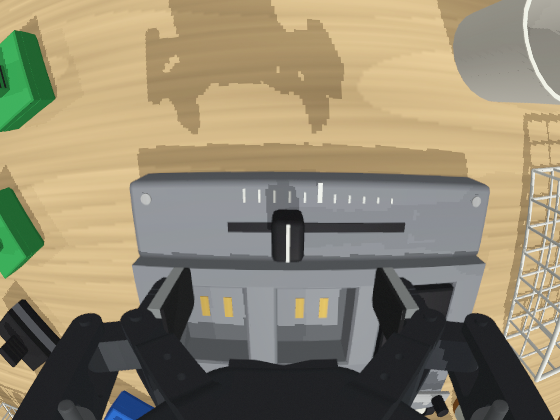

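View pics/s7.png

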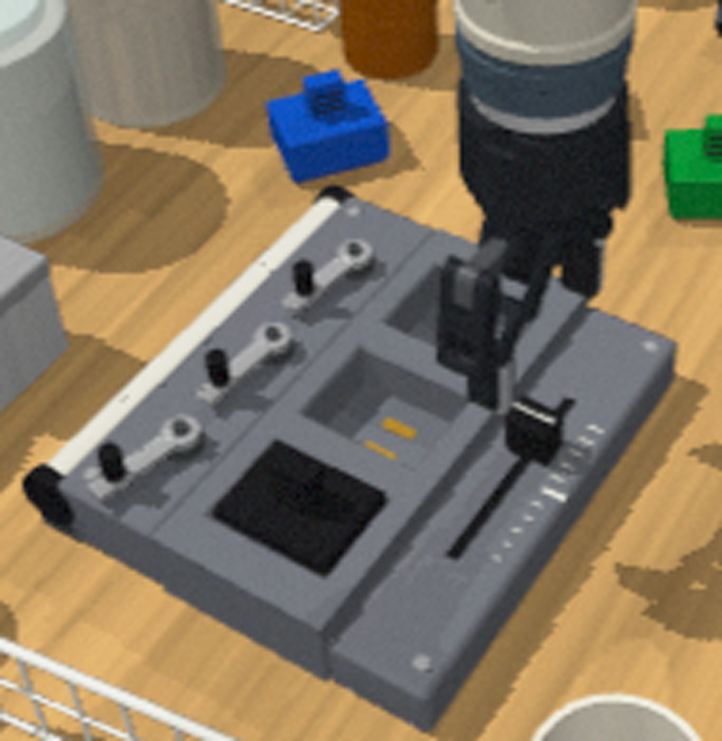

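Call:
send_rows(motion="0 0 0.03 0 0 0;0 0 0.055 0 0 0;0 0 0.06 0 0 0;0 0 0.06 0 0 0")

```text
time: 10.25
ee_pos: [0.4614, 0.0582, 0.016]
tool_rot: [-0.001, 0.019, 1.0, 0.0]
contact_force: [0.0, -0.4, 0.4]
grip_width: 0.0854
```

Call:
send_rows(motion="0 0 0 0 0 0;0 0 0 0 0 0;0 0 0 0 0 0;0 0 0 0 0 0;0 0 0 0 0 0", hand=0, force=25)

```text
time: 10.75
ee_pos: [0.4621, 0.0586, 0.0168]
tool_rot: [0.0, 0.019, 1.0, 0.0]
contact_force: [-0.9, 1.6, 4.7]
grip_width: 0.0195
```

Call:
send_rows(motion="0 0 0 0 0 0;0 0 0 0 0 0;0 0 0 0 0 0")

```text
time: 11.05
ee_pos: [0.4621, 0.0586, 0.0168]
tool_rot: [0.0, 0.019, 1.0, 0.0]
contact_force: [-1.6, 0.5, 5.7]
grip_width: 0.0193
```

```bash
python3 - <<'E'
from h import *
c=cam("side");crop(c,255,190,345,270,8,"s8.png")
c=cam("wrist");crop(c,200,180,370,310,4.5,"w8.png")
E
```

```text
(no output)
```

View pics/s8.png

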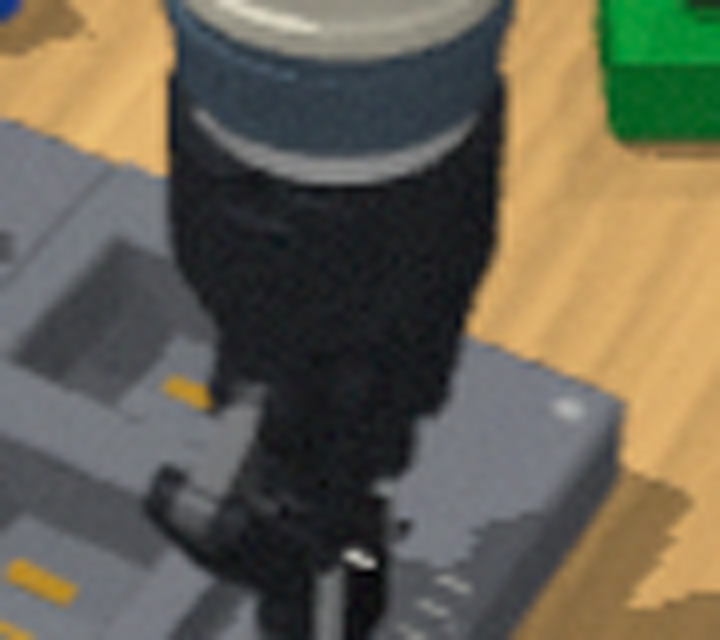

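View pics/w8.png

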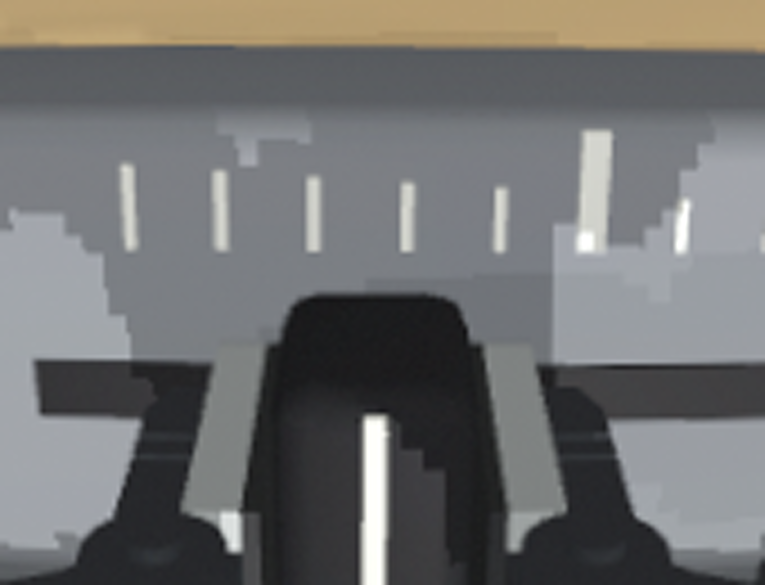

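Call:
send_rows(motion="0 0 -0.002 0 0 0;0 0.02 -0.002 0 0 0;0 0.04 -0.002 0 0 0;0 0.06 -0.002 0 0 0;0 0.06 -0.002 0 0 0")

```text
time: 11.65
ee_pos: [0.4645, 0.1201, 0.0173]
tool_rot: [-0.0, 0.018, 1.0, 0.0]
contact_force: [6.9, 1.1, -16.9]
grip_width: 0.0195
```

Call:
send_rows(motion="0 0.003 0 0 0 0;0 0.005 0 0 0 0;0 0.005 0 0 0 0")

```text
time: 11.95
ee_pos: [0.4646, 0.1236, 0.0173]
tool_rot: [-0.0, 0.019, 1.0, -0.0]
contact_force: [7.3, -0.1, -17.3]
grip_width: 0.0196
```

Call:
send_rows(motion="0 0.002 0 0 0 0;0 0.003 0 0 0 0;0 0.003 0 0 0 0")

```text
time: 12.25
ee_pos: [0.4648, 0.1262, 0.0173]
tool_rot: [-0.0, 0.019, 1.0, -0.0]
contact_force: [7.0, -0.8, -16.2]
grip_width: 0.0195
```

Call:
send_rows(motion="0 0.002 0.001 0 0 0;0 0.002 0.001 0 0 0")

```text
time: 12.45
ee_pos: [0.4649, 0.1285, 0.0172]
tool_rot: [0.0, 0.019, 1.0, -0.0]
contact_force: [4.7, -0.5, -7.0]
grip_width: 0.0194
```

Call:
send_rows(motion="0 0.002 0 0 0 0;0 0.002 0 0 0 0")

```text
time: 12.65
ee_pos: [0.465, 0.1305, 0.0172]
tool_rot: [0.0, 0.019, 1.0, -0.0]
contact_force: [5.5, -0.8, -6.7]
grip_width: 0.0194
```

Call:
send_rows(motion="0 0.002 0 0 0 0;0 0.002 0 0 0 0")

```text
time: 12.85
ee_pos: [0.4651, 0.132, 0.0172]
tool_rot: [0.0, 0.019, 1.0, -0.001]
contact_force: [5.9, -4.3, -7.7]
grip_width: 0.0193
```

Call:
send_rows(motion="0 0.001 0 0 0 0;0 0.001 0 0 0 0")

```text
time: 13.05
ee_pos: [0.4651, 0.1321, 0.0172]
tool_rot: [0.0, 0.019, 1.0, -0.002]
contact_force: [5.1, -9.5, -6.1]
grip_width: 0.0196
```

Call:
send_rows(motion="0 0.001 0 0 0 0;0 0.001 0 0 0 0")

```text
time: 13.25
ee_pos: [0.4651, 0.1322, 0.0172]
tool_rot: [0.0, 0.02, 1.0, -0.003]
contact_force: [4.7, -13.6, -5.6]
grip_width: 0.0195
```

Call:
send_rows(motion="0 -0.002 0 0 0 0;0 -0.002 0 0 0 0")

```text
time: 13.45
ee_pos: [0.4651, 0.132, 0.0172]
tool_rot: [0.0, 0.019, 1.0, -0.0]
contact_force: [4.9, -2.1, -8.0]
grip_width: 0.0191
```

Call:
send_rows(motion="0 0 -0.001 0 0 0;0 0 -0.001 0 0 0;0 0 -0.001 0 0 0;0 0 -0.001 0 0 0;0 0 -0.001 0 0 0", hand=1)

```text
time: 13.95
ee_pos: [0.4645, 0.1326, 0.0184]
tool_rot: [-0.0, 0.019, 1.0, 0.0]
contact_force: [-0.8, 0.3, 0.2]
grip_width: 0.0855
```

Call:
send_rows(motion="0 0 -0.04 0 0 0;0 0 -0.09 0 0 0;0 0 -0.12 0 0 0;0 0 -0.12 0 0 0")

```text
time: 14.35
ee_pos: [0.4667, 0.1328, 0.1425]
tool_rot: [0.004, 0.019, 1.0, 0.0]
contact_force: [1.0, 0.7, -1.2]
grip_width: 0.0851
```

```bash
python3 - <<'E'
from h import *
p,R=tool(); print(p,bot.sense()["grip_width"])
c=cam("wrist");cv2.imwrite("pics/w9.png",c["frame"])
c=cam("side");crop(c,155,190,345,345,4,"s9.png")
E
```

```text
[0.46673227 0.13281509 0.14245491] 0.08508466143446805
```

View pics/w9.png

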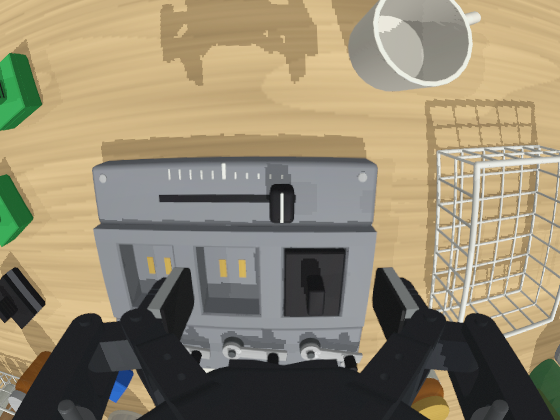

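View pics/s9.png

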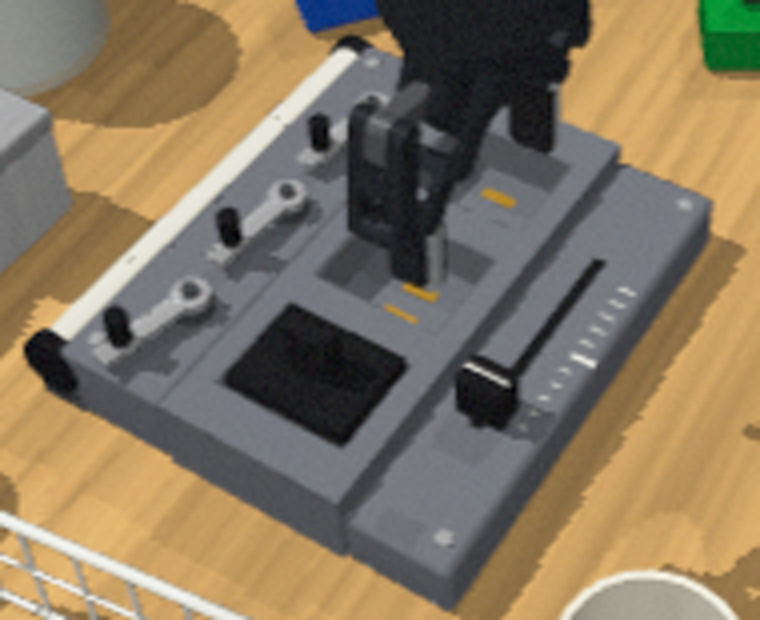

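```bash
python3 - <<'E'
from h import *
goto(.5445,.159,.031,-.041+np.pi/2)
c=cam("top");crop(c,190,155,310,265,6,"t9.png")
E
```

```text
shift [-0.0786  0.0294  0.1076] rot [0.0002 0.0012 0.0033] | 0.136
```

View pics/t9.png

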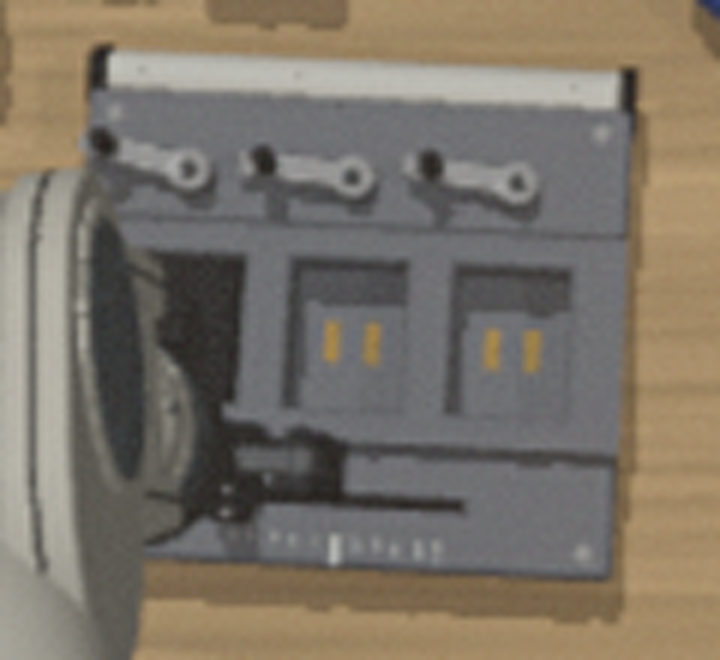

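Call:
send_rows(motion="-0.04 0.015 0 0 0 0;-0.079 0.029 0 0 0 0.003;-0.079 0.029 0.03 0 0 0.003;-0.079 0.029 0.06 0 0 0.003;-0.079 0.029 0.06 0 0 0.003")

```text
time: 15.0
ee_pos: [0.5414, 0.1581, 0.073]
tool_rot: [-0.005, 0.02, 1.0, -0.001]
contact_force: [-1.9, 0.2, -0.4]
grip_width: 0.0852
```

```bash
python3 - <<'E'
from h import *
goto(.5445,.159,.031,-.041+np.pi/2)
c=cam("wrist");crop(c,150,150,430,330,2.8,"w10.png")
c=cam("side");crop(c,155,150,345,345,3.8,"s10.png")
E
```

```text
shift [-0.0034  0.0011  0.042 ] rot [-0.0017 -0.0096  0.0002] | 0.042
```

View pics/w10.png

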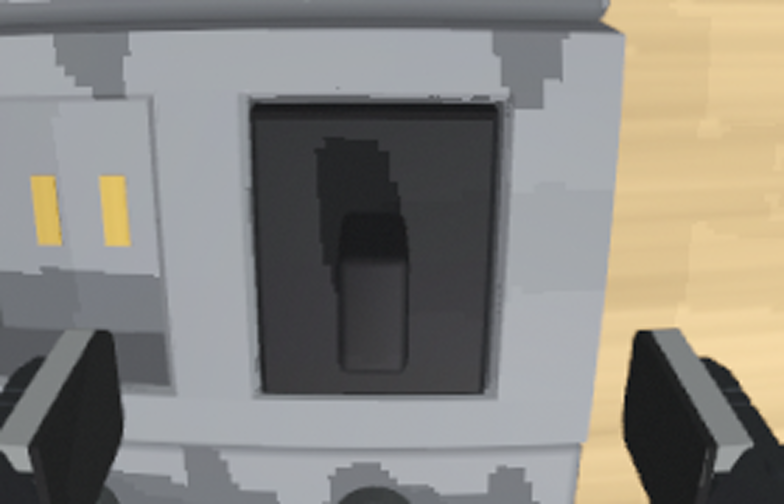

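View pics/s10.png

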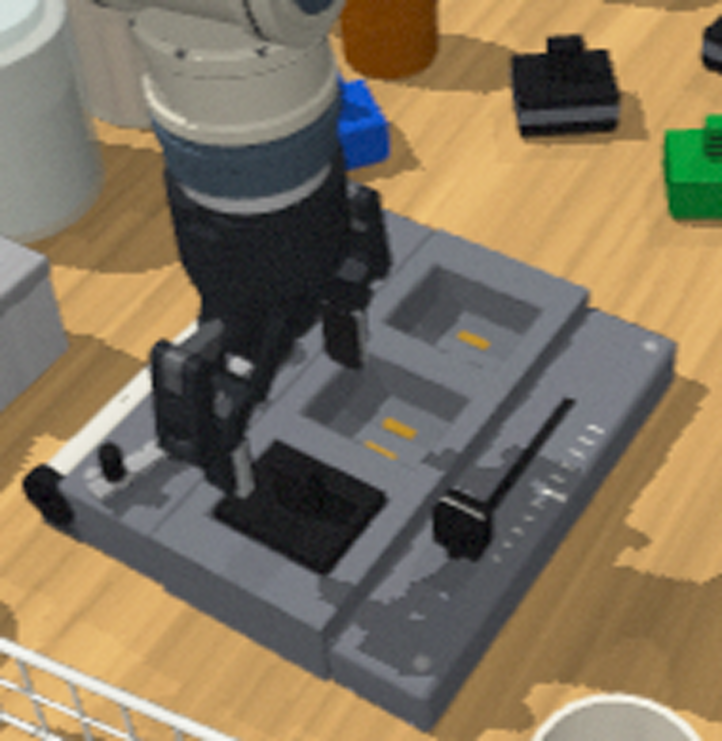

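Call:
send_rows(motion="0 0 0.02 0 0 0;0 0 0.035 0 0 0;0 0 0.042 0 0 0;0 0 0.042 0 0 0")

```text
time: 15.5
ee_pos: [0.5446, 0.1584, 0.0367]
tool_rot: [-0.0, 0.02, 1.0, -0.0]
contact_force: [-0.1, 0.3, 0.5]
grip_width: 0.0855
```

Call:
send_rows(motion="0 0 0 0 0 0;0 0 0 0 0 0;0 0 0 0 0 0;0 0 0 0 0 0;0 0 0 0 0 0", hand=0, force=40)

```text
time: 16.0
ee_pos: [0.5448, 0.1584, 0.0366]
tool_rot: [0.0, 0.02, 1.0, -0.0]
contact_force: [-1.9, -7.1, 9.6]
grip_width: 0.0129
```

Call:
send_rows(motion="0 0 0 0 0 0;0 0 0 0 0 0;0 0 0 0 0 0")

```text
time: 16.3
ee_pos: [0.5448, 0.1584, 0.0366]
tool_rot: [0.0, 0.02, 1.0, -0.0]
contact_force: [-1.9, -1.6, 4.4]
grip_width: 0.0127
```

Call:
send_rows(motion="0 0 -0.02 0 0 0;0 0 -0.05 0 0 0;0 0 -0.1 0 0 0;0 0 -0.15 0 0 0;0 0 -0.15 0 0 0")

```text
time: 16.8
ee_pos: [0.5472, 0.159, 0.1925]
tool_rot: [0.005, 0.02, 1.0, 0.001]
contact_force: [0.2, 0.6, -2.5]
grip_width: 0.0129
```

```bash
python3 - <<'E'
from h import *
print(bot.sense()["contact_force"],bot.sense()["grip_width"],tool()[0])
goto(.521,.371,.19,.08+np.pi/2)
c=cam("wrist");cv2.imwrite("pics/w11.png",c["frame"])
E
```

```text
[ 0.18158003  0.57354179 -2.45514902] 0.012895060815882169 [0.54717421 0.15903273 0.19254926]
shift [0.0348 0.2107 0.0026] rot [ 0.0014  0.0097 -0.1206] | 0.214
```

View pics/w11.png

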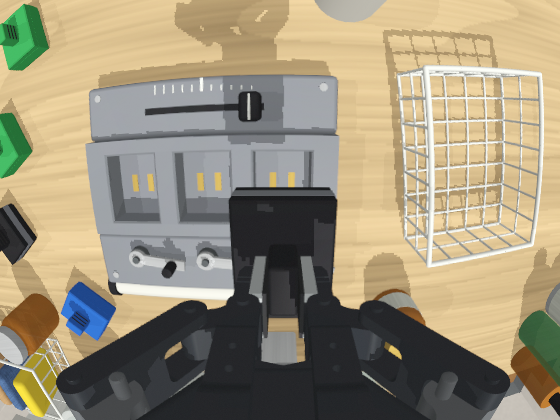

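Call:
send_rows(motion="0.035 0.211 0 0 0 -0.12;0.035 0.211 0 0 0 -0.12;0.035 0.211 0 0 0 -0.12;0.035 0.211 0 0 0 -0.12;0.035 0.211 0 0 0 -0.12")

```text
time: 17.35
ee_pos: [0.5162, 0.3748, 0.1834]
tool_rot: [-0.002, -0.041, 0.999, -0.0]
contact_force: [1.1, 0.2, -3.3]
grip_width: 0.0129
```

Call:
send_rows(motion="0 0 0 0 0 0;0 0 0 0 0 0")

```text
time: 17.55
ee_pos: [0.5178, 0.3702, 0.1846]
tool_rot: [-0.001, -0.04, 0.999, -0.001]
contact_force: [0.6, -1.5, -2.5]
grip_width: 0.0132
```

```bash
python3 - <<'E'
from h import *
print(bot.sense()["contact_force"],bot.sense()["grip_width"],tool()[0])
goto(.521,.371,.19,.075+np.pi/2)
c=cam("wrist");cv2.imwrite("pics/w12.png",c["frame"])
c=cam("top");crop(c,85,145,235,265,5,"t12.png")
E
```

```text
[ 0.60280816 -1.54322436 -2.51925134] 0.013179616205409509 [0.51776502 0.3702239  0.18457293]
shift [-0.0033  0.0005 -0.0054] rot [-0.0015 -0.0025  0.0048] | 0.006
```

View pics/w12.png

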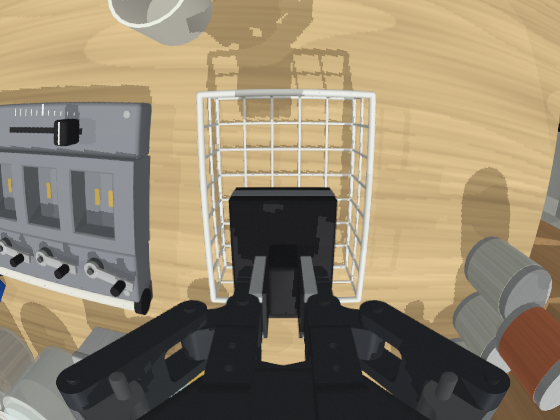

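View pics/t12.png

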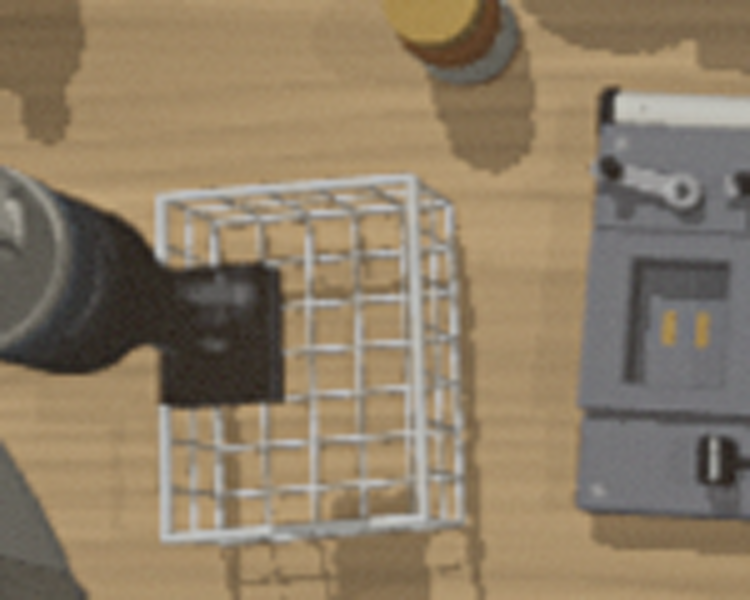

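Call:
send_rows(motion="-0.003 0 0.05 0 0 0.005;-0.003 0 0.09 0 0 0.005;-0.003 0 0.12 0 0 0.005;-0.003 0 0.145 0 0 0.005;-0.003 0 0.145 0 0 0.005")

```text
time: 18.15
ee_pos: [0.5197, 0.3684, 0.0379]
tool_rot: [-0.003, -0.036, 0.999, -0.001]
contact_force: [-0.1, -0.5, -2.1]
grip_width: 0.0134
```

Call:
send_rows(motion="0 0 0.004 0 0 0;0 0 0.008 0 0 0;0 0 0.008 0 0 0")

```text
time: 18.45
ee_pos: [0.5218, 0.3709, 0.0342]
tool_rot: [0.001, -0.037, 0.999, 0.0]
contact_force: [0.0, -0.4, -3.2]
grip_width: 0.0129
```

Call:
send_rows(motion="0 0 0.003 0 0 0;0 0 0.006 0 0 0;0 0 0.006 0 0 0")

```text
time: 18.75
ee_pos: [0.5211, 0.3709, 0.0271]
tool_rot: [-0.0, -0.037, 0.999, -0.0]
contact_force: [-0.3, 0.3, -3.2]
grip_width: 0.0133
```

Call:
send_rows(motion="0 0 0 0 0 0;0 0 0 0 0 0;0 0 0 0 0 0;0 0 0 0 0 0;0 0 0 0 0 0", hand=0.5)

```text
time: 19.25
ee_pos: [0.5213, 0.371, 0.0274]
tool_rot: [0.0, -0.037, 0.999, 0.0]
contact_force: [-0.3, 0.9, -0.5]
grip_width: 0.0427
```

Call:
send_rows(motion="0 0 -0.04 0 0 0;0 0 -0.09 0 0 0;0 0 -0.14 0 0 0;0 0 -0.17 0 0 0;0 0 -0.17 0 0 0")

```text
time: 19.75
ee_pos: [0.5228, 0.3719, 0.2027]
tool_rot: [0.004, -0.037, 0.999, 0.002]
contact_force: [0.6, 0.0, -1.0]
grip_width: 0.0428
```

```bash
python3 - <<'E'
from h import *
print(bot.sense()["contact_force"],bot.sense()["grip_width"],tool()[0])
c=cam("wrist");cv2.imwrite("pics/w13.png",c["frame"])
c=cam("top");crop(c,300,130,440,310,3,"t13b.png");crop(c,85,145,235,265,5,"t13.png")
E
```

```text
[ 0.59125178  0.00690277 -0.96829597] 0.04276700979781019 [0.52284584 0.37186674 0.20267888]
```

View pics/w13.png

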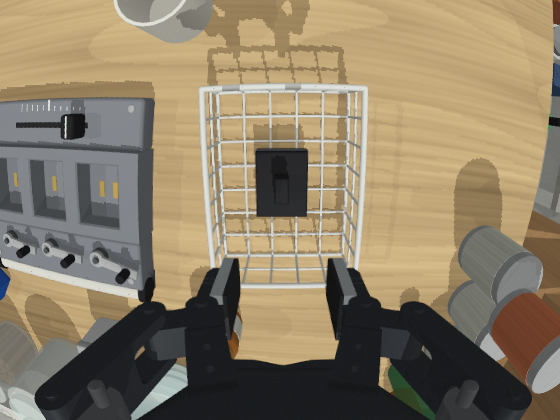

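View pics/t13b.png

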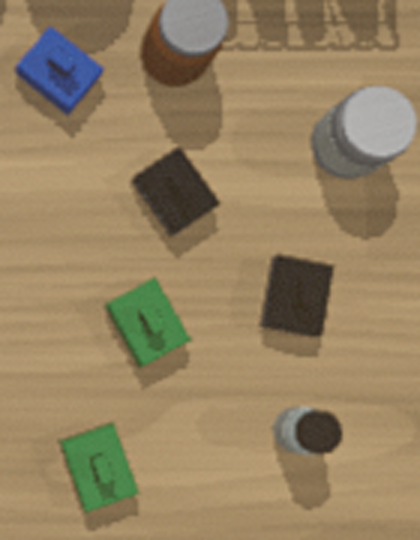

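```bash
python3 - <<'E'
from h import *
print(jawang(), bot.sense()["qpos"].round(3) if hasattr(bot.sense()["qpos"],'round') else bot.sense()["qpos"])
goto(.463,.132,.12,-.041)
T=cam("top")
for n,b in dict(A=(335,170,380,215),B=(380,205,420,250)).items():
    m=(T["frame"].max(2)<60).astype(np.uint8); o=np.zeros_like(m); o[b[1]:b[3],b[0]:b[2]]=m[b[1]:b[3],b[0]:b[2]]
    ct=max(cv2.findContours(o,cv2.RETR_EXTERNAL,cv2.CHAIN_APPROX_NONE)[0],key=cv2.contourArea)
    r=cv2.minAreaRect(ct); bx=np.array([onz(T,u,v,.036)[:2] for u,v in cv2.boxPoints(r)])
    e=[bx[1]-bx[0],bx[2]-bx[1]]; e.sort(key=lambda v:-np.hypot(*v)); 
    print(n,bx.mean(0).round(4),[round(float(np.hypot(*v)),4) for v in e],"x-axis ang",np.arctan2(e[0][1],e[0][0]).round(3))
E
```

```text
1.6450265060389855 [ 0.487  0.417  0.234  1.386 -0.     0.413]
shift [ 0.0761 -0.2341  0.0775] rot [-5.0000e-04  1.3000e-03 -1.4556e+00] | 0.258
A [ 0.5952 -0.2476] [0.0646, 0.0533] x-axis ang -2.549
B [ 0.4901 -0.3576] [0.0452, 0.0421] x-axis ang -0.1
```

Call:
send_rows(motion="0.076 -0.234 0 0 0 -1.456;0.076 -0.234 0 0 0 -1.456;0.076 -0.234 0 0 0 -1.456;0.076 -0.234 0 0 0 -1.456;0.076 -0.234 0 0 0 -1.456", hand=1)

```text
time: 20.4
ee_pos: [0.4629, 0.1361, 0.1957]
tool_rot: [-0.001, -0.389, 0.921, 0.0]
contact_force: [0.3, -1.1, 1.4]
grip_width: 0.0856
```

```bash
python3 -c "
from h import *
print(tool()[0]);goto(.463,.132,.12,-.041)"
```

```text
[0.4629411  0.13608148 0.19572955]
shift [ 0.0027 -0.003   0.0757] rot [ 0.0024 -0.0015 -0.7304] | 0.076
```

Call:
send_rows(motion="0 0 0 0 0 -0.73;0 0 0 0 0 -0.73;0 0 0 0 0 -0.73;0 0 0 0 0 -0.73;0 0 0.03 0 0 -0.73")

```text
time: 20.9
ee_pos: [0.4657, 0.1378, 0.1683]
tool_rot: [0.001, -0.692, 0.722, -0.001]
contact_force: [0.6, 1.1, -0.0]
grip_width: 0.0856
```

Call:
send_rows(motion="0 0 0 0 0 0;0 0 0 0 0 0")

```text
time: 21.1
ee_pos: [0.4637, 0.1377, 0.1666]
tool_rot: [-0.001, -0.689, 0.725, 0.001]
contact_force: [0.8, 0.5, 1.5]
grip_width: 0.0855
```

```bash
python3 -c "
from h import *
print(tool()[0]);goto(.463,.132,.12,-.041)
cv2.imwrite('pics/w14.png',cam('wrist')['frame'])"
```

```text
[0.4637157  0.13767686 0.16658439]
shift [0.0057 0.0003 0.0466] rot [ 0.003  -0.0005 -0.0102] | 0.047
```

View pics/w14.png

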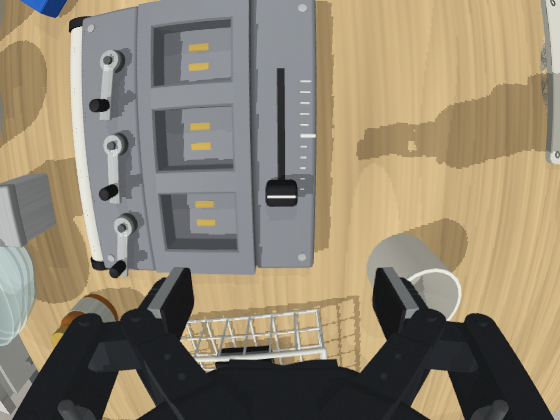

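Call:
send_rows(motion="0.006 0 0.05 0 0 -0.01;0.006 0 0.1 0 0 -0.01;0.006 0 0.13 0 0 -0.01;0.006 0 0.137 0 0 -0.01;0.006 0 0.137 0 0 -0.01")

```text
time: 21.65
ee_pos: [0.4644, 0.1318, 0.0306]
tool_rot: [-0.0, -0.693, 0.721, 0.0]
contact_force: [-0.1, 0.3, 0.9]
grip_width: 0.0852
```

Call:
send_rows(motion="0 0 0 0 0 0;0 0 0 0 0 0;0 0 0 0 0 0;0 0 0 0 0 0;0 0 0 0 0 0", hand=0.2, force=20)

```text
time: 22.15
ee_pos: [0.4646, 0.1319, 0.0313]
tool_rot: [0.001, -0.694, 0.72, -0.0]
contact_force: [-2.9, -0.2, 7.2]
grip_width: 0.0273
```

Call:
send_rows(motion="0 0 0 0 0 0;0 0 0 0 0 0;0 0 0 0 0 0")

```text
time: 22.45
ee_pos: [0.4646, 0.1319, 0.0313]
tool_rot: [0.0, -0.694, 0.72, -0.0]
contact_force: [-2.1, -0.2, 8.0]
grip_width: 0.0269
```

Call:
send_rows(motion="0 0 0 0 0 0;0 0 0 0 0 0;0 0 0 0 0 0;0 0 0 0 0 0", hand=1)

```text
time: 22.85
ee_pos: [0.4643, 0.1318, 0.0303]
tool_rot: [-0.0, -0.694, 0.72, 0.0]
contact_force: [0.0, 0.3, -0.0]
grip_width: 0.0831
```

Call:
send_rows(motion="0 0 -0.05 0 0 0;0 0 -0.1 0 0 0;0 0 -0.15 0 0 0;0 0 -0.17 0 0 0;0 0 -0.17 0 0 0")

```text
time: 23.35
ee_pos: [0.4658, 0.132, 0.2036]
tool_rot: [0.002, -0.694, 0.72, -0.002]
contact_force: [0.6, -0.2, -0.5]
grip_width: 0.0855
```

```bash
python3 - <<'E'
from h import *
print(tool()[0],jawang(),[round(q,2) for q in bot.sense()["qpos"]])
T=cam("top")
for n,b in dict(A=(335,170,380,215),B=(380,205,425,250)).items():
    m=(T["frame"].max(2)<60).astype(np.uint8); o=np.zeros_like(m); o[b[1]:b[3],b[0]:b[2]]=m[b[1]:b[3],b[0]:b[2]]
    ct=max(cv2.findContours(o,cv2.RETR_EXTERNAL,cv2.CHAIN_APPROX_NONE)[0],key=cv2.contourArea)
    r=cv2.minAreaRect(ct); bx=np.array([onz(T,u,v,.036)[:2] for u,v in cv2.boxPoints(r)])
    e=[bx[1]-bx[0],bx[2]-bx[1]]; e.sort(key=lambda v:-np.hypot(*v)); 
    print(n,r[0],bx.mean(0).round(4),[round(float(np.hypot(*v)),4) for v in e],"x-axis ang",np.arctan2(e[0][1],e[0][0]).round(3))
goto(.5952,-.2476,.19,-2.549)
goto(.5952,-.2476,.19,-2.549+np.pi/2)
crop(T,330,160,430,250,7,"t15.png")
S=cam("side"); crop(S,265,120,395,200,6,"s15.png")
E
```

```text
[0.46576711 0.1319891  0.20355832] 3.1043274605459783 [np.float64(0.1), np.float64(0.14), np.float64(-0.14), np.float64(1.28), np.float64(0.0), np.float64(-1.43)]
A (358.1418762207031, 193.398681640625) [ 0.5953 -0.2473] [0.066, 0.0536] x-axis ang -2.549
B (398.6891784667969, 228.36488342285156) [ 0.4926 -0.362 ] [0.0679, 0.0534] x-axis ang -0.197
shift [ 0.3744 -0.1443  0.0116] rot [-2.600e-03 -5.000e-04 -6.299e-01] | 0.401
shift [ 0.3744 -0.1443  0.0116] rot [-0.0022  0.0016  0.9409] | 0.401
```

View pics/t15.png

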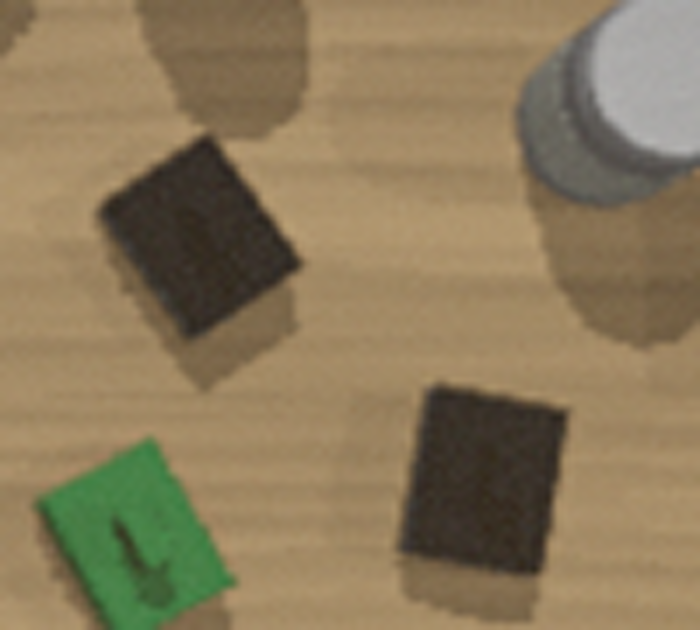

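View pics/s15.png

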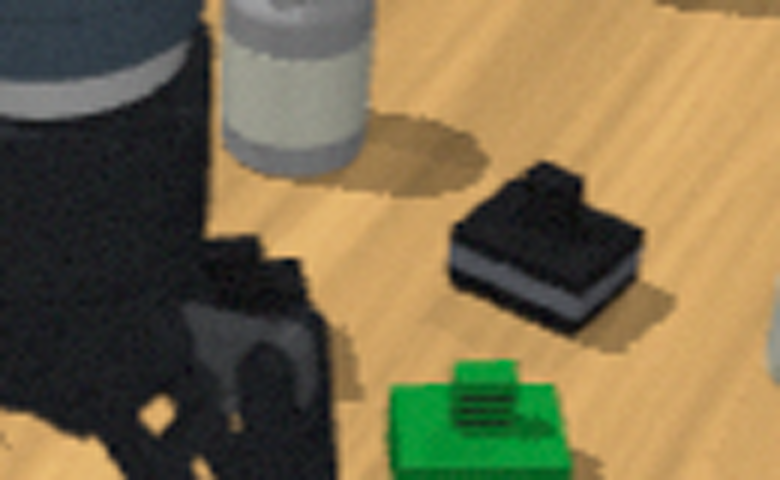

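Call:
send_rows(motion="0.374 -0.144 0 0 0 -0.63;0.374 -0.144 0 0 0 -0.63;0.374 -0.144 0 0 0 -0.63;0.374 -0.144 0 0 0 -0.63;0.374 -0.144 0 0 0 -0.63")

```text
time: 23.95
ee_pos: [0.5392, -0.0878, 0.1985]
tool_rot: [0.0, 0.884, -0.467, -0.001]
contact_force: [1.1, 0.6, 0.3]
grip_width: 0.0856
```

```bash
python3 -c "
from h import *
print(tool()[0]);goto(.5952,-.2474,.12,-2.549)"
```

```text
[ 0.53918574 -0.08776283  0.19852265]
shift [0.1636 0.0435 0.0782] rot [0.0017 0.0024 0.006 ] | 0.187
```

Call:
send_rows(motion="0.164 0.043 0 0 0 0.005;0.164 0.043 0 0 0 0.005;0.164 0.043 0 0 0 0.005;0.164 0.043 0.03 0 0 0.005;0.164 0.043 0.078 0 0 0.005")

```text
time: 24.45
ee_pos: [0.5968, -0.2503, 0.1208]
tool_rot: [0.0, 0.881, -0.473, 0.001]
contact_force: [1.3, -0.0, -1.1]
grip_width: 0.0852
```

Call:
send_rows(motion="0 0 0 0 0 0;0 0 0 0 0 0")

```text
time: 24.65
ee_pos: [0.5947, -0.2458, 0.1214]
tool_rot: [-0.0, 0.882, -0.472, -0.002]
contact_force: [-0.6, -0.1, 1.1]
grip_width: 0.0856
```

```bash
python3 -c "
from h import *
print(tool()[0]);goto(.5952,-.2474,.12,-2.549)
cv2.imwrite('pics/w16.png',cam('wrist')['frame'])"
```

```text
[ 0.59471834 -0.24577764  0.1214339 ]
shift [0.0016 0.0005 0.0014] rot [ 0.0016  0.0034 -0.0048] | 0.002
```

View pics/w16.png

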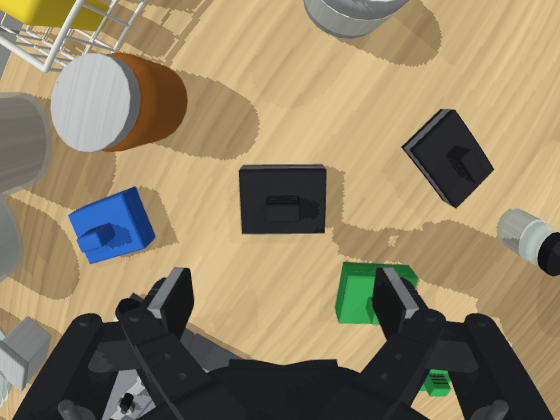

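Call:
send_rows(motion="0.001 0 0 0 0 -0.005;0.001 0 0.03 0 0 -0.005;0.001 0 0.06 0 0 -0.005;0.001 0 0.085 0 0 -0.005;0.001 0 0.085 0 0 -0.005", hand=0.55)

```text
time: 25.2
ee_pos: [0.5954, -0.2463, 0.0363]
tool_rot: [-0.0, 0.883, -0.469, -0.001]
contact_force: [-0.6, 0.4, -0.7]
grip_width: 0.0469
```

```bash
python3 -c "
from h import *
print(tool()[0]);goto(.5952,-.2474,.02,-2.549)
c=cam('wrist');crop(c,170,130,430,330,3,'w17.png')
c=cam('side');crop(c,235,90,385,200,5,'s17.png')"
```

```text
[ 0.59539782 -0.24633037  0.0362593 ]
shift [0.0008 0.0007 0.0163] rot [0.0011 0.0022 0.001 ] | 0.016
```

View pics/w17.png

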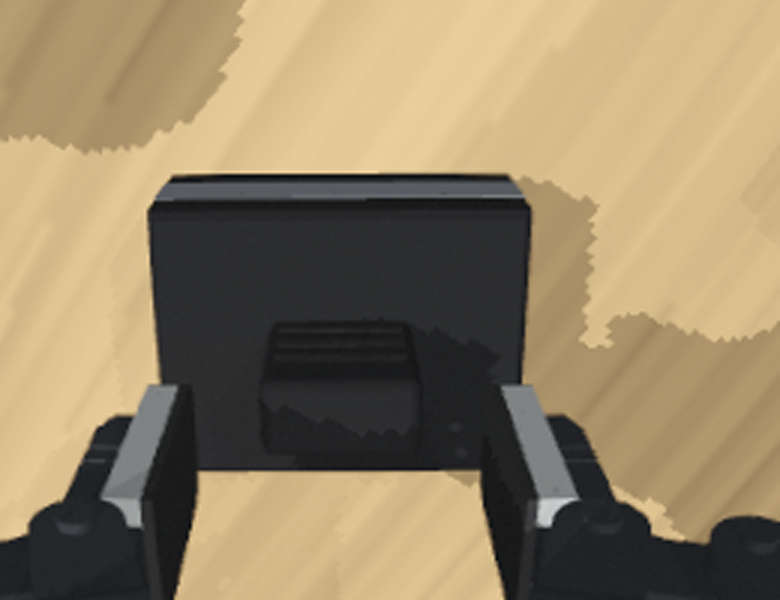

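View pics/s17.png

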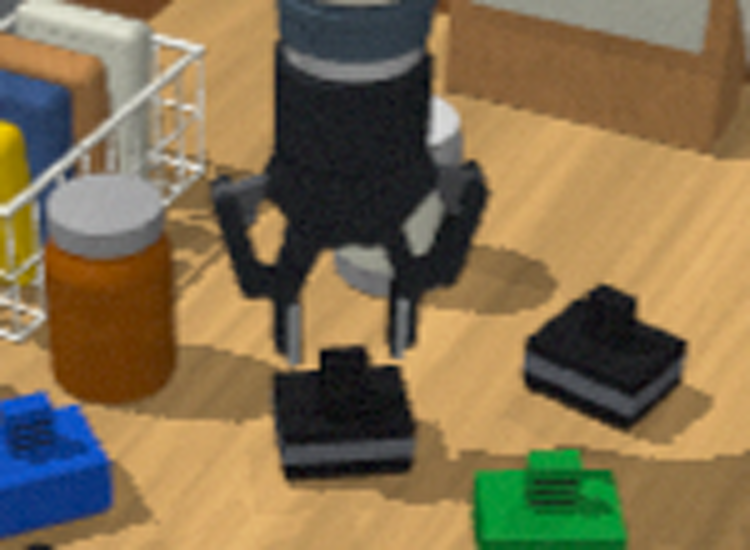

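Call:
send_rows(motion="0.001 0 0.01 0 0 0;0.001 0 0.017 0 0 0;0.001 0 0.017 0 0 0")

```text
time: 25.6
ee_pos: [0.5964, -0.2479, 0.0199]
tool_rot: [-0.0, 0.883, -0.47, -0.0]
contact_force: [1.2, 0.1, 0.6]
grip_width: 0.0471
```

Call:
send_rows(motion="0 0 0 0 0 0;0 0 0 0 0 0;0 0 0 0 0 0;0 0 0 0 0 0", hand=0.1, force=20)

```text
time: 26.0
ee_pos: [0.5967, -0.2483, 0.0207]
tool_rot: [0.0, 0.883, -0.47, 0.0]
contact_force: [-1.5, -0.5, 2.7]
grip_width: 0.0255
```

```bash
python3 -c "
from h import *
print(tool()[0])
c=cam('wrist');crop(c,170,130,430,330,3,'w18.png')
c=cam('side');crop(c,235,90,385,200,5,'s18.png')"
```

```text
[ 0.59668857 -0.24826778  0.02071689]
```

View pics/w18.png

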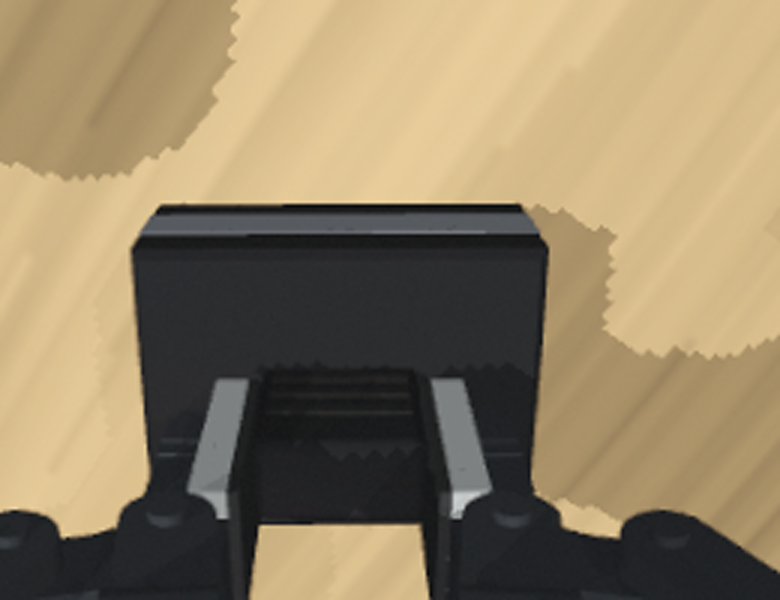

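View pics/s18.png

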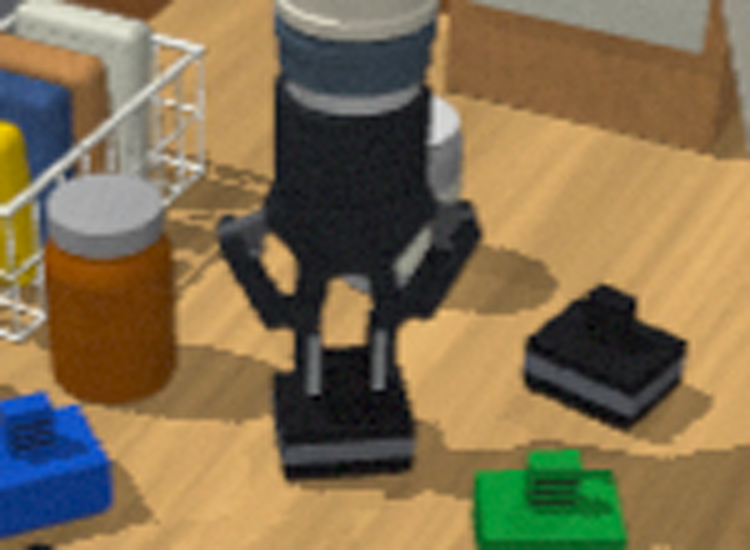

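Call:
send_rows(motion="0 0 0 0 0 0;0 0 0 0 0 0;0 0 -0.01 0 0 0;0 0 -0.04 0 0 0;0 0 -0.05 0 0 0", hand=0.55)

```text
time: 26.6
ee_pos: [0.5978, -0.2486, 0.0735]
tool_rot: [0.0, 0.883, -0.47, 0.002]
contact_force: [0.4, 0.4, 0.5]
grip_width: 0.0472
```

Call:
send_rows(motion="0 0 0 0 0 0.15;0 0 0 0 0 0.3;0 0 0 0 0 0.45;0 0 0 0 0 0.6;0 0 0 0 0 0.75")

```text
time: 27.1
ee_pos: [0.5968, -0.248, 0.0706]
tool_rot: [0.0, -0.647, 0.762, -0.0]
contact_force: [0.9, 1.1, 0.2]
grip_width: 0.0471
```

Call:
send_rows(motion="0 0 0 0 0 0.15;0 0 0 0 0 0.3;0 0 0 0 0 0.45;0 0 0 0 0 0.6;0 0 0 0 0 0.75")

```text
time: 27.6
ee_pos: [0.5968, -0.2481, 0.0706]
tool_rot: [0.0, -0.323, 0.946, -0.0]
contact_force: [-0.2, 0.0, -1.0]
grip_width: 0.0467
```

Call:
send_rows(motion="0 0 0 0 0 0.07;0 0 0 0 0 0.07;0 0 0 0 0 0.07")

```text
time: 27.9
ee_pos: [0.5967, -0.2481, 0.0705]
tool_rot: [0.0, -0.294, 0.956, -0.0]
contact_force: [-0.5, 0.7, -0.2]
grip_width: 0.0469
```

```bash
python3 -c "
from h import *
print(tool()[0],jawang());goto(.5967,-.2483,.0165,-2.549+np.pi/2)
c=cam('wrist');crop(c,170,130,430,330,3,'w19.png')"
```

```text
[ 0.59672606 -0.24806948  0.07053118] 2.1666578933200635
shift [ 0.0002 -0.0002  0.054 ] rot [-0.0002  0.0001  0.0033] | 0.054
```

View pics/w19.png

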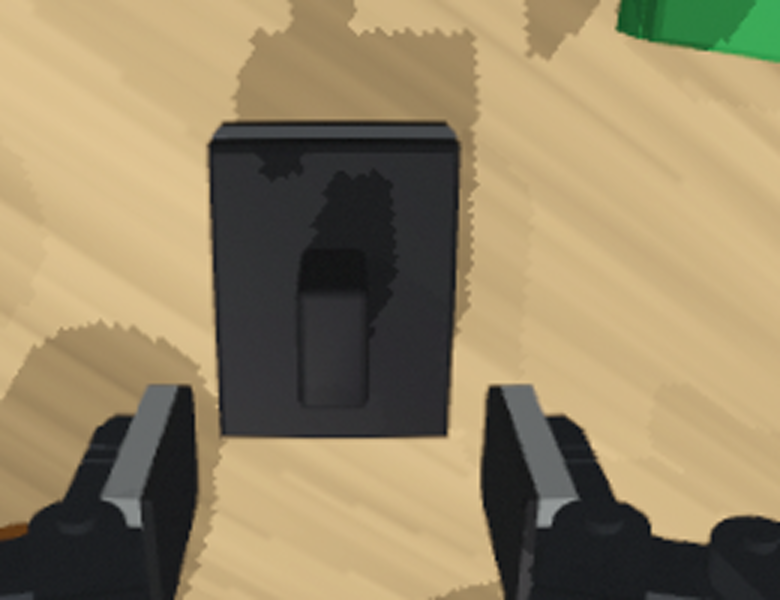

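Well aligned. Descending 0.052 and gripping firmly.

Call:
send_rows(motion="0 0 0.025 0 0 0.003;0 0 0.045 0 0 0.003;0 0 0.052 0 0 0.003;0 0 0.052 0 0 0.003")

```text
time: 28.35
ee_pos: [0.5961, -0.2478, 0.0175]
tool_rot: [-0.001, -0.291, 0.957, 0.001]
contact_force: [0.0, -0.6, 0.4]
grip_width: 0.0467
```

Call:
send_rows(motion="0 0 0 0 0 0;0 0 0 0 0 0;0 0 0 0 0 0;0 0 0 0 0 0;0 0 0 0 0 0", hand=0, force=50)

```text
time: 28.85
ee_pos: [0.5973, -0.2484, 0.0195]
tool_rot: [0.001, -0.291, 0.957, -0.001]
contact_force: [1.0, 0.3, 5.8]
grip_width: 0.0127
```

```bash
python3 -c "
from h import *
print(tool()[0],jawang(),bot.sense()['grip_width'],bot.sense()['contact_force'])
c=cam('side');crop(c,235,90,385,200,5,'s20.png')
c=cam('wrist');crop(c,170,130,430,330,3,'w20.png')"
```

```text
[ 0.59732023 -0.2484346   0.01950237] 2.1613514970813075 0.012749748990923074 [0.97985761 0.27746786 5.75660277]
```

View pics/s20.png

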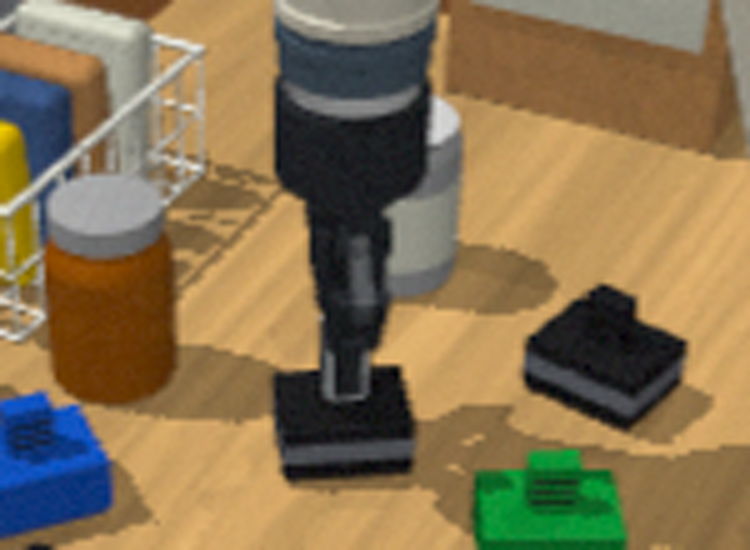

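View pics/w20.png

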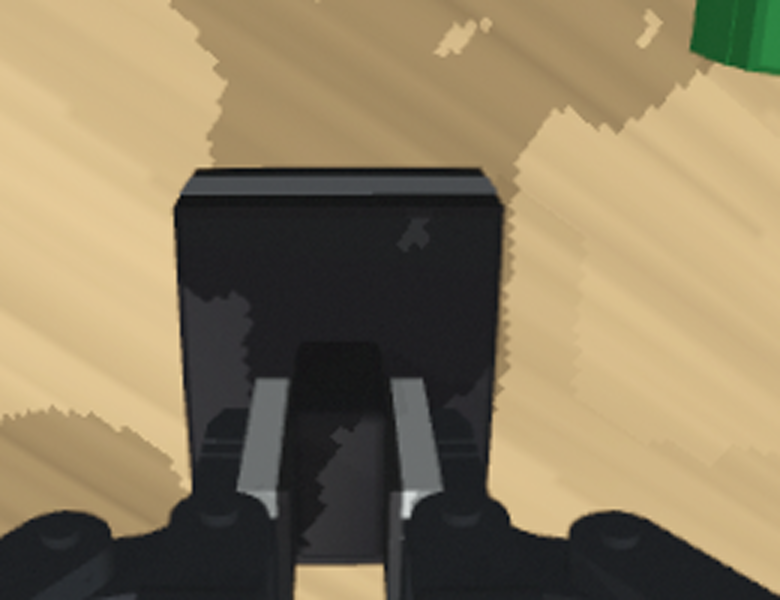

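Call:
send_rows(motion="0 0 -0.02 0 0 0;0 0 -0.06 0 0 0;0 0 -0.11 0 0 0;0 0 -0.16 0 0 0;0 0 -0.16 0 0 0")

```text
time: 29.45
ee_pos: [0.5988, -0.2492, 0.1858]
tool_rot: [0.004, -0.291, 0.957, -0.004]
contact_force: [0.6, 0.2, -2.7]
grip_width: 0.0129
```

```bash
python3 -c "
from h import *
print(tool()[0],jawang(),bot.sense()['grip_width'],bot.sense()['contact_force'])
goto(.5389,-.0011,.16,-.041+np.pi/2)"
```

```text
[ 0.5988312  -0.24923408  0.18580571] 2.161484400546595 0.01293439561479533 [ 0.57653524  0.20453652 -2.68301441]
shift [-0.0883  0.2397  0.0239] rot [-0.0079  0.0077  0.6317] | 0.257
```

Call:
send_rows(motion="-0.088 0.24 0 0 0 0.63;-0.088 0.24 0 0 0 0.63;-0.088 0.24 0 0 0 0.63;-0.088 0.24 0 0 0 0.63;-0.088 0.24 0 0 0 0.63")

```text
time: 29.95
ee_pos: [0.5367, -0.0055, 0.1775]
tool_rot: [-0.001, 0.023, 1.0, 0.0]
contact_force: [0.8, 0.9, -2.6]
grip_width: 0.0129
```

Call:
send_rows(motion="0 0 0 0 0 0;0 0 0 0 0 0")

```text
time: 30.15
ee_pos: [0.5373, -0.0059, 0.178]
tool_rot: [-0.0, 0.018, 1.0, -0.0]
contact_force: [-0.1, -0.0, -1.8]
grip_width: 0.013
```

```bash
python3 -c "
from h import *
print(tool()[0],jawang(),bot.sense()['grip_width'],bot.sense()['contact_force'])
goto(.5389,-.0011,.1,-.041+np.pi/2)"
```

```text
[ 0.53734905 -0.00587492  0.17797116] 1.5343110910107551 0.0130332363753508 [-1.38359408e-01 -1.52352993e-03 -1.79446890e+00]
shift [-0.0014  0.0048  0.078 ] rot [-0.0001 -0.0006  0.0045] | 0.078
```

Call:
send_rows(motion="-0.001 0.005 0 0 0 0.005;-0.001 0.005 0.04 0 0 0.005;-0.001 0.005 0.08 0 0 0.005;-0.001 0.005 0.1 0 0 0.005;-0.001 0.005 0.1 0 0 0.005")

```text
time: 30.65
ee_pos: [0.5374, -0.003, 0.0751]
tool_rot: [-0.003, 0.023, 1.0, 0.0]
contact_force: [-0.9, 0.5, -2.2]
grip_width: 0.013
```

Call:
send_rows(motion="0 0 0 0 0 0;0 0 0 0 0 0")

```text
time: 30.85
ee_pos: [0.5403, -0.0029, 0.0797]
tool_rot: [0.001, 0.023, 1.0, -0.0]
contact_force: [-0.8, -0.1, -2.3]
grip_width: 0.0128
```

```bash
python3 -c "
from h import *
print(tool()[0],jawang(),bot.sense()['grip_width'],bot.sense()['contact_force'])
goto(.5389,-.0011,.07,-.041+np.pi/2)
c=cam('wrist');crop(c,170,130,430,330,3,'w21.png')
c=cam('side');crop(c,215,170,335,270,6,'s21.png')
c=cam('top');crop(c,240,155,320,245,7,'t21.png')"
```

```text
[ 0.54027338 -0.00289749  0.0797018 ] 1.5254085508657615 0.012771775120053315 [-0.81802981 -0.12772226 -2.3035259 ]
shift [0.0015 0.0017 0.0097] rot [-0.0003  0.0021 -0.0044] | 0.01
```

View pics/w21.png

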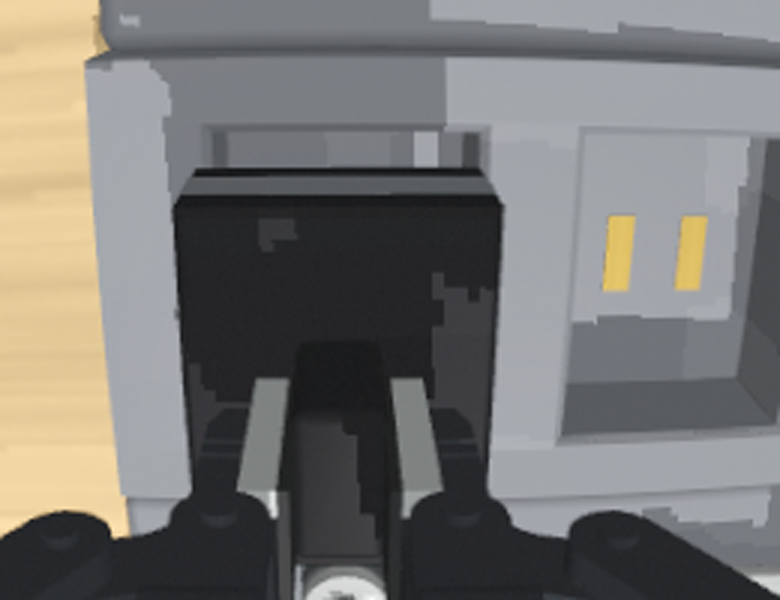

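View pics/s21.png

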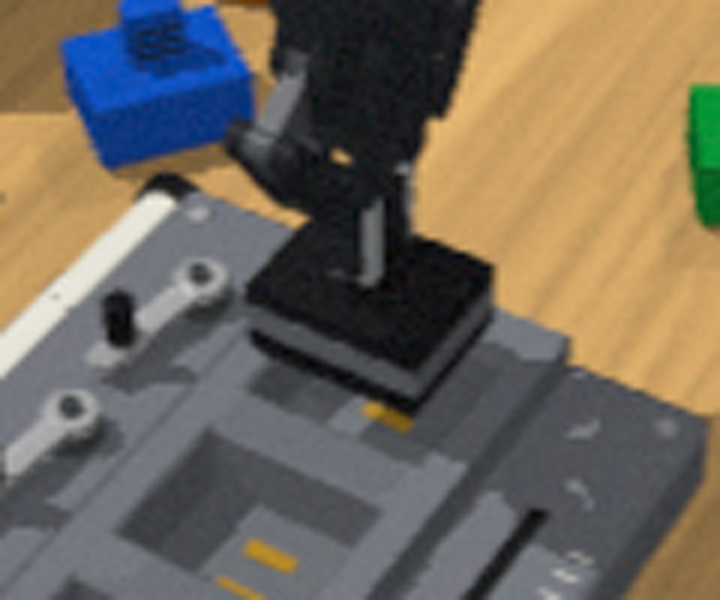

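View pics/t21.png

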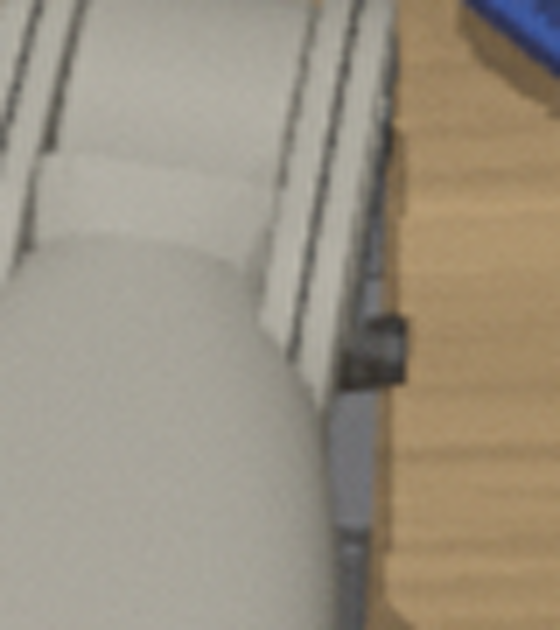

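Call:
send_rows(motion="0.0015 0.0015 0 0 0 -0.004;0.0015 0.0015 0.004 0 0 -0.004;0.0015 0.0015 0.008 0 0 -0.004;0.0015 0.0015 0.008 0 0 -0.004")

```text
time: 31.4
ee_pos: [0.5373, -0.0006, 0.0697]
tool_rot: [-0.001, 0.02, 1.0, 0.0]
contact_force: [-0.8, 0.4, -2.8]
grip_width: 0.0129
```

```bash
python3 -c "
from h import *
print(tool()[0],jawang(),bot.sense()['contact_force'])
goto(.5389,-.0011,.07,-.041+np.pi/2)"
```

```text
[ 0.53728398 -0.00058847  0.06969882] 1.5303503372617453 [-0.76298905  0.40403267 -2.80408436]
shift [-0.0016 -0.0004 -0.0003] rot [ 0.0001 -0.0011  0.0006] | 0.002
```

Call:
send_rows(motion="0 0 0 0 0 0;0 0 0 0 0 0;0 0 0 0 0 0")

```text
time: 31.7
ee_pos: [0.5378, -0.0007, 0.0705]
tool_rot: [0.0, 0.02, 1.0, -0.0]
contact_force: [0.2, 0.3, -2.9]
grip_width: 0.0131
```

```bash
python3 -c "
from h import *
goto(.5389,-.0011,.07,-.041+np.pi/2)"
```

```text
shift [-0.0011 -0.0003  0.0005] rot [-0.      0.0001  0.0005] | 0.001
```

Call:
send_rows(motion="-0.001 0 0.004 0 0 0;-0.001 0 0.008 0 0 0;-0.001 0 0.012 0 0 0;-0.001 0 0.012 0 0 0")

```text
time: 32.1
ee_pos: [0.5383, -0.0007, 0.0576]
tool_rot: [-0.001, 0.02, 1.0, 0.0]
contact_force: [-0.3, 0.4, -3.6]
grip_width: 0.0127
```

Call:
send_rows(motion="0 0 0.004 0 0 0;0 0 0.008 0 0 0;0 0 0.008 0 0 0")

```text
time: 32.4
ee_pos: [0.5384, -0.0007, 0.0497]
tool_rot: [-0.001, 0.02, 1.0, 0.0]
contact_force: [-1.3, 0.5, -2.6]
grip_width: 0.0129
```

Sliding in cleanly (underside around 0.030). Home is expected near ee z 0.0345.

Call:
send_rows(motion="0 0 0.004 0 0 0;0 0 0.008 0 0 0;0 0 0.012 0 0 0;0 0 0.012 0 0 0")

```text
time: 32.8
ee_pos: [0.5383, -0.0007, 0.0377]
tool_rot: [-0.001, 0.02, 1.0, 0.0]
contact_force: [-0.1, 0.4, -2.5]
grip_width: 0.0129
```

Call:
send_rows(motion="0 0 0.002 0 0 0;0 0 0.003 0 0 0;0 0 0.003 0 0 0")

```text
time: 33.1
ee_pos: [0.5387, -0.0007, 0.0353]
tool_rot: [-0.0, 0.02, 1.0, 0.0]
contact_force: [0.4, -0.0, -3.4]
grip_width: 0.0128
```

Call:
send_rows(motion="0 0 0.001 0 0 0;0 0 0.001 0 0 0")

```text
time: 33.3
ee_pos: [0.5389, -0.0008, 0.0345]
tool_rot: [0.0, 0.02, 1.0, -0.0]
contact_force: [-0.6, -0.2, -1.1]
grip_width: 0.0127
```

Call:
send_rows(motion="0 0 0.002 0 0 0;0 0 0.002 0 0 0")

```text
time: 33.5
ee_pos: [0.539, -0.001, 0.0344]
tool_rot: [0.001, 0.02, 1.0, -0.0]
contact_force: [-7.4, -1.0, 18.9]
grip_width: 0.0129
```

Call:
send_rows(motion="0 0 -0.001 0 0 0;0 0 -0.001 0 0 0;0 0 -0.001 0 0 0;0 0 -0.001 0 0 0", hand=0.4)

```text
time: 33.9
ee_pos: [0.5387, -0.0007, 0.0332]
tool_rot: [-0.0, 0.02, 1.0, 0.0]
contact_force: [0.9, -0.2, -1.1]
grip_width: 0.0339
```

Call:
send_rows(motion="0 0 -0.03 0 0 0;0 0 -0.08 0 0 0;0 0 -0.13 0 0 0;0 0 -0.16 0 0 0;0 0 -0.16 0 0 0")

```text
time: 34.4
ee_pos: [0.5407, -0.0009, 0.1978]
tool_rot: [0.004, 0.02, 1.0, -0.0]
contact_force: [0.9, -0.1, -0.5]
grip_width: 0.0342
```

```bash
python3 - <<'E'
from h import *
print(tool()[0],jawang(),[round(float(q),2) for q in bot.sense()["qpos"]])
T=cam("top")
b=(375,205,425,255)
m=(T["frame"].max(2)<60).astype(np.uint8); o=np.zeros_like(m); o[b[1]:b[3],b[0]:b[2]]=m[b[1]:b[3],b[0]:b[2]]
ct=max(cv2.findContours(o,cv2.RETR_EXTERNAL,cv2.CHAIN_APPROX_NONE)[0],key=cv2.contourArea)
r=cv2.minAreaRect(ct); bx=np.array([onz(T,u,v,.036)[:2] for u,v in cv2.boxPoints(r)])
e=[bx[1]-bx[0],bx[2]-bx[1]]; e.sort(key=lambda v:-np.hypot(*v)); 
a=np.arctan2(e[0][1],e[0][0]);print("B",r[0],bx.mean(0).round(4),[round(float(np.hypot(*v)),4) for v in e],a)
goto(*bx.mean(0),.19,a)
c=cam('side');crop(c,155,150,345,345,3.8,'s22.png')
cv2.imwrite("pics/w22.png",cam("wrist")["frame"])
E
```

```text
[ 0.54065659 -0.00094688  0.19780291] 1.5304253129852516 [-0.16, 0.24, -0.03, 1.3, 0.0, -0.12]
B (398.7599792480469, 228.32000732421875) [ 0.4927 -0.3622] [0.0677, 0.0544] -0.21105146830329777
shift [ 0.0324 -0.3629  0.0052] rot [-0.0031  0.0029 -1.4002] | 0.364
```

View pics/s22.png

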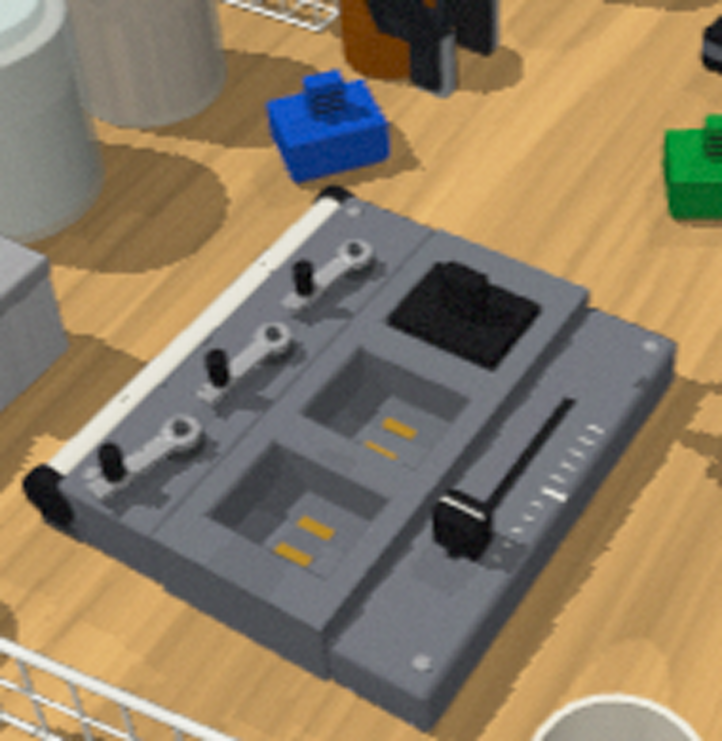

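View pics/w22.png

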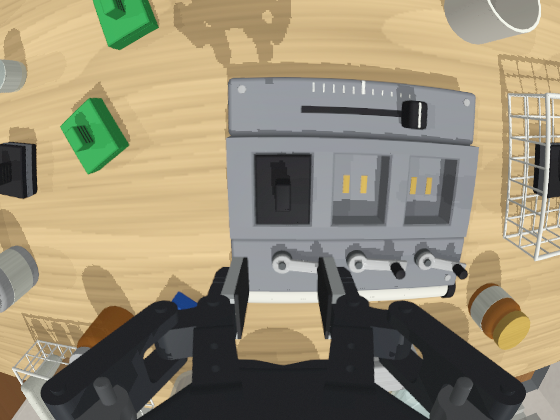

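Call:
send_rows(motion="0.032 -0.363 0 0 0 -1.4;0.032 -0.363 0 0 0 -1.4;0.032 -0.363 0 0 0 -1.4;0.032 -0.363 0 0 0 -1.4;0.032 -0.363 0 0 0 -1.4", hand=0.55)

```text
time: 35.05
ee_pos: [0.5089, -0.229, 0.1916]
tool_rot: [-0.001, -0.32, 0.947, 0.001]
contact_force: [1.0, 0.6, -0.1]
grip_width: 0.0469
```

```bash
python3 -c "
from h import *
print(tool()[0]);goto(.4927,-.3622,.12,-.211)"
```

```text
[ 0.50892477 -0.22902231  0.19164303]
shift [ 0.0936 -0.0962  0.0715] rot [ 2.900e-03  1.000e-04 -7.078e-01] | 0.152
```

Call:
send_rows(motion="0.094 -0.096 0 0 0 -0.708;0.094 -0.096 0 0 0 -0.708;0.094 -0.096 0 0 0 -0.708;0.094 -0.096 0 0 0 -0.708;0.094 -0.096 0.04 0 0 -0.708")

```text
time: 35.55
ee_pos: [0.4935, -0.3639, 0.1549]
tool_rot: [0.0, -0.628, 0.778, -0.002]
contact_force: [0.7, -0.7, -0.2]
grip_width: 0.0466
```

Call:
send_rows(motion="0 0 0.02 0 0 0;0 0 0.02 0 0 0;0 0 0.02 0 0 0")

```text
time: 35.85
ee_pos: [0.4924, -0.3606, 0.1327]
tool_rot: [-0.0, -0.626, 0.78, 0.001]
contact_force: [0.4, -0.2, 0.3]
grip_width: 0.0473
```

```bash
python3 -c "
from h import *
print(tool()[0]);goto(.4927,-.3622,.06,-.211)
cv2.imwrite('pics/w23.png',cam('wrist')['frame'])"
```

```text
[ 0.49243408 -0.3606386   0.13268106]
shift [ 0.0016 -0.0007  0.0727] rot [ 0.0018  0.0011 -0.0062] | 0.073
```

View pics/w23.png

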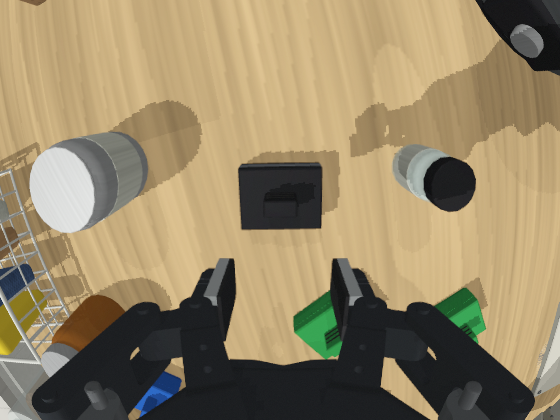

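Call:
send_rows(motion="0.0015 -0.0005 0.04 0 0 -0.006;0.0015 -0.0005 0.08 0 0 -0.006;0.0015 -0.0005 0.1 0 0 -0.006;0.0015 -0.0005 0.113 0 0 -0.006;0.0015 -0.0005 0.113 0 0 -0.006")

```text
time: 36.4
ee_pos: [0.4928, -0.3623, 0.0199]
tool_rot: [-0.0, -0.629, 0.778, 0.001]
contact_force: [0.4, -1.0, 1.2]
grip_width: 0.047
```

Call:
send_rows(motion="0 0 0 0 0 0;0 0 0 0 0 0;0 0 0 0 0 0;0 0 0 0 0 0;0 0 0 0 0 0", hand=0.1, force=20)

```text
time: 36.9
ee_pos: [0.4939, -0.3634, 0.0222]
tool_rot: [0.0, -0.629, 0.778, -0.002]
contact_force: [1.2, -0.3, 6.5]
grip_width: 0.0255
```

```bash
python3 -c "
from h import *
print(tool()[0],jawang())
c=cam('wrist');crop(c,170,130,430,330,3,'w24.png')"
```

```text
[ 0.49394641 -0.3634084   0.02216843] 2.930864679097628
```

View pics/w24.png

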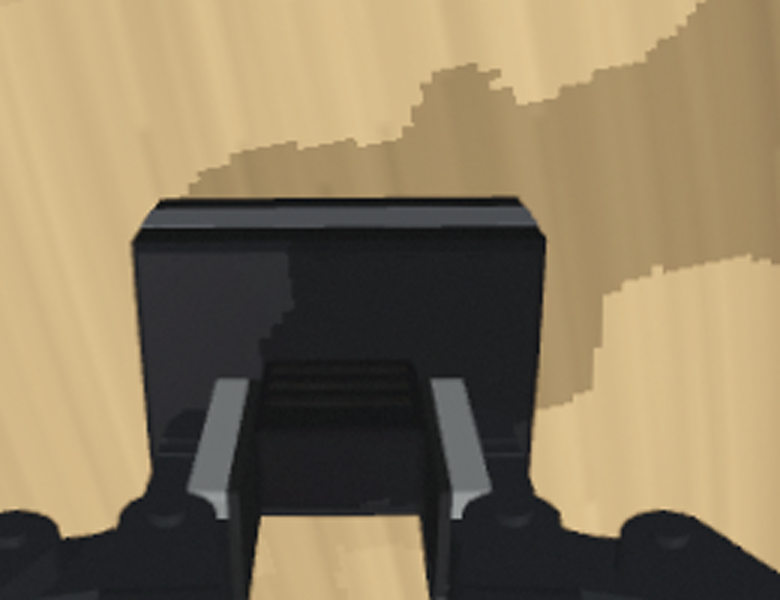

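Rib x is centred. Next I open, rise, turn +1.571 and regrip across the rib.

Call:
send_rows(motion="0 0 0 0 0 0;0 0 0 0 0 0;0 0 -0.01 0 0 0;0 0 -0.04 0 0 0;0 0 -0.05 0 0 0", hand=0.55)

```text
time: 37.45
ee_pos: [0.4937, -0.3633, 0.0734]
tool_rot: [0.0, -0.629, 0.778, -0.002]
contact_force: [-0.1, -0.7, -0.2]
grip_width: 0.0472
```

Call:
send_rows(motion="0 0 0 0 0 0.15;0 0 0 0 0 0.3;0 0 0 0 0 0.45;0 0 0 0 0 0.6;0 0 0 0 0 0.75")

```text
time: 37.95
ee_pos: [0.4929, -0.3625, 0.0706]
tool_rot: [0.0, -0.297, 0.955, -0.0]
contact_force: [0.2, -0.8, -0.6]
grip_width: 0.0469
```

Call:
send_rows(motion="0 0 0 0 0 0.15;0 0 0 0 0 0.3;0 0 0 0 0 0.45;0 0 0 0 0 0.6;0 0 0 0 0 0.75")

```text
time: 38.45
ee_pos: [0.4928, -0.3625, 0.0705]
tool_rot: [0.0, 0.073, 0.997, -0.0]
contact_force: [0.2, 0.7, -0.1]
grip_width: 0.0469
```

Call:
send_rows(motion="0 0 0 0 0 0.071;0 0 0 0 0 0.071;0 0 0 0 0 0.071")

```text
time: 38.75
ee_pos: [0.4929, -0.3625, 0.0705]
tool_rot: [-0.0, 0.104, 0.995, -0.0]
contact_force: [-1.0, 0.2, -0.8]
grip_width: 0.0469
```

```bash
python3 -c "
from h import *
print(tool()[0],jawang());goto(.4938,-.3633,.0175,2.931-np.pi/2)
c=cam('wrist');crop(c,170,130,430,330,3,'w25.png')"
```

```text
[ 0.49287296 -0.36251642  0.07048091] 1.3622176782539233
shift [-0.0011 -0.0006  0.053 ] rot [-0.    -0.     0.002] | 0.053
```

View pics/w25.png

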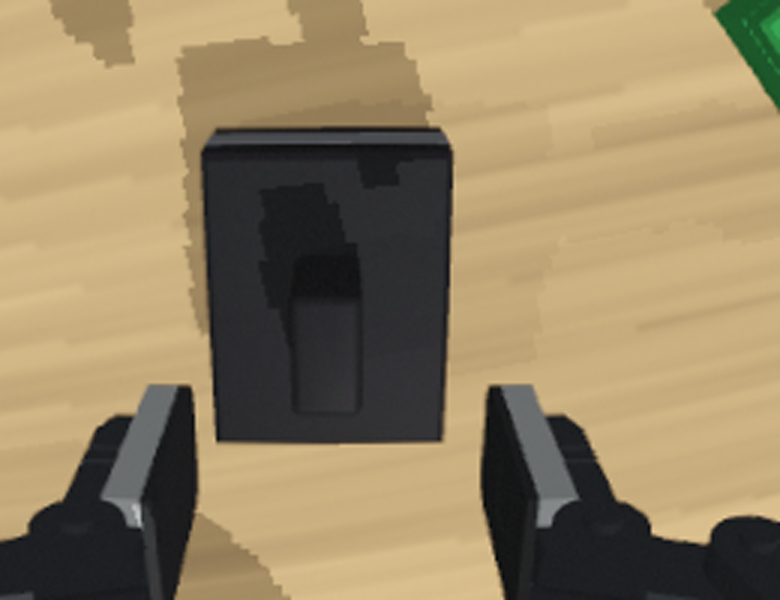

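Call:
send_rows(motion="-0.001 -0.001 0.025 0 0 0.002;-0.001 -0.001 0.045 0 0 0.002;-0.001 -0.001 0.052 0 0 0.002;-0.001 -0.001 0.052 0 0 0.002")

```text
time: 39.2
ee_pos: [0.4932, -0.3633, 0.0176]
tool_rot: [-0.001, 0.106, 0.994, 0.001]
contact_force: [0.4, -0.4, 0.4]
grip_width: 0.0471
```

Call:
send_rows(motion="0 0 0 0 0 0;0 0 0 0 0 0;0 0 0 0 0 0;0 0 0 0 0 0;0 0 0 0 0 0", hand=0, force=50)

```text
time: 39.7
ee_pos: [0.4941, -0.3644, 0.0194]
tool_rot: [0.001, 0.106, 0.994, -0.001]
contact_force: [0.2, -1.9, 7.1]
grip_width: 0.013
```

Call:
send_rows(motion="0 0 -0.02 0 0 0;0 0 -0.06 0 0 0;0 0 -0.11 0 0 0;0 0 -0.16 0 0 0;0 0 -0.16 0 0 0")

```text
time: 40.2
ee_pos: [0.4955, -0.3653, 0.1854]
tool_rot: [0.004, 0.106, 0.994, -0.003]
contact_force: [1.4, -1.3, -2.9]
grip_width: 0.0129
```

```bash
python3 -c "
from h import *
print(tool()[0],jawang(),bot.sense()['grip_width'],bot.sense()['contact_force'])
goto(.5422,.0788,.18,-.041+np.pi/2)"
```

```text
[ 0.49547523 -0.36527186  0.18535208] 1.35800361501787 0.012904314661085168 [ 1.37880777 -1.29352231 -2.87561344]
shift [0.0481 0.4439 0.0026] rot [-0.006   0.0083 -0.1718] | 0.447
```

Call:
send_rows(motion="0.048 0.443 0 0 0 -0.171;0.048 0.443 0 0 0 -0.171;0.048 0.443 0 0 0 -0.171;0.048 0.443 0 0 0 -0.171;0.048 0.443 0 0 0 -0.171")

```text
time: 40.7
ee_pos: [0.5191, -0.1129, 0.1774]
tool_rot: [-0.001, 0.021, 1.0, 0.0]
contact_force: [1.4, -1.2, -3.1]
grip_width: 0.0128
```

```bash
python3 -c "
from h import *
print(tool()[0],jawang())
goto(.5422,.0788,.18,-.041+np.pi/2)"
```

```text
[ 0.51913128 -0.1129467   0.17735281] 1.5284834876635527
shift [-0.0149  0.1926 -0.0025] rot [ 0.0007 -0.0015 -0.0013] | 0.193
```

Call:
send_rows(motion="-0.015 0.193 0 0 0 0;-0.015 0.193 0 0 0 0;-0.015 0.193 0 0 0 0;-0.015 0.193 0 0 0 0;-0.015 0.193 0 0 0 0")

```text
time: 41.2
ee_pos: [0.5422, 0.082, 0.1773]
tool_rot: [-0.001, 0.018, 1.0, 0.001]
contact_force: [0.4, -1.6, -3.7]
grip_width: 0.0131
```

Call:
send_rows(motion="0 0 0.05 0 0 0;0 0 0.08 0 0 0;0 0 0.1 0 0 0;0 0 0.1 0 0 0;0 0 0.1 0 0 0")

```text
time: 41.7
ee_pos: [0.5427, 0.0769, 0.0784]
tool_rot: [-0.001, 0.021, 1.0, 0.0]
contact_force: [-0.4, 0.7, -3.0]
grip_width: 0.0129
```

Call:
send_rows(motion="0 0 0 0 0 0;0 0 0 0 0 0;0 0 0 0 0 0")

```text
time: 42.0
ee_pos: [0.5434, 0.077, 0.0793]
tool_rot: [0.001, 0.021, 1.0, 0.0]
contact_force: [-0.8, 0.3, -2.6]
grip_width: 0.013
```

```bash
python3 -c "
from h import *
print(tool()[0],jawang())
goto(.5422,.0788,.07,-.041+np.pi/2)"
```

```text
[0.54342547 0.07703077 0.07930965] 1.5287231524791016
shift [0.0013 0.0017 0.0093] rot [ 0.0001  0.0015 -0.0011] | 0.01
```

Call:
send_rows(motion="0.001 0.002 0 0 0 0;0.001 0.002 0.008 0 0 0;0.001 0.002 0.008 0 0 0;0.001 0.002 0.008 0 0 0")

```text
time: 42.4
ee_pos: [0.5418, 0.0792, 0.07]
tool_rot: [-0.0, 0.021, 1.0, -0.0]
contact_force: [0.2, -0.8, -3.1]
grip_width: 0.0131
```

```bash
python3 -c "
from h import *
print(tool()[0],jawang())
goto(.5422,.0788,.07,-.041+np.pi/2)"
```

```text
[0.54178071 0.07917091 0.06999871] 1.5288863330447633
shift [-0.0004 -0.0004 -0.    ] rot [-0.     -0.0008 -0.0009] | 0.001
```

Call:
send_rows(motion="0 0 0.004 0 0 0;0 0 0.008 0 0 0;0 0 0.012 0 0 0;0 0 0.016 0 0 0;0 0 0.02 0 0 0")

```text
time: 42.9
ee_pos: [0.542, 0.0791, 0.05]
tool_rot: [-0.0, 0.021, 1.0, -0.0]
contact_force: [-0.1, -0.3, -3.9]
grip_width: 0.013
```

Call:
send_rows(motion="0 0 0.004 0 0 0;0 0 0.008 0 0 0;0 0 0.012 0 0 0;0 0 0.014 0 0 0;0 0 0.014 0 0 0")

```text
time: 43.4
ee_pos: [0.5419, 0.0791, 0.0361]
tool_rot: [-0.0, 0.021, 1.0, 0.0]
contact_force: [-0.4, -0.5, -3.0]
grip_width: 0.013
```

Call:
send_rows(motion="0 0 0.002 0 0 0;0 0 0.003 0 0 0;0 0 0.003 0 0 0")

```text
time: 43.7
ee_pos: [0.5423, 0.079, 0.0343]
tool_rot: [0.001, 0.021, 1.0, -0.0]
contact_force: [-2.4, -1.2, 5.6]
grip_width: 0.0132
```

Contact with the bay floor at 0.0343, as for the first pack. Releasing and looking.

Call:
send_rows(motion="0 0 0.001 0 0 0;0 0 0.001 0 0 0")

```text
time: 43.9
ee_pos: [0.5424, 0.0789, 0.0343]
tool_rot: [0.001, 0.021, 1.0, -0.0]
contact_force: [-6.2, -2.2, 15.9]
grip_width: 0.013
```

Call:
send_rows(motion="0 0 -0.001 0 0 0;0 0 -0.001 0 0 0;0 0 -0.001 0 0 0;0 0 -0.001 0 0 0", hand=0.4)

```text
time: 44.3
ee_pos: [0.5421, 0.0792, 0.0333]
tool_rot: [-0.0, 0.021, 1.0, 0.0]
contact_force: [0.3, 0.1, -0.3]
grip_width: 0.0343
```

Call:
send_rows(motion="0 0 -0.03 0 0 0;0 0 -0.08 0 0 0;0 0 -0.11 0 0 0;0 0 -0.11 0 0 0")

```text
time: 44.7
ee_pos: [0.5442, 0.0792, 0.1477]
tool_rot: [0.004, 0.021, 1.0, 0.0]
contact_force: [0.8, 0.0, -1.1]
grip_width: 0.0342
```

```bash
python3 - <<'E'
from h import *
print(tool()[0])
c=cam('side');crop(c,155,150,345,345,3.8,'s26.png')
cv2.imwrite("pics/w26.png",cam("wrist")["frame"])
E
```

```text
[0.54423298 0.07919844 0.14767256]
```

View pics/s26.png

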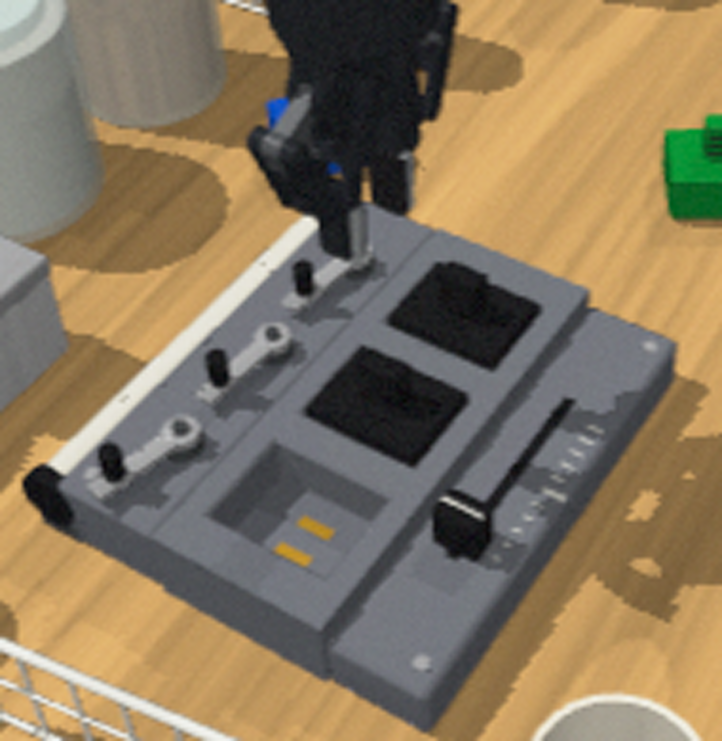

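View pics/w26.png

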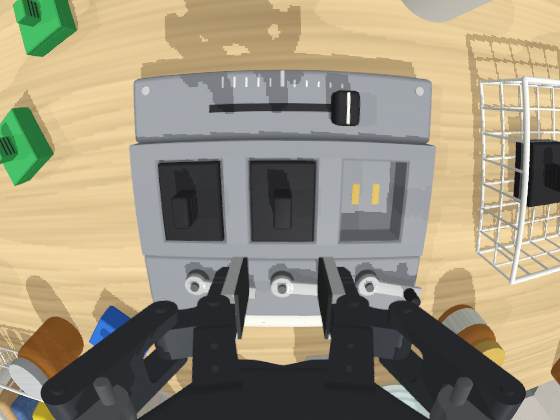

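```bash
cat >> h.py <<'E'
O=np.array([.5422,.0788]);YAW=-.041
def L2W(x,y): c,s=np.cos(YAW),np.sin(YAW); return O+np.array([c*x-s*y,s*x+c*y])
def W2L(w): c,s=np.cos(YAW),np.sin(YAW); d=np.array(w[:2])-O; return np.array([c*d[0]+s*d[1],-s*d[0]+c*d[1]])
E
python3 - <<'E'
from h import *
T=cam("top");S=cam("side");w=cam("wrist")
print(tool()[0],W2L(tool()[0]))
x,y=L2W(.0795,.0395); goto(x,y,.06,YAW+np.pi/2)
# knob2, knob1 in side crop s26
for n,(u,v) in dict(k2=(110,452),k1=(217,357),k0=(303,268)).items(): print(n,W2L(onz(S,155+u/3.8,150+v/3.8,.079)).round(4))
for n,(u,v) in dict(p2=(180,428),p1=(274,333),p0=(355,250)).items(): print(n,W2L(onz(S,155+u/3.8,150+v/3.8,.06)).round(4))
E
```

```text
[0.54133957 0.07914175 0.14202262] [-0.00087371  0.0003062 ]
shift [-0.0805  0.0393  0.0818] rot [-0.0001 -0.0024 -0.001 ] | 0.121
k2 [0.0828 0.1223]
k1 [0.0772 0.0433]
k0 [ 0.0782 -0.0358]
p2 [0.0753 0.0807]
p1 [ 0.0743 -0.0002]
p0 [ 0.074  -0.0792]
```

Call:
send_rows(motion="-0.04 0.02 0 0 0 0;-0.08 0.041 0 0 0 0;-0.08 0.041 0.04 0 0 0;-0.08 0.041 0.06 0 0 0;-0.08 0.041 0.06 0 0 0")

```text
time: 45.45
ee_pos: [0.6214, 0.1167, 0.0787]
tool_rot: [-0.004, 0.021, 1.0, -0.0]
contact_force: [-0.4, -0.7, -0.0]
grip_width: 0.0343
```

```bash
python3 - <<'E'
from h import *
print(tool()[0],W2L(tool()[0]))
x,y=L2W(.0795,.041); goto(x,y,.04,YAW+np.pi/2)
c=cam('wrist');crop(c,150,150,410,350,3,'w27.png')
c=cam('side');crop(c,155,150,305,290,4,'s27.png')
E
```

```text
[0.62135807 0.11674558 0.07874766] [0.07753621 0.04115827]
shift [-0.0023 -0.0001  0.0387] rot [-0.0008 -0.008  -0.0007] | 0.039
```

View pics/w27.png

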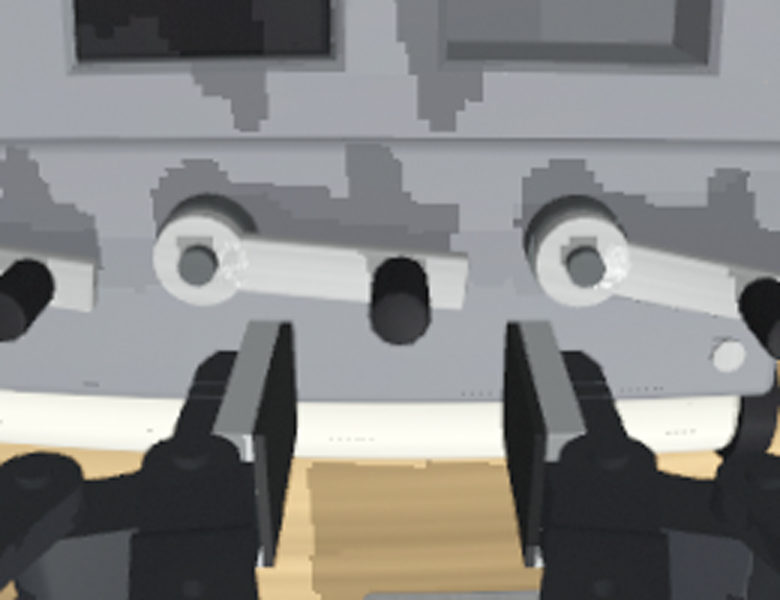

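View pics/s27.png

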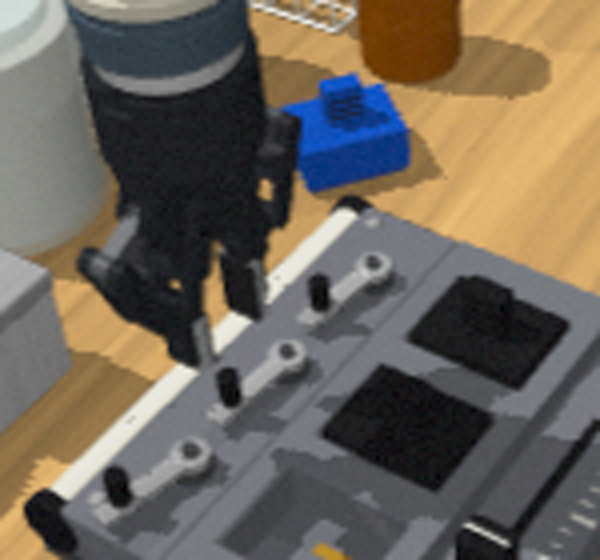

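Call:
send_rows(motion="0 0 0.015 0 0 0;0 0 0.03 0 0 0;0 0 0.038 0 0 0;0 0 0.038 0 0 0")

```text
time: 45.95
ee_pos: [0.6235, 0.1166, 0.0455]
tool_rot: [-0.0, 0.021, 1.0, 0.0]
contact_force: [-0.1, -0.2, 0.4]
grip_width: 0.0342
```

Call:
send_rows(motion="0 0 0 0 0 0;0 0 0 0 0 0;0 0 0 0 0 0;0 0 0 0 0 0", hand=0, force=20)

```text
time: 46.35
ee_pos: [0.6243, 0.1168, 0.0464]
tool_rot: [0.001, 0.021, 1.0, 0.0]
contact_force: [-0.1, -0.5, 6.4]
grip_width: 0.0103
```

```bash
python3 - <<'E'
from h import *
print(tool()[0],W2L(tool()[0]),bot.sense()['grip_width'])
c=cam('wrist');crop(c,150,150,410,350,3,'w28.png')
c=cam('side');crop(c,155,150,305,290,4,'s28.png')
E
```

```text
[0.62428898 0.11676142 0.04641702] [0.08046402 0.04129423] 0.01033416250943701
```

View pics/w28.png

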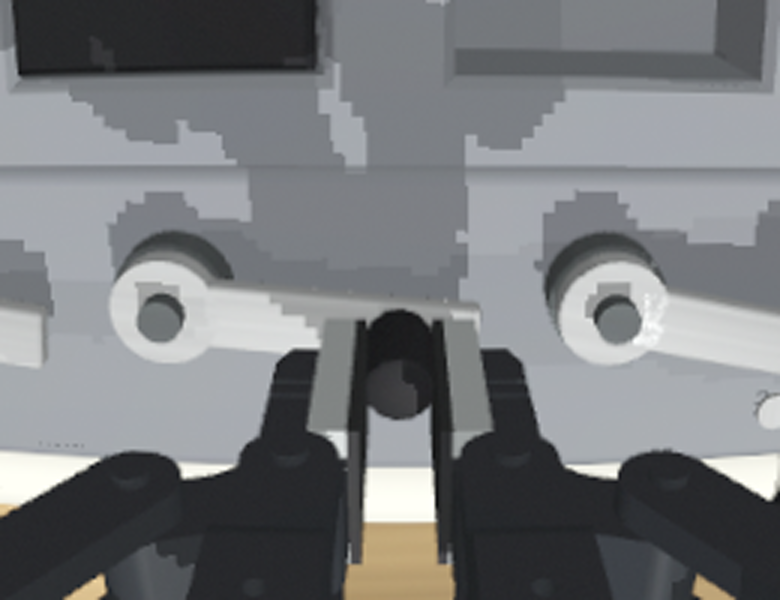

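View pics/s28.png

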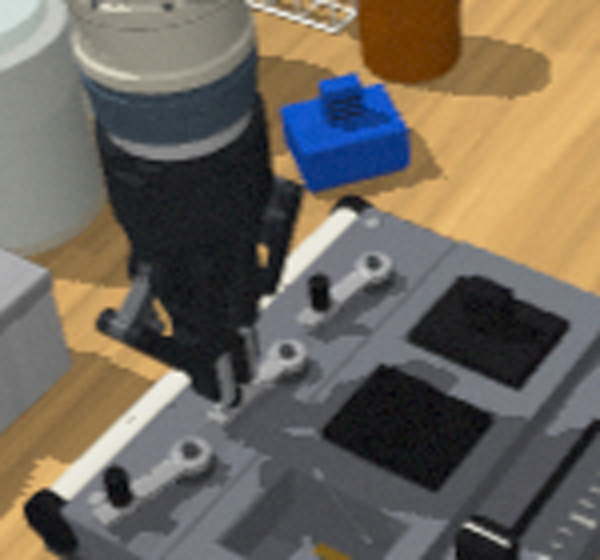

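Call:
send_rows(motion="0.006 0 0 0 0 0;0.0134 -0.0008 0 0 0 0;0.02 -0.003 0 0 0 0;0.0268 -0.0065 0 0 0 0;0.0268 -0.0065 0 0 0 0")

```text
time: 46.95
ee_pos: [0.5962, 0.1125, 0.0464]
tool_rot: [0.0, 0.02, 1.0, 0.001]
contact_force: [-0.7, 6.5, 5.8]
grip_width: 0.0107
```

Call:
send_rows(motion="0.0095 -0.008 0 0 0 0;0.016 -0.019 0 0 0 0;0.019 -0.029 0 0 0 0;0.0194 -0.0355 0 0 0 0;0.0194 -0.037 0 0 0 0")

```text
time: 47.45
ee_pos: [0.5743, 0.0767, 0.0456]
tool_rot: [-0.001, 0.021, 1.0, 0.002]
contact_force: [-6.0, 13.6, 6.0]
grip_width: 0.0104
```

Call:
send_rows(motion="0 -0.001 0 0 0 0;0 -0.002 0 0 0 0;0 -0.002 0 0 0 0")

```text
time: 47.75
ee_pos: [0.5743, 0.0766, 0.0456]
tool_rot: [-0.001, 0.02, 1.0, 0.003]
contact_force: [-5.4, 17.3, 6.5]
grip_width: 0.0104
```

```bash
python3 - <<'E'
from h import *
print(tool()[0],W2L(tool()[0]),bot.sense()['grip_width'])
c=cam('wrist');crop(c,150,150,410,350,3,'w29.png')
c=cam('side');crop(c,155,150,305,290,4,'s29.png')
E
```

```text
[0.57427656 0.07664008 0.04563734] [ 0.03213813 -0.00084333] 0.010384649292799772
```

View pics/w29.png

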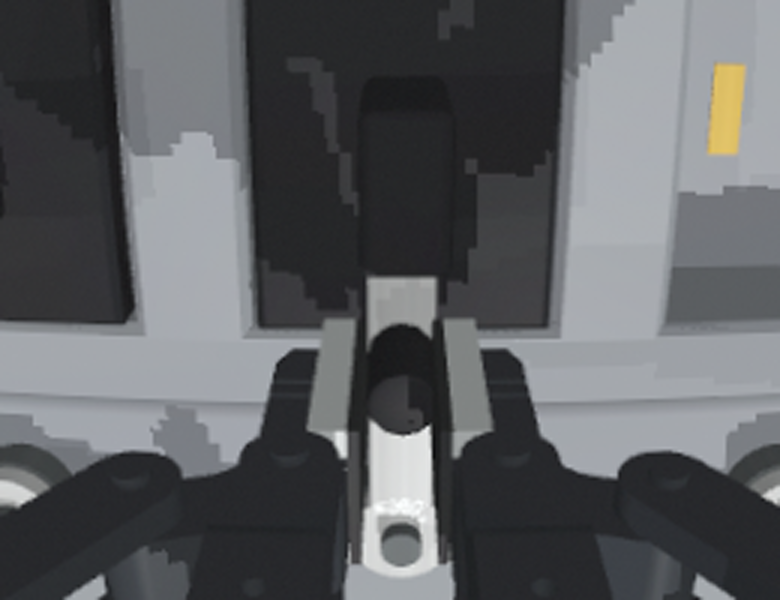

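View pics/s29.png

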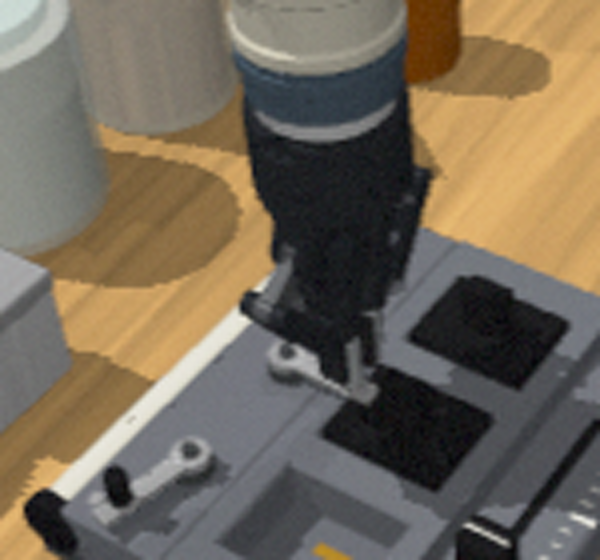

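Call:
send_rows(motion="0 0.003 0 0 0 0;0 0.003 0 0 0 0")

```text
time: 48.05
ee_pos: [0.5743, 0.0769, 0.0456]
tool_rot: [-0.001, 0.021, 1.0, 0.0]
contact_force: [-6.3, 3.5, 6.3]
grip_width: 0.0105
```

Call:
send_rows(motion="0 0 0 0 0 0;0 0 0 0 0 0;0 0 0 0 0 0;0 0 -0.03 0 0 0;0 0 -0.05 0 0 0", hand=0.4)

```text
time: 48.55
ee_pos: [0.5758, 0.076, 0.0963]
tool_rot: [-0.0, 0.021, 1.0, -0.0]
contact_force: [0.5, -0.1, -0.3]
grip_width: 0.0339
```

```bash
python3 - <<'E'
from h import *
print(tool()[0],W2L(tool()[0]))
x,y=L2W(.0805,-.0385); goto(x,y,.045,YAW+np.pi/2)
x,y=L2W(.085,.121); goto(x,y,.045,YAW+np.pi/2)
E
```

```text
[0.57583738 0.07603426 0.09626764] [ 0.03372247 -0.00138467]
shift [-0.0468 -0.037   0.0513] rot [-0.0001 -0.0002 -0.0013] | 0.079
shift [-0.0511  0.1225  0.0512] rot [-0.0001 -0.0002 -0.0013] | 0.142
```

Now lever0 (knob around lamp (80, -38.5)).

Call:
send_rows(motion="-0.024 -0.018 0 0 0 0;-0.047 -0.037 0 0 0 0;-0.047 -0.037 0.01 0 0 0;-0.047 -0.037 0.01 0 0 0;-0.047 -0.037 0.01 0 0 0")

```text
time: 49.05
ee_pos: [0.6203, 0.0376, 0.0848]
tool_rot: [-0.001, 0.021, 1.0, 0.0]
contact_force: [-0.7, -0.2, -0.6]
grip_width: 0.0342
```

```bash
python3 - <<'E'
from h import *
print(tool()[0],W2L(tool()[0]))
x,y=L2W(.0805,-.0385); goto(x,y,.045,YAW+np.pi/2)
c=cam('wrist');crop(c,150,150,410,350,3,'w30.png')
E
```

```text
[0.6202539  0.03758716 0.08483028] [ 0.07967756 -0.03797889]
shift [-0.0009 -0.0005  0.0398] rot [ 0.0002 -0.0017 -0.001 ] | 0.04
```

View pics/w30.png

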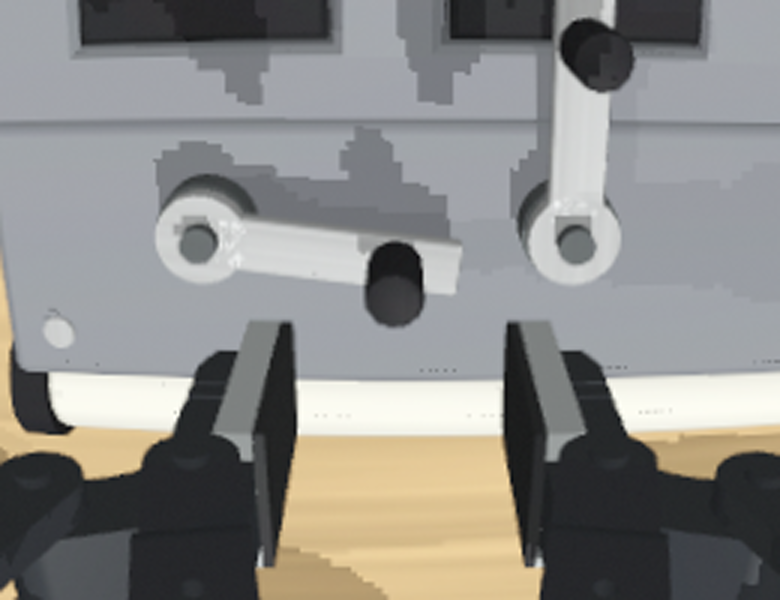

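Call:
send_rows(motion="-0.001 -0.001 0.015 0 0 0;-0.001 -0.001 0.03 0 0 0;-0.001 -0.001 0.039 0 0 0;-0.001 -0.001 0.039 0 0 0")

```text
time: 49.5
ee_pos: [0.6211, 0.0367, 0.0455]
tool_rot: [-0.001, 0.021, 1.0, 0.0]
contact_force: [-1.0, 0.6, -0.2]
grip_width: 0.0338
```

Call:
send_rows(motion="0 0 0 0 0 0;0 0 0 0 0 0;0 0 0 0 0 0;0 0 0 0 0 0", hand=0, force=20)

```text
time: 49.9
ee_pos: [0.6225, 0.0365, 0.0472]
tool_rot: [0.001, 0.021, 1.0, 0.0]
contact_force: [-0.1, 2.1, 3.4]
grip_width: 0.0106
```

Call:
send_rows(motion="0.006 0 0 0 0 0;0.0134 -0.0008 0 0 0 0;0.02 -0.003 0 0 0 0;0.0268 -0.0065 0 0 0 0;0.0268 -0.0065 0 0 0 0")

```text
time: 50.4
ee_pos: [0.5934, 0.0328, 0.047]
tool_rot: [-0.001, 0.02, 1.0, 0.002]
contact_force: [-5.7, 11.5, 7.5]
grip_width: 0.0101
```

Call:
send_rows(motion="0.0095 -0.008 0 0 0 0;0.016 -0.019 0 0 0 0;0.019 -0.029 0 0 0 0;0.0194 -0.0355 0 0 0 0;0.0194 -0.037 0 0 0 0")

```text
time: 50.9
ee_pos: [0.5725, -0.0034, 0.0464]
tool_rot: [-0.001, 0.021, 1.0, 0.002]
contact_force: [-5.0, 16.8, 6.3]
grip_width: 0.0104
```

Call:
send_rows(motion="0 -0.001 0 0 0 0;0 -0.002 0 0 0 0;0 -0.002 0 0 0 0")

```text
time: 51.2
ee_pos: [0.5724, -0.0035, 0.0465]
tool_rot: [-0.001, 0.02, 1.0, 0.004]
contact_force: [-5.2, 19.6, 6.7]
grip_width: 0.0105
```

```bash
python3 - <<'E'
from h import *
print(tool()[0],W2L(tool()[0]),bot.sense()['grip_width'])
c=cam('wrist');crop(c,150,150,410,350,3,'w31.png')
E
```

```text
[ 0.57243026 -0.00345623  0.04645371] [ 0.03357642 -0.08094801] 0.010474232438472847
```

View pics/w31.png

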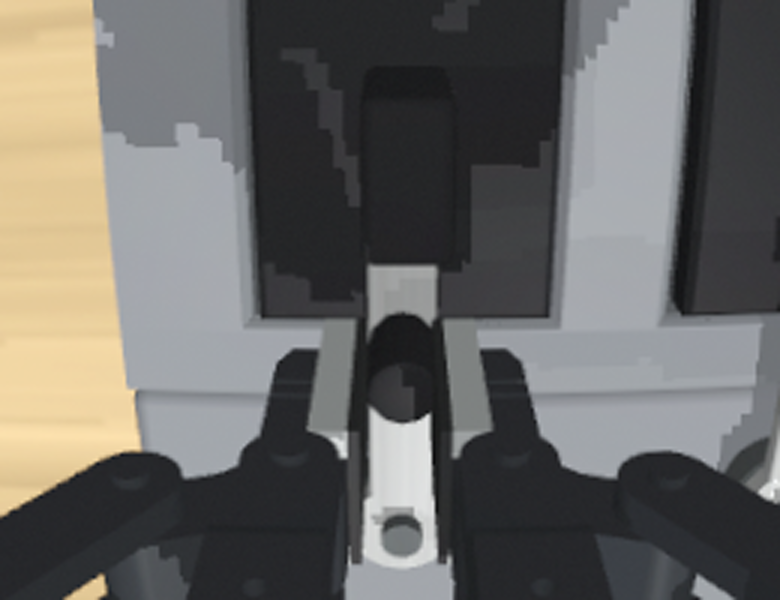

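Lever0 is at its stop. Releasing, then lever2.

Call:
send_rows(motion="0 0.004 0 0 0 0;0 0.004 0 0 0 0")

```text
time: 51.45
ee_pos: [0.5725, -0.0028, 0.0465]
tool_rot: [-0.001, 0.021, 1.0, -0.0]
contact_force: [-6.9, 0.4, 5.6]
grip_width: 0.0105
```

Call:
send_rows(motion="0 0 0 0 0 0;0 0 0 0 0 0;0 0 0 0 0 0;0 0 -0.03 0 0 0;0 0 -0.05 0 0 0", hand=0.4)

```text
time: 51.95
ee_pos: [0.5744, -0.0035, 0.0974]
tool_rot: [0.0, 0.021, 1.0, -0.0]
contact_force: [0.4, -0.2, 0.9]
grip_width: 0.0342
```

```bash
python3 - <<'E'
from h import *
print(tool()[0],W2L(tool()[0]))
x,y=L2W(.085,.120); goto(x,y,.085,YAW+np.pi/2)
E
```

```text
[ 0.57442367 -0.0035129   0.09737587] [ 0.03557047 -0.08092292]
shift [-0.0492  0.201   0.0124] rot [-0.0001  0.0001 -0.0013] | 0.207
```

Call:
send_rows(motion="-0.049 0.201 0 0 0 0;-0.049 0.201 0 0 0 0;-0.049 0.201 0 0 0 0;-0.049 0.201 0 0 0 0;-0.049 0.201 0 0 0 0")

```text
time: 52.45
ee_pos: [0.6324, 0.2003, 0.0958]
tool_rot: [0.0, 0.019, 1.0, 0.001]
contact_force: [-0.2, 0.1, -0.8]
grip_width: 0.0343
```

Call:
send_rows(motion="0 0 0.01 0 0 0;0 0 0.01 0 0 0;0 0 0.01 0 0 0")

```text
time: 52.75
ee_pos: [0.6311, 0.1938, 0.0859]
tool_rot: [-0.001, 0.022, 1.0, -0.0]
contact_force: [-0.2, -0.7, 1.2]
grip_width: 0.0341
```

```bash
python3 - <<'E'
from h import *
print(tool()[0],W2L(tool()[0]))
x,y=L2W(.085,.120); goto(x,y,.045,YAW+np.pi/2)
c=cam('wrist');crop(c,150,150,410,350,3,'w32.png')
E
```

```text
[0.63114756 0.19384452 0.08587039] [0.08415731 0.11859367]
shift [-0.0009  0.0014  0.0409] rot [-0.0005 -0.0013 -0.0027] | 0.041
```

View pics/w32.png

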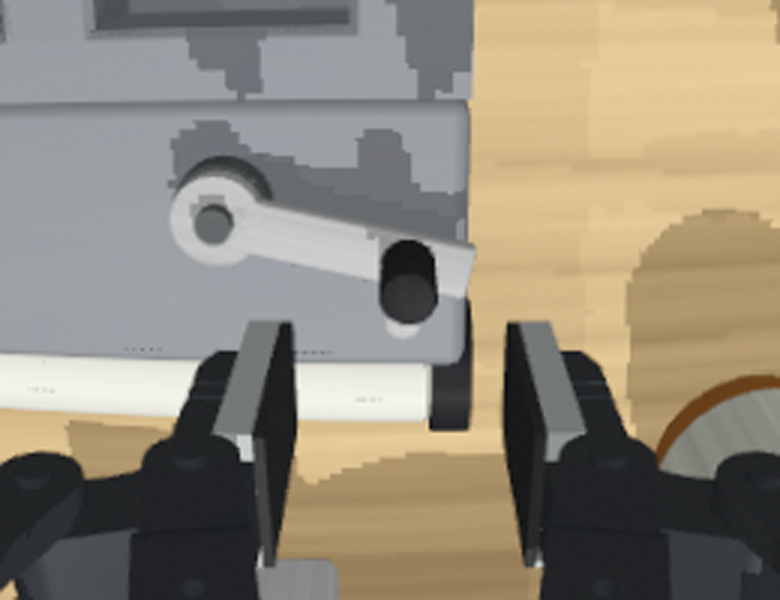

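```bash
python3 - <<'E'
from h import *
c=cam("top"); crop(c,140,110,240,200,7,"t33.png")
print(onz(c,173,146,.09))
c=cam("side"); crop(c,70,200,230,330,4.5,"s33.png")
E
```

```text
[0.72385241 0.29138802 0.09      ]
```

View pics/t33.png

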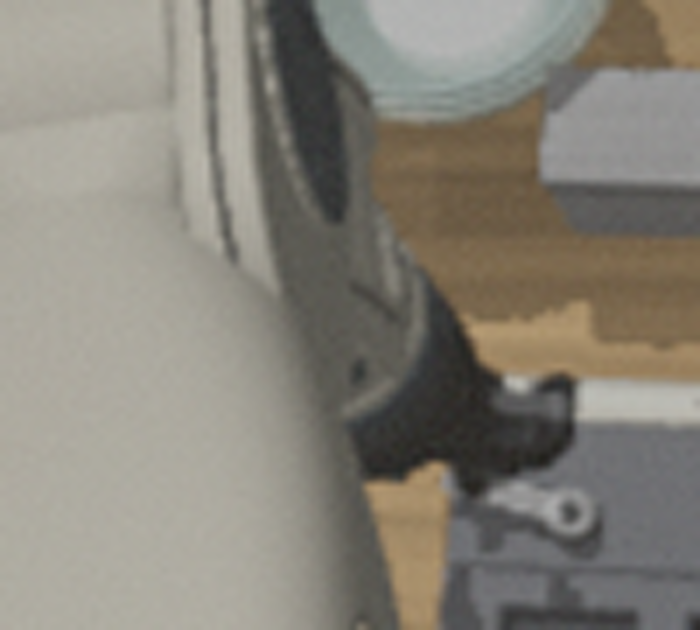

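View pics/s33.png

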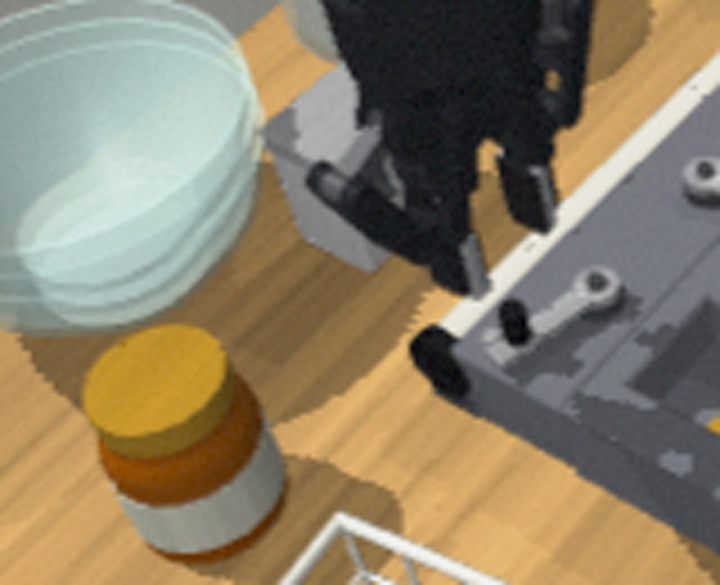

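Call:
send_rows(motion="-0.001 0.002 0.015 0 0 0;-0.001 0.002 0.03 0 0 0;-0.001 0.002 0.04 0 0 0;-0.001 0.002 0.04 0 0 0")

```text
time: 53.3
ee_pos: [0.632, 0.1968, 0.0452]
tool_rot: [-0.001, 0.021, 1.0, -0.0]
contact_force: [0.3, -0.3, -0.1]
grip_width: 0.0344
```

Call:
send_rows(motion="0 0 0 0 0 0;0 0 0 0 0 0;0 0 0 0 0 0;0 0 0 0 0 0", hand=0, force=20)

```text
time: 53.7
ee_pos: [0.6327, 0.1958, 0.0472]
tool_rot: [0.0, 0.022, 1.0, -0.001]
contact_force: [-2.1, -7.4, 1.5]
grip_width: 0.0106
```

```bash
python3 - <<'E'
from h import *
print(tool()[0],W2L(tool()[0]))
c=cam('wrist');crop(c,150,150,410,350,3,'w34.png')
E
```

```text
[0.63265827 0.19584208 0.04717894] [0.08558487 0.12065147]
```

View pics/w34.png

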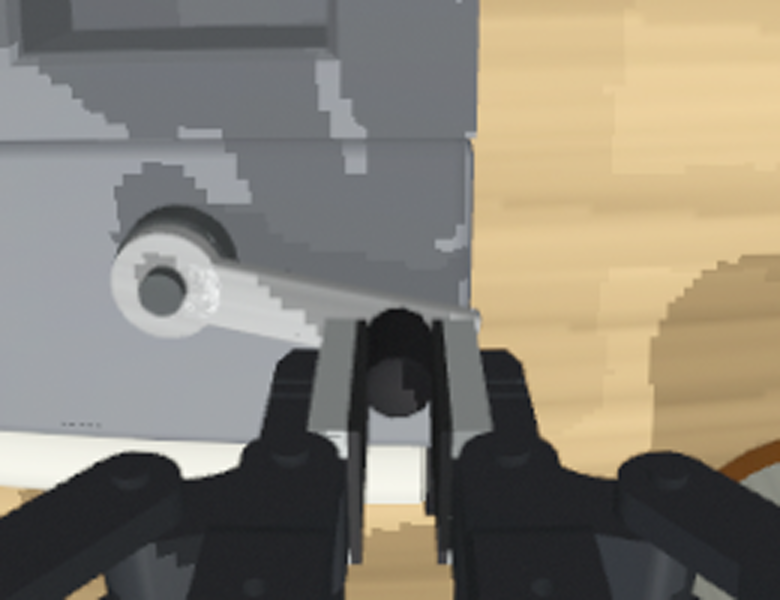

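Call:
send_rows(motion="0.006 0 0 0 0 0;0.012 0 0 0 0 0;0.018 0 0 0 0 0;0.024 -0.002 0 0 0 0;0.03 -0.005 0 0 0 0")

```text
time: 54.25
ee_pos: [0.603, 0.1938, 0.0473]
tool_rot: [0.001, 0.021, 1.0, 0.0]
contact_force: [4.3, -1.1, 1.1]
grip_width: 0.0106
```

Call:
send_rows(motion="0.006 -0.003 0 0 0 0;0.014 -0.012 0 0 0 0;0.019 -0.024 0 0 0 0;0.021 -0.036 0 0 0 0;0.021 -0.036 0 0 0 0")

```text
time: 54.75
ee_pos: [0.578, 0.1582, 0.0467]
tool_rot: [-0.001, 0.021, 1.0, 0.0]
contact_force: [-7.1, 0.6, 6.5]
grip_width: 0.0103
```

Call:
send_rows(motion="0 -0.002 0 0 0 0;0 -0.004 0 0 0 0;0 -0.004 0 0 0 0")

```text
time: 55.05
ee_pos: [0.5779, 0.1568, 0.0467]
tool_rot: [-0.001, 0.02, 1.0, 0.002]
contact_force: [-7.5, 9.5, 7.4]
grip_width: 0.0102
```

```bash
python3 - <<'E'
from h import *
print(tool()[0],W2L(tool()[0]))
c=cam('wrist');crop(c,150,150,410,350,3,'w35.png')
E
```

```text
[0.57794719 0.15677706 0.04670125] [0.03252098 0.07937675]
```

View pics/w35.png

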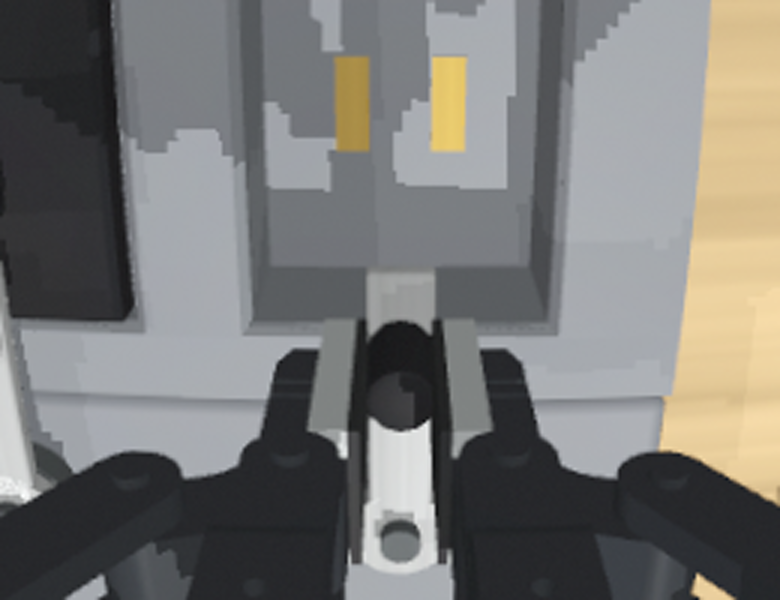

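Call:
send_rows(motion="0 -0.001 0 0 0 0;0 0.001 0 0 0 0;0 0.001 0 0 0 0")

```text
time: 55.4
ee_pos: [0.5779, 0.1569, 0.0466]
tool_rot: [-0.001, 0.02, 1.0, 0.001]
contact_force: [-7.5, 2.6, 8.4]
grip_width: 0.0103
```

Call:
send_rows(motion="0 0 0 0 0 0;0 0 0 0 0 0;0 0 0 0 0 0;0 0 -0.03 0 0 0;0 0 -0.06 0 0 0", hand=0.4)

```text
time: 55.9
ee_pos: [0.5793, 0.1554, 0.1062]
tool_rot: [-0.001, 0.021, 1.0, -0.0]
contact_force: [0.6, 0.7, 0.0]
grip_width: 0.0344
```

Call:
send_rows(motion="0.05 0 -0.05 0 0 0;0.1 0 -0.06 0 0 0;0.12 0 -0.06 0 0 0;0.12 0 -0.06 0 0 0")

```text
time: 56.3
ee_pos: [0.4565, 0.1609, 0.1682]
tool_rot: [0.001, 0.021, 1.0, 0.0]
contact_force: [-0.0, 0.1, -0.3]
grip_width: 0.0341
```

```bash
python3 - <<'E'
from h import *
print(tool()[0],W2L(tool()[0]))
x,y=L2W(-.08,.05); goto(x,y,.08,YAW+np.pi/2)
c=cam('wrist');cv2.imwrite("pics/w36.png",c["frame"])
c=cam('side');crop(c,155,150,345,345,3.8,'s36.png')
E
```

```text
[0.4565476  0.1608728  0.16824124] [-0.08894446  0.07849306]
shift [-0.0088 -0.0285  0.0882] rot [ 0.0004  0.0013 -0.0001] | 0.093
```

View pics/w36.png

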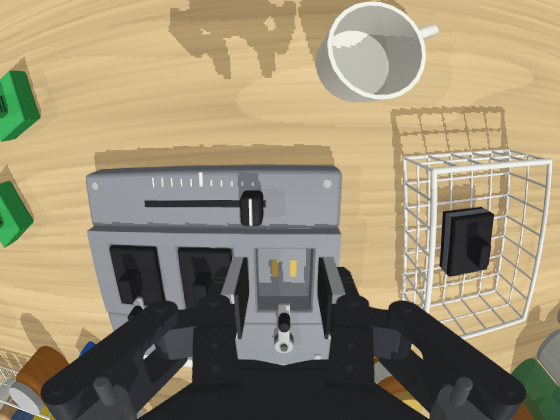

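View pics/s36.png

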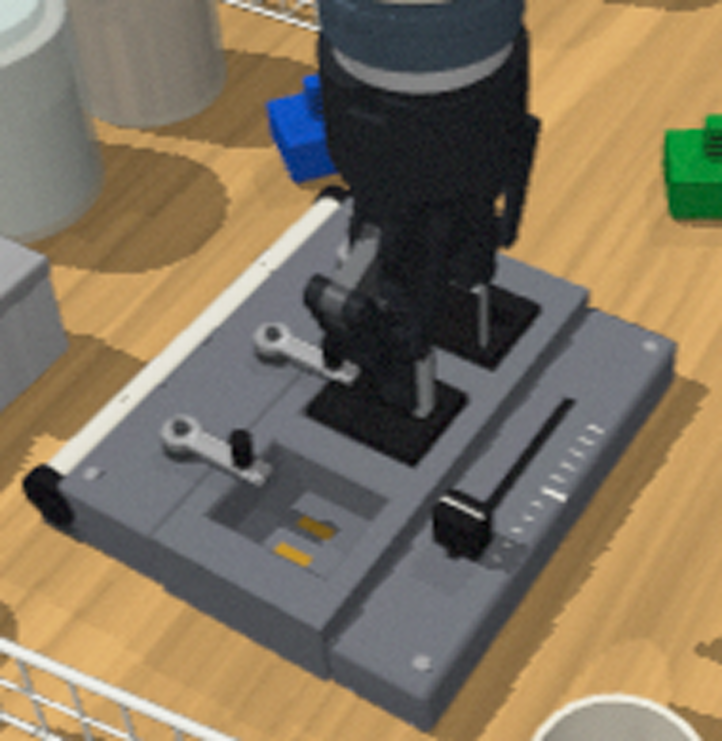

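Call:
send_rows(motion="0.1 0.2 0 0 0 0;0.1 0.2 0 0 0 0;0.1 0.2 0 0 0 0;0.1 0.2 0 0 0 0;0.1 0.2 0 0 0 0")

```text
time: 56.9
ee_pos: [0.3678, 0.3678, 0.1655]
tool_rot: [-0.0, 0.02, 1.0, 0.0]
contact_force: [0.1, 0.6, 0.3]
grip_width: 0.0345
```

```bash
python3 - <<'E'
from h import *
print(tool()[0])
c=cam('top');crop(c,190,155,310,265,6,"t37.png")
c=cam('side');crop(c,155,190,345,345,4,'s37.png')
E
```

```text
[0.36778617 0.36784387 0.16551625]
```

View pics/t37.png

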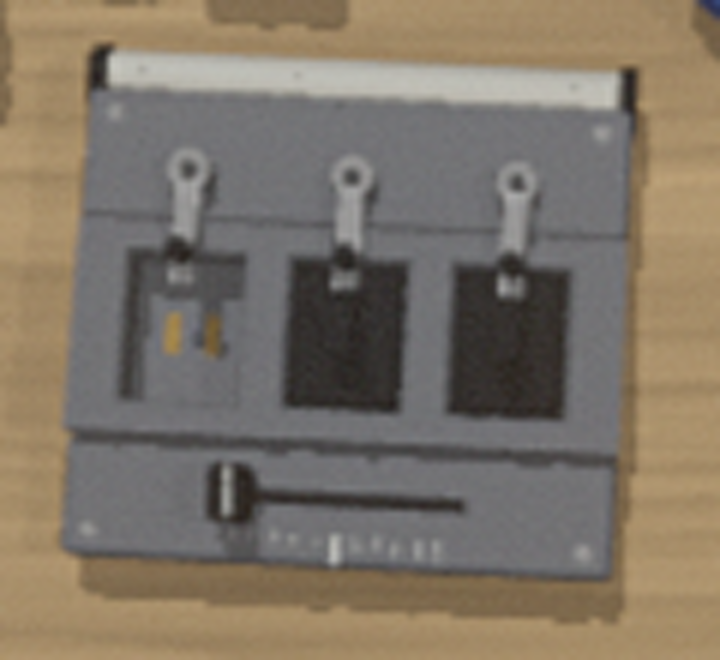

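View pics/s37.png

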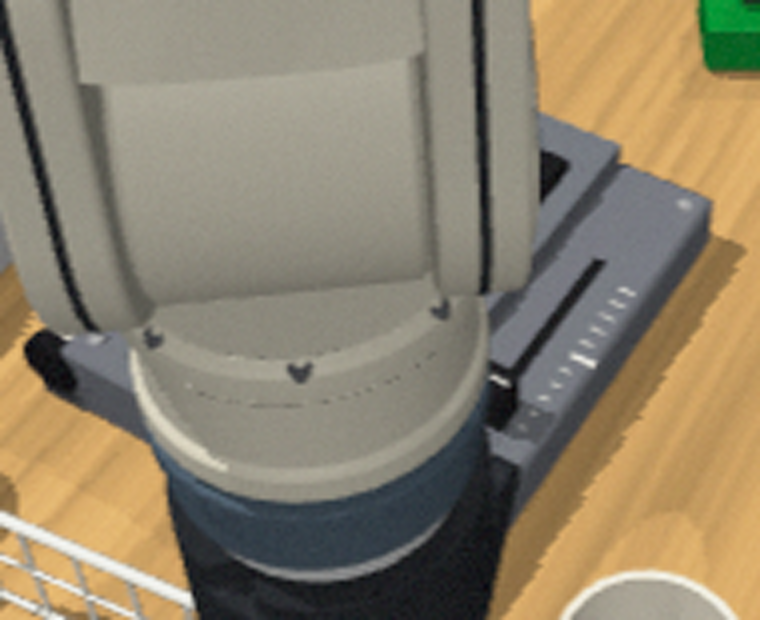

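```bash
python3 - <<'E'
from h import *
x,y=L2W(-.08,.05); print(x,y); goto(x,y,.165,YAW+np.pi/2)
E
```

```text
0.4643166562879293 0.13203706201723994
shift [-0.1053 -0.2315  0.0003] rot [-0.0002 -0.001   0.0024] | 0.254
```

Call:
send_rows(motion="-0.105 -0.231 0 0 0 0;-0.105 -0.231 0 0 0 0;-0.105 -0.231 0 0 0 0;-0.105 -0.231 0 0 0 0;-0.105 -0.231 0 0 0 0", hand=0.6)

```text
time: 57.5
ee_pos: [0.4636, 0.1301, 0.166]
tool_rot: [-0.0, 0.021, 1.0, -0.0]
contact_force: [0.4, 1.2, 0.9]
grip_width: 0.0511
```

Call:
send_rows(motion="0 0 0 0 0 0;0 0 0 0 0 0;0 0 0.05 0 0 0;0 0 0.08 0 0 0;0 0 0.08 0 0 0")

```text
time: 58.0
ee_pos: [0.4596, 0.1334, 0.083]
tool_rot: [-0.003, 0.02, 1.0, -0.0]
contact_force: [0.1, 0.4, 0.2]
grip_width: 0.0513
```

```bash
python3 - <<'E'
from h import *
print(tool()[0])
x,y=L2W(-.08,.05); print(x,y); goto(x,y,.02,YAW+np.pi/2)
c=cam('wrist');crop(c,150,150,410,350,3,'w38.png')
E
```

```text
[0.45964904 0.1333859  0.08299565]
0.4643166562879293 0.13203706201723994
shift [-0.0052 -0.0011  0.063 ] rot [-0.001  -0.0069  0.0002] | 0.063
```

View pics/w38.png

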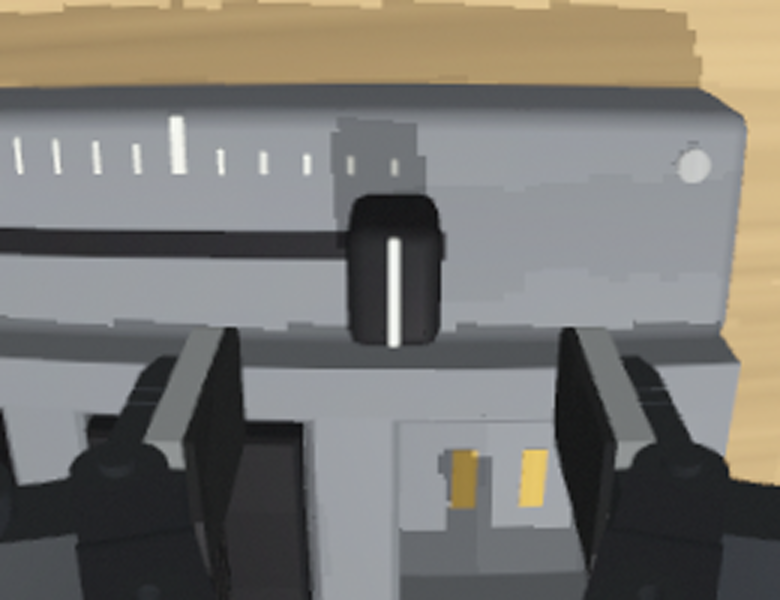

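Call:
send_rows(motion="-0.003 -0.001 0.03 0 0 0;-0.003 -0.001 0.055 0 0 0;-0.003 -0.001 0.062 0 0 0;-0.003 -0.001 0.062 0 0 0")

```text
time: 58.45
ee_pos: [0.4656, 0.1323, 0.0251]
tool_rot: [0.0, 0.021, 1.0, 0.0]
contact_force: [-0.1, -0.3, 0.8]
grip_width: 0.0513
```

Call:
send_rows(motion="0 0 0 0 0 0;0 0 0 0 0 0;0 0 0 0 0 0;0 0 0 0 0 0;0 0 0 0 0 0", hand=0, force=25)

```text
time: 58.95
ee_pos: [0.4662, 0.1319, 0.0259]
tool_rot: [0.001, 0.021, 1.0, 0.0]
contact_force: [0.4, -0.1, 6.8]
grip_width: 0.0191
```

Call:
send_rows(motion="0 -0.01 0 0 0 0;0 -0.02 0 0 0 0;0 -0.03 0 0 0 0;0 -0.04 0 0 0 0;0 -0.045 0 0 0 0")

```text
time: 59.45
ee_pos: [0.4642, 0.0866, 0.0259]
tool_rot: [0.001, 0.021, 1.0, 0.0]
contact_force: [-1.2, 1.6, 6.6]
grip_width: 0.0194
```

```bash
python3 - <<'E'
from h import *
print(tool()[0],W2L(tool()[0]))
c=cam('wrist');crop(c,150,150,410,350,3,'w39.png')
E
```

```text
[0.46423153 0.086587   0.02592164] [-0.07822212  0.00458465]
```

View pics/w39.png

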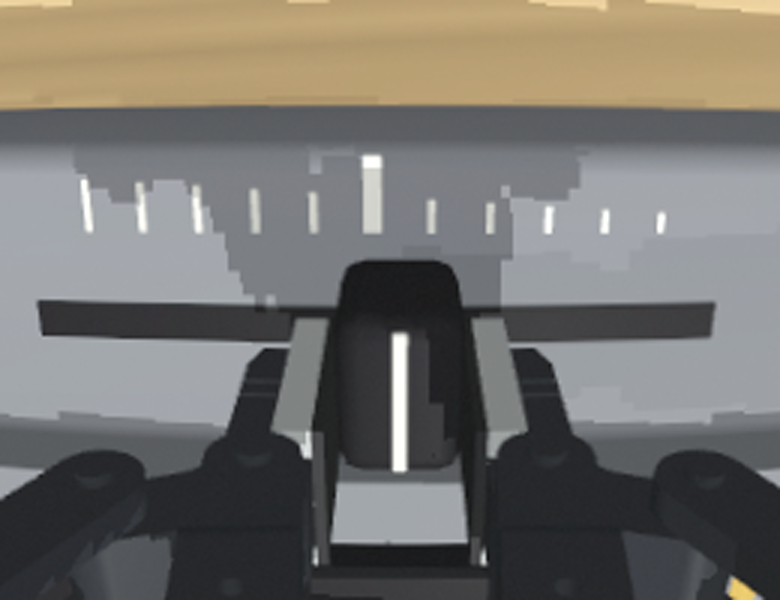

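The dimmer is now at about 45 mm. Ticks are 10 mm apart, and the thick bar is another 5 mm on.

Call:
send_rows(motion="0 -0.002 0 0 0 0;0 -0.005 0 0 0 0;0 -0.005 0 0 0 0;0 -0.005 0 0 0 0")

```text
time: 59.9
ee_pos: [0.464, 0.0817, 0.0259]
tool_rot: [0.001, 0.021, 1.0, -0.0]
contact_force: [-0.9, -1.1, 6.9]
grip_width: 0.0193
```

```bash
python3 - <<'E'
from h import *
print(tool()[0],W2L(tool()[0]))
c=cam('wrist');crop(c,150,150,410,350,3,'w40.png')
E
```

```text
[0.46397568 0.08173761 0.02589142] [-0.07827899 -0.00027116]
```

View pics/w40.png

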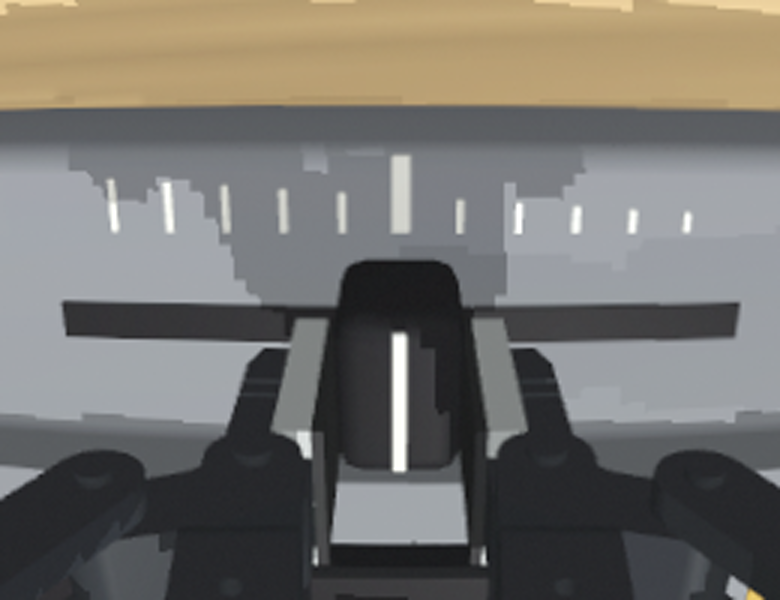

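The grip's white line (400) is aligned with the thick bar (401). Releasing and retreating.

Call:
send_rows(motion="0 0 0 0 0 0;0 0 0 0 0 0;0 0 0 0 0 0;0 0 0 0 0 0;0 0 0 0 0 0", hand=0.6)

```text
time: 60.45
ee_pos: [0.4631, 0.0819, 0.0244]
tool_rot: [-0.0, 0.021, 1.0, 0.0]
contact_force: [-0.1, -0.3, 0.3]
grip_width: 0.0511
```

Call:
send_rows(motion="0 0 -0.04 0 0 0;0 0 -0.09 0 0 0;0 0 -0.13 0 0 0;0 0 -0.14 0 0 0;0 0 -0.14 0 0 0")

```text
time: 60.95
ee_pos: [0.4639, 0.0819, 0.1656]
tool_rot: [0.002, 0.021, 1.0, 0.0]
contact_force: [-0.5, 1.2, 0.1]
grip_width: 0.0514
```

Call:
send_rows(motion="0.08 0.2 0 0 0 0;0.08 0.2 0 0 0 0;0.08 0.2 0 0 0 0;0.08 0.2 0 0 0 0;0.08 0.2 0 0 0 0")

```text
time: 61.45
ee_pos: [0.389, 0.2879, 0.1623]
tool_rot: [-0.002, 0.019, 1.0, -0.0]
contact_force: [1.3, -1.2, -0.0]
grip_width: 0.0515
```

Call:
send_rows(motion="0.03 0.1 0 0 0 0;0.03 0.1 0 0 0 0;0.03 0.1 0 0 0 0;0.03 0.1 0 0 0 0")

```text
time: 61.85
ee_pos: [0.3645, 0.3867, 0.1621]
tool_rot: [-0.001, 0.02, 1.0, -0.001]
contact_force: [-0.8, 0.1, 0.5]
grip_width: 0.0512
```

```bash
python3 - <<'E'
from h import *
print(tool()[0],bot.sense()["contact_force"])
c=cam('top');crop(c,190,155,310,265,6,"t41.png");cv2.imwrite("pics/top41.png",c["frame"])
c=cam('side');cv2.imwrite("pics/side41.png",c["frame"])
E
```

```text
[0.36454561 0.38672455 0.16207237] [-0.81020638  0.10931574  0.49053997]
```

View pics/t41.png

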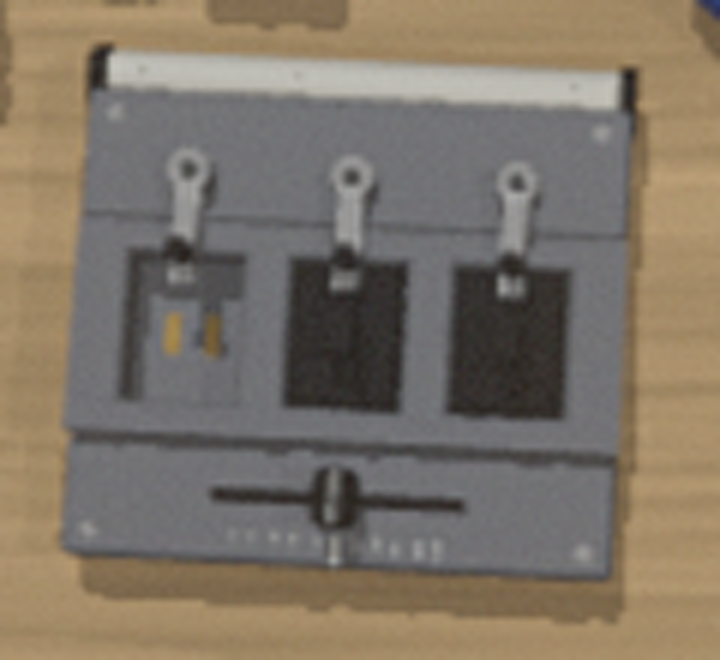

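View pics/top41.png

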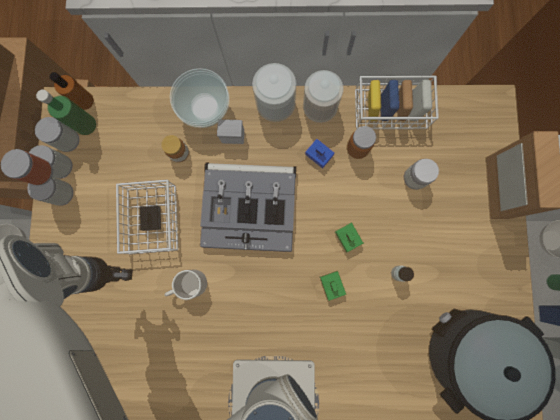

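View pics/side41.png

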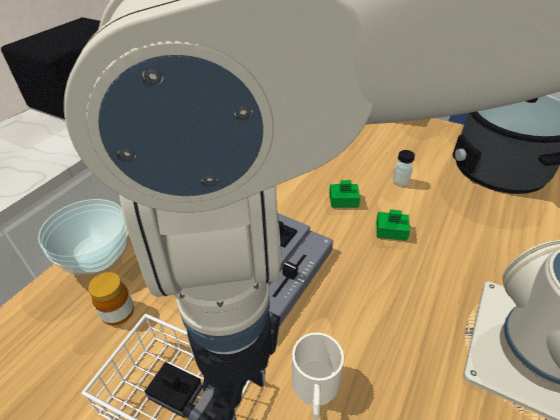

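The final views show the packs in bays 0 and 1, all three levers pointing straight shut, and the dimmer on the thick bar. The flat pack is in the basket (150,217), the bystanders haven't moved, and the gripper is clear of everything.

Call:
send_rows(motion="0 0 -0.03 0 0 0;0 0 -0.03 0 0 0;0 0 -0.03 0 0 0;0 0 -0.03 0 0 0;0 0 -0.03 0 0 0")

```text
time: 62.45
ee_pos: [0.3658, 0.3855, 0.1937]
tool_rot: [-0.0, 0.021, 1.0, -0.0]
contact_force: [-0.1, 0.2, 0.8]
grip_width: 0.0512
```

```bash
python3 -c "
from cell import bot
print(bot.sense()['contact_force'],bot.sense()['time']); print(bot.hand_in())"
```

```text
[-0.10332621  0.16084143  0.83289515] 62.45
the job is handed in; nothing more can be done
None
```

I handed the job in at 62.5 s with every step done in order; `hand_in` gives no verdict.

- **Dimmer off:** I slid it to its left stop.
- **Flat pack:** only bay2 held one. I lifted it out and it lies flat in the basket.
- **Charged packs:** two were on the counter. One went into bay0 and one into bay1. Both touched the bay floor at the expected height (tool z about 0.0344 m). One of them was knocked aside early in the run, so I measured it again before picking it up.
- **Levers:** I swung all three to their shut stops, including the one over the empty bay2.
- **Dimmer half-way:** I then slid it 50 mm. Its white line sat on the thick bar within a pixel or two in the wrist picture.

**Last checks:** the final top view shows the packs seated, the levers parallel to the lamp's sides, the flat pack in the basket and the other pantry things where they were. The gripper was clear, with contact force under 1 N.

**What disagreed:**
- **Fingertip height:** the fingertips stood about 24 mm higher than the reported tool point. My first pinch at the dimmer closed above it, so I touched the lamp's deck to find the offset and used that from then on.
- **Lamp position:** the top and side cameras differed by up to 5 mm on where the lamp was. I settled it by pinching the dimmer in both directions.

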